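Hang the ear defenders on the rail under the shelf

ROBOT

A 7-joint arm with a two-finger parallel gripper is mounted at the origin on the work surface; the furniture and walls round the work are solid. World frame = base frame: x ahead of the robot, y to its left, z up, the work surface at z = 0. Lengths are in m, angles in rad, forces in N, time in s.
With the tool pointing down it reaches from about 0.4 to 0.85 m from the base axis. Payload 4.5 kg.
Tool frame: the origin (TCP) lies between the finger pads; the fingertips stand 22 mm ahead of it and the grasp point (between the pads) lies 3 mm ahead of it; z points along the fingers, x is the direction in which the jaws open and shut, and the axes are right-handed (so a half turn about z gives the same grasp; the last joint's range is limited). The gripper opens to 85 mm and grips with 20 to 120 N. Pads are 22 mm wide; open, the fingers measure 114 mm over their backs; the gripper's body (76 mm by 85 mm) begins 54 mm behind the grasp point. The pads swing forward as they close: fully open they stand 13 mm farther back than shut.
Start: joints at [-1.305, 0.689, -0.195, 1.565, 0.157, 0.902, -0.215], TCP at [0.144, 0.608, 0.253] pointing down, gripper open.
Joint ranges: [-3.01, 3.01], [-0.46, 2.08], [-1.47, 1.51], [0.13, 2.56], [-1, 4.14], [0.04, 2.09], [-2.66, 2.66]. Speed limits (rad/s): [2.57, 2.57, 3.14, 3.14, 3.14, 3.14, 3.14].

INTERFACE

Orientations are given as a rotation vector (axis times angle).
In Python, from cell import env gives the robot as it stands.
- The arm moves only by the tool arm_command, never from a script. Its argument "series" is a list of rows, each a list of 7 numbers: the finger opening in cm, from 0 to 8.54, then the shift along the tool's x, y, z in cm, then the turn, a rotation vector about the tool's x, y, z in rad. In form: [[gripper, tx, ty, tz, rx, ry, rz], ...]. A call has exactly 5 rows; each row shifts and turns the commanded pose from where the row before left it, along the tool's axes as they then stand; what a row does not reach is not made up. A row lasts 1/10 s, in which the tool goes at most 50 mm and 8.59 degrees, less where a joint would pass 70% of its speed; a pose out of reach is approached as far as the arm can. A call is refused whole if a number of a shift passes 5 or a number of a turn 0.15, either way. A call with a gripper value outside its range is refused whole. The fingers move at their own pace and stop on an object; "grip_force" is the grip in N (left out, the last holds). Time passes only in rows, so rows that do not move let the fingers close, or fill a call up. It gives the time, the measured TCP pose, the force and the opening at its end, in the units of the state.
- env.state(): the state, without advancing time (a new reading comes with each control period).
- env.snapshot(name): name is "scene" or "top" or "wrist"; returns the picture (420x560x3 uint8, blue, green, red); there is no depth.
- env.camera_info(name): a dict with "vfov" (degrees; the focal length in pixels is half the picture's height over the tangent of half this angle, whatever the lens; pixels are square), "cx", "cy" (the principal point, pixels), "extrinsics" (4x4, takes a point from camera to world coordinates); the wrist camera has in their place "T_tool_cam" (4x4, takes a point from camera to tool coordinates, whose origin is the TCP and whose axes are the tool frame's). Camera axes: x right, y up, looking along -z (the intrinsics and any distortion apply to the point x, -y, -z); pixel columns grow to the right and rows downward; lengths in m; the calibration is good to about 2 mm. A picture is of the moment at which its call begins: read the wrist's pose just before it. camera_info takes no time and is no camera call.
- env.hand_in(): hands the job in, once; it reports no verdict.
The state is a dict: "t": time; "qpos": joint angles; "qd": joint speeds; "effort": joint torques, N m; "ee_pos": TCP position; "tool_rot": TCP orientation; "ft_force": force on the tool from outside, world axes, zero at the start; "wrist_torque": the same for the moment, N m; "opening": finger opening in m.
Only numpy, scipy, OpenCV 4.12 (cv2) and the standard library are available. Lean on these libraries where they do the work, as an engineer would, in place of code of your own. Each camera call takes 0.05 s, during which the arm holds its last target.

TASK

Pick up the ear defenders and hang them on the steel rail beneath the small shelf: headband over the middle of the rail, one cup in front of it and one behind, hanging free and upright. Lower them gently until the rail carries the headband before you let go; don't bump the stand hard or disturb the other things.

Things in the scene. Friction and masses are not known exactly. Their poses are not given: they have to be found in the camera images.
- headset: Rigid ear defenders: black headband, grey cups, 148 (x) x 60 (y) x 186 mm high, 0.18 kg, at first standing on the cups, band arching up. Origin on the bench midway between the cups; z up, x from cup to cup; symmetric under a half turn. Cups: |x| = 34 to 74, |y| < 30, z = 0 to 66 mm. Band in the x-z plane: half circle, inner radius 60, outer 68 mm, about (0, 0, 118 mm); straight legs below it.
- headset_crown (a point): Underside of the headband at its crown, at (0, 0, 178 mm) in the headset's frame: the point that is to rest on the rail. The band is 8 mm thick there. Axes as the headset's.
- headset_shoulder (a point): A good grip point: middle of the band on one shoulder, 49 degrees from the crown, at (-48, 0, 160 mm) in the headset's frame (its mirror image at x = +48 mm is as good). Band 26 mm wide (along y, grip across this), 8 mm thick. Axes as the headset's.
- stand: Fixed grey sheet-steel stand, open to the front (-x) and at its +y end. Origin on the bench under the middle of the rail, z up. Base plate 8 mm thick, x = -95 to 105, y = -120 to 95 mm. Side wall at y = -120 to -114 mm, back wall at x = 99 to 105 mm. Shelf overhead (see shelf_edge).
- shelf_edge (a point): Middle of the front lower edge of the stand's shelf, at (-40, -12, 348 mm) in the stand's frame. The shelf covers x = -40 to 105, y = -120 to 95 mm, underside z = 348, top 354 mm. It covers the rail, so the gripper cannot come from straight above and must be tilted from the front, the band brought in below the shelf past the rail's free end. Axes as the stand's.
- rail_plan (a point): The point on the bench straight below the middle of the rail (the stand's origin and axes). Round steel rail, 14 mm diameter, along y at x = 0, from its clamp block (ends at y = -102 mm) to the free end at y = +90 mm, with a black ball of 22 mm. Its height is adjustable and NOT reported: axis 205 to 245 mm above the bench, fixed during the work; see it or feel for it.
- maroon_case: Maroon box, 45 x 100 x 30 mm, lying on top of the stand's shelf; bystander. Origin under its centre.
- timer_disc: White round timer, 66 mm across, 24 mm high, on the bench; bystander. Origin under its centre.
- vial: Small vial with a black cap, 27 mm diameter, 60 mm high, on the bench; bystander. Origin under its centre.
- bulb: Red rubber pipette bulb, 82 x 55 x 56 mm, on the bench; bystander. Origin under its centre.
Things that resemble listed ones, but are neither listed nor needed, are in the scene too. There is more than one size of the headset; the one meant has the size given above.

How it is judged:
On the way, in this order (a step that is already met when the one before it is completed fails the run):
1. the ear defenders are lifted in the fingers, clear of the bench (height (world z) of headset above 0.03 m and contact force between the fingers and headset above 1 N), for 0.2 s.
2. still held in the fingers, the headband rests on the middle of the rail (x of headset_crown in the frame of stand between -0.025 and 0.025 m and y of headset_crown in the frame of stand between -0.04 and 0.04 m and z of headset_crown in the frame of stand between 0.2 and 0.262 m and angle between headset's own z axis and vertical below 0.3 rad and angle between the y axis of headset and the y axis of stand, either way round below 0.35 rad and contact force between headset and stand above 0.4 N and contact force between the fingers and headset above 0.5 N), for 0.1 s.
At the end, for the whole second after the job is handed in: The ear defenders hang at rest from the rail: crown of the headband within 25 mm of the rail's axis across it and within 40 mm of the rail's middle along it, at rail height (200 to 262 mm above the bench), upright within 0.3 rad, headband across the rail within 0.35 rad, weight carried by the rail (x of headset_crown in the frame of stand between -0.025 and 0.025 m and y of headset_crown in the frame of stand between -0.04 and 0.04 m and z of headset_crown in the frame of stand between 0.2 and 0.262 m and angle between headset's own z axis and vertical below 0.3 rad and angle between the y axis of headset and the y axis of stand, either way round below 0.35 rad and contact force between headset and stand above 0.5 N and linear speed of headset below 0.03 m/s and angular speed of headset below 0.3 rad/s); the robot touches nothing.
It fails at once if the ear defenders are pressed on the stand with more than 25 N (contact force between headset and stand above 25 N).
It fails at once if the robot bumps the stand with more than 25 N (contact force between any of the arm, the fingers and stand above 25 N).
It fails at once if the maroon case, timer, vial or pipette bulb is moved by more than 25 mm (distance of any of maroon_case, timer_disc, vial, bulb from where it was at the start of the episode above 0.025 m).
It also fails if it takes over 45 s, if anything falls off the work surface, if the arm or the gripper's body presses on something with over 40 N, if the wrist force passes 120 N, or if a joint passes its speed limit or range.

## Working session

There is one attempt and no reset: what is moved stays moved. The work goes in short steps, Python scripts to look and compute and a tool call to move; the robot and the scene stay as the last step left them, time stands still between calls to the robot, and variables do not carry over. Pictures are saved under pics/ and viewed, and the job is handed in when it is done.

Besides the shell and the picture viewer there is one more tool, called after "Call:" as name([rows], argument=value, ...), one row to a line, values as JSON. arm_command: Moves the arm, as the interface text tells. Its arguments: {"type":"object","properties":{"series":{"type":"array"},"grip_force":{"type":"number"}},"required":["series"]}

```bash
ls; mkdir -p pics; python3 - <<'E'
from cell import env
import cv2
s=env.state();print(s)
for n in ["scene","top","wrist"]:
    im=env.snapshot(n);cv2.imwrite(f"pics/{n}0.png",im);print(n,env.camera_info(n))
E
```

```text
pics
{'t': 0.0, 'qpos': array([-1.30520161,  0.68999405, -0.19453333,  1.56638341,  0.15729768,
        0.9024879 , -0.21511007]), 'qd': array([-6.42394177e-04,  3.05176285e-04, -1.65490901e-03, -1.99195107e-03,
       -8.96526675e-05, -1.21731778e-03, -9.85083108e-05]), 'effort': array([-3.58278367e-04, -5.39604342e+01, -1.26684923e+00, -1.58543479e+01,
        9.13156313e-03,  9.10157250e-03,  1.73719940e-05]), 'ee_pos': array([0.14347033, 0.60766638, 0.25246772]), 'tool_rot': array([ 2.46234338e+00,  1.94898746e+00, -2.19072961e-03]), 'ft_force': array([-0.71843206, -0.09862661, -0.29222382]), 'wrist_torque': array([-0.02486371,  0.01918994,  0.02050379]), 'opening': 0.08496479064384159}
scene {'vfov': 50.58008189724016, 'cx': 276.8093997941762, 'cy': 204.94818654157842, 'extrinsics': array([[ 0.87100193,  0.1826408 , -0.45606795, -0.03705985],
       [-0.49083943,  0.36280613, -0.79211639, -0.79338583],
       [ 0.02079148,  0.91379103,  0.40565214,  0.68689511],
       [ 0.        ,  0.        ,  0.        ,  1.        ]])}
top {'vfov': 50.431140125561, 'cx': 285.7317258374592, 'cy': 204.68986114869307, 'extrinsics': array([[-2.49482742e-02,  9.78978636e-01, -2.02431259e-01,
         1.89043317e-01],
       [-9.99688743e-01, -2.44288593e-02,  5.06432451e-03,
         1.18817135e-01],
       [ 1.27007535e-05,  2.02494597e-01,  9.79283380e-01,
         1.62050596e+00],
       [ 0.00000000e+00,  0.00000000e+00,  0.00000000e+00,
         1.00000000e+00]])}
wrist {'vfov': 62.4229503369686, 'cx': 274.73942364543154, 'cy': 208.9592691542706, 'T_tool_cam': array([[ 9.99999873e-01,  4.40640056e-04, -2.45724952e-04,
         7.26573200e-04],
       [ 3.61330913e-04, -9.65411450e-01, -2.60730900e-01,
        -6.50803825e-02],
       [-3.52114160e-04,  2.60730778e-01, -9.65411486e-01,
        -1.19049003e-01],
       [ 0.00000000e+00,  0.00000000e+00,  0.00000000e+00,
         1.00000000e+00]])}
```

View pics/scene0.png

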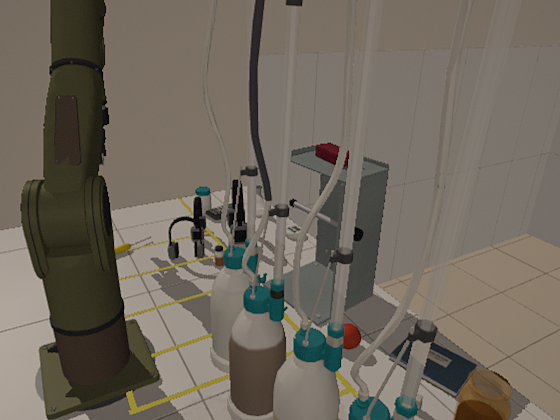

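View pics/top0.png

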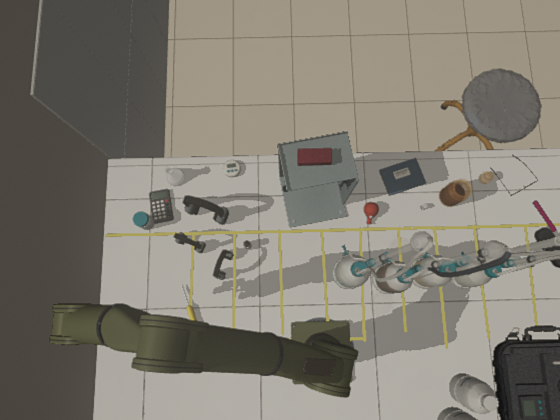

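View pics/wrist0.png

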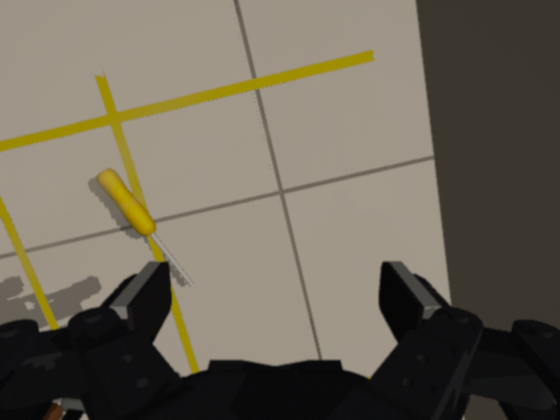

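```bash
cat > h.py <<'E'
import numpy as np, cv2
from cell import env
from scipy.spatial.transform import Rotation as R
def K(ci): 
    f=210/np.tan(np.radians(ci['vfov'])/2); return f,ci['cx'],ci['cy']
def ext(name,st=None):
    ci=env.camera_info(name)
    if name!='wrist': return ci,ci['extrinsics']
    st=st or env.state()
    T=np.eye(4);T[:3,:3]=R.from_rotvec(st['tool_rot']).as_matrix();T[:3,3]=st['ee_pos']
    return ci,T@ci['T_tool_cam']
def ray(name,u,v,st=None):
    ci,E=ext(name,st);f,cx,cy=K(ci)
    d=E[:3,:3]@np.array([(u-cx)/f,-(v-cy)/f,-1]);return E[:3,3],d
def atz(name,u,v,z,st=None):
    o,d=ray(name,u,v,st);return o+d*(z-o[2])/d[2]
def proj(name,P,st=None):
    ci,E=ext(name,st);f,cx,cy=K(ci)
    p=(np.atleast_2d(P)-E[:3,3])@E[:3,:3]
    return np.c_[cx+f*p[:,0]/-p[:,2],cy-f*p[:,1]/-p[:,2]]
def tri(obs):
    A=np.zeros((3,3));b=np.zeros(3)
    for o,d in obs:
        d=d/np.linalg.norm(d);M=np.eye(3)-np.outer(d,d);A+=M;b+=M@o
    x=np.linalg.solve(A,b);return x
E
python3 - <<'E'
from h import *
t=cv2.imread('pics/top0.png');s=cv2.imread('pics/scene0.png')
cv2.imwrite('pics/t1.png',cv2.resize(t[150:300,120:320],None,fx=4,fy=4,interpolation=2))
cv2.imwrite('pics/t2.png',cv2.resize(t[120:240,260:400],None,fx=5,fy=5,interpolation=2))
cv2.imwrite('pics/s1.png',cv2.resize(s[160:300,150:290],None,fx=4,fy=4,interpolation=2))
cv2.imwrite('pics/s2.png',cv2.resize(s[130:340,250:450],None,fx=3.0,fy=2.8571,interpolation=2))
for p in [(205,208),(190,242),(223,264),(247,244),(232,168),(371,210)]: print(p,atz('top',*p,0).round(3),atz('top',*p,.18).round(3))
E
```

```text
(205, 208) [0.519 0.41  0.   ] [0.482 0.377 0.18 ]
(190, 242) [0.394 0.463 0.   ] [0.371 0.425 0.18 ]
(223, 264) [0.311 0.342 0.   ] [0.297 0.318 0.18 ]
(247, 244) [0.381 0.255 0.   ] [0.36 0.24 0.18]
(232, 168) [0.67 0.31 0.  ] [0.617 0.288 0.18 ]
(371, 210) [ 0.496 -0.205 -0.   ] [ 0.462 -0.169  0.18 ]
```

View pics/t1.png

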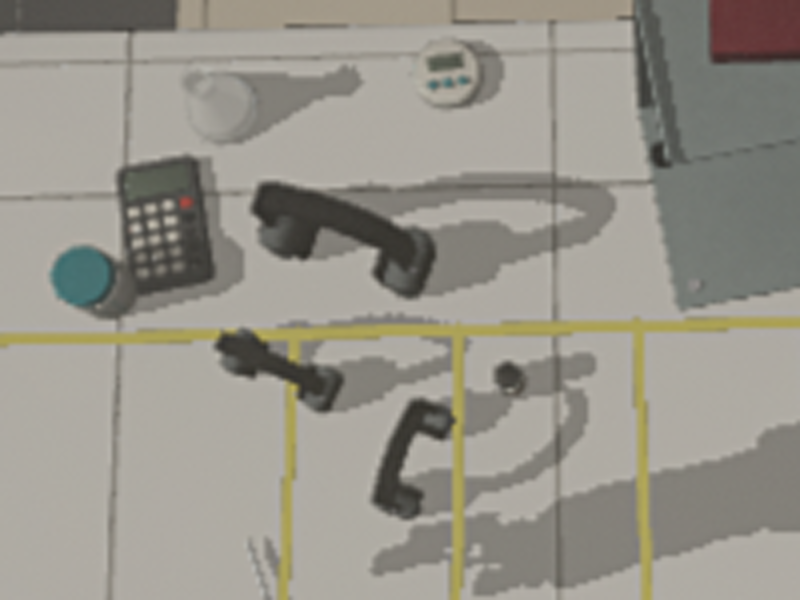

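View pics/t2.png

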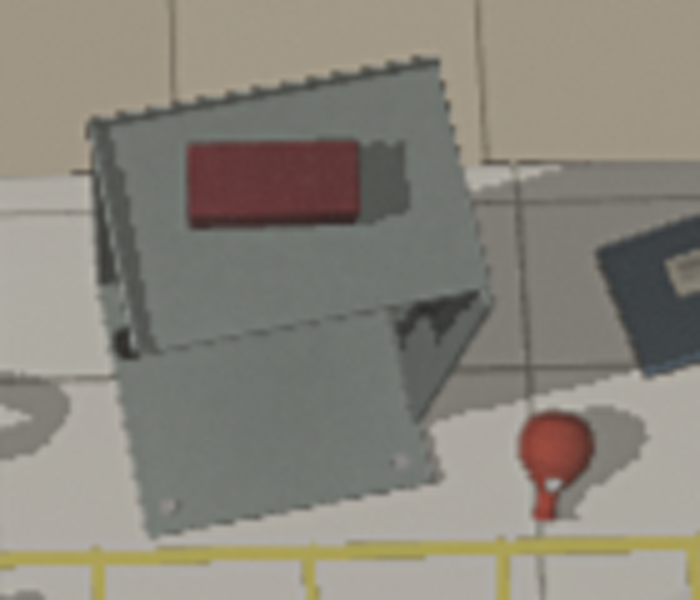

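View pics/s1.png

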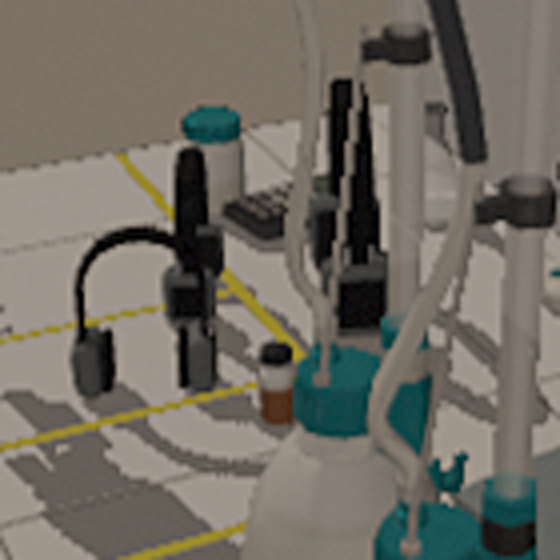

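View pics/s2.png

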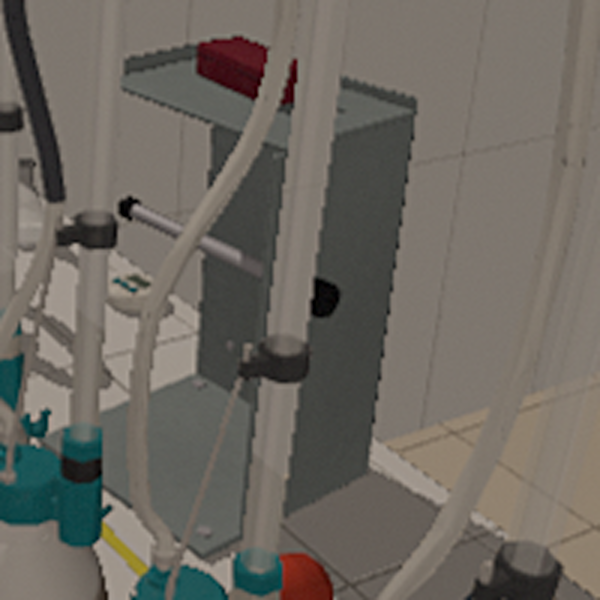

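```bash
cat > fit.py <<'E'
from h import *
from scipy.optimize import minimize
def parts(s=1.0):
    L=[]
    for sg in(-1,1):
        L.append(np.array([[sg*x,y,z] for x in(.034,.074) for y in(-.03,.03) for z in(0,.066)])*s)
        L.append(np.array([[sg*x,y,z] for x in(.060,.068) for y in(-.013,.013) for z in(.06,.118)])*s)
    th=np.linspace(0,np.pi,13)
    for a,b in zip(th[:-1],th[1:]):
        L.append(np.array([[r*np.cos(t),y,.118+r*np.sin(t)] for r in(.06,.068) for y in(-.013,.013) for t in(a,b)])*s)
    return L
def mask(name,x,y,yaw,s,z0=0,SS=4,box=None):
    u0,v0,u1,v1=box
    M=np.zeros(((v1-v0)*SS,(u1-u0)*SS),np.uint8)
    Rz=R.from_euler('z',yaw).as_matrix()
    for P in parts(s):
        q=(proj(name,P@Rz.T+[x,y,z0])-[u0,v0]+.5)*SS
        cv2.fillConvexPoly(M,cv2.convexHull(np.round(q).astype(np.int32)),255)
    return cv2.resize(M,None,fx=1/SS,fy=1/SS,interpolation=cv2.INTER_AREA)/255.
E
python3 - <<'E'
from fit import *
t=cv2.imread('pics/top0.png')
mx=t.max(2).astype(float)
C={'A':((175,185,235,230),(.50,.39,-1.2)),'B':((168,228,212,256),(.38,.44,-1.2)),'C':((205,245,240,285),(.30,.33,.3))}
vis=[]
for k,(b,p0) in C.items():
    u0,v0,u1,v1=b
    D=np.clip((105-mx[v0:v1,u0:u1])/25,0,1)
    best=None
    for yaw in np.linspace(0,np.pi,8,endpoint=False):
        f=lambda p:((mask('top',p[0],p[1],p[2],p[3],box=b)-D)**2).sum()
        r=minimize(f,[p0[0],p0[1],yaw,.9],method='Nelder-Mead',options=dict(initial_simplex=np.array([p0[0],p0[1],yaw,.9])+np.array([[0,0,0,0],[.02,0,0,0],[0,.02,0,0],[0,0,.2,0],[0,0,0,.1]]),maxiter=150))
        if best is None or r.fun<best.fun:best=r
    print(k,best.x.round(4),best.fun,D.sum())
    m=mask('top',*best.x,box=b)
    o=np.hstack([np.dstack([D,m,m*0])*255,t[v0:v1,u0:u1]])
    cv2.imwrite(f'pics/fit{k}.png',cv2.resize(o,None,fx=6,fy=6,interpolation=0))
E
```

```text
Traceback (most recent call last):
  File "fit.py", line 17, in mask
    q=(proj(name,P@Rz.T+[x,y,z0])-[u0,v0]+.5)*SS
       ~~~~^^^^^^^^^^^^^^^^^^^^^^
  File "h.py", line 18, in proj
    ci,E=ext(name,st);f,cx,cy=K(ci)
         ~~~^^^^^^^^^
  File "h.py", line 7, in ext
    ci=env.camera_info(name)
ValueError: time passes only in moves, steps and waits
```

```bash
python3 - <<'E'
from cell import env
import pickle
try:
    pickle.dump({n:env.camera_info(n) for n in('scene','top','wrist')},open('ci.pkl','wb'));print('ok')
except Exception as e: print(e)
E
sed -i 's/^from cell import env/from cell import env\nimport pickle\nCI=pickle.load(open("\.\/ci.pkl","rb"))/; s/ci=env.camera_info(name)/ci=CI[name]/' h.py
cat > run1.py <<'E'
from fit import *
t=cv2.imread('pics/top0.png')
mx=t.max(2).astype(float)
C={'A':((175,185,235,230),(.50,.39,-1.2)),'B':((168,228,212,256),(.38,.44,-1.2)),'C':((205,245,240,285),(.30,.33,.3))}
for k,(b,p0) in C.items():
    u0,v0,u1,v1=b
    D=np.clip((105-mx[v0:v1,u0:u1])/25,0,1)
    best=None
    for yaw in np.linspace(0,np.pi,8,endpoint=False):
        f=lambda p:((mask('top',p[0],p[1],p[2],p[3],box=b)-D)**2).sum()
        r=minimize(f,[p0[0],p0[1],yaw,.9],method='Nelder-Mead',options=dict(initial_simplex=np.array([p0[0],p0[1],yaw,.9])+np.array([[0,0,0,0],[.02,0,0,0],[0,.02,0,0],[0,0,.2,0],[0,0,0,.1]]),maxiter=150))
        if best is None or r.fun<best.fun:best=r
    print(k,best.x.round(4),best.fun,D.sum())
    m=mask('top',*best.x,box=b)
    o=np.hstack([np.dstack([D,m,m*0])*255,t[v0:v1,u0:u1]])
    cv2.imwrite(f'pics/fit{k}.png',cv2.resize(o,None,fx=6,fy=6,interpolation=0))
E
python3 run1.py
```

```text
ok
A [0.5054 0.3972 1.2136 0.9334] 99.45766889657824 544.52
B [0.3894 0.4556 1.137  0.6185] 45.78156093810073 223.52
C [ 0.3099  0.3401 -0.3462  0.6421] 39.92374932718185 227.32[ WARN:0@3.686] global loadsave.cpp:1063 imwrite_ Unsupported depth image for selected encoder is fallbacked to CV_8U.
```

```bash
python3 - <<'E'
import cv2,numpy as np
ims=[cv2.imread(f'pics/fit{k}.png') for k in 'ABC']
W=max(i.shape[1] for i in ims)
o=np.vstack([cv2.copyMakeBorder(i,0,4,0,W-i.shape[1],0) for i in ims])
s=min(800/o.shape[1],600/o.shape[0]);cv2.imwrite('pics/fits.png',cv2.resize(o,None,fx=s,fy=s));
E
```

```text
(no output)
```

View pics/fits.png

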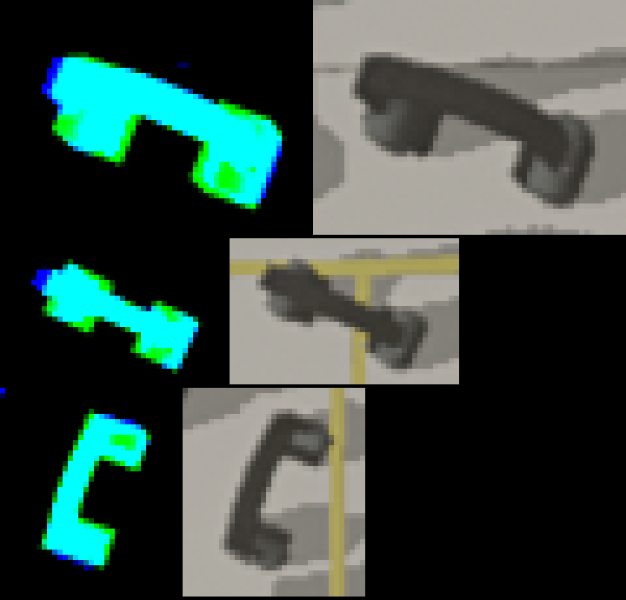

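```bash
cat > run2.py <<'E'
from fit import *
from scipy.optimize import least_squares
def c(X,Y): return (260+X/5,120+Y/5)
obs=[((-.095,.095,.008),c(153,535),'top'),((-.095,-.12,.008),c(440,478),'top'),((-.04,-.12,.354),c(490,290),'top'),((-.04,.095,.354),c(140,355),'top')]
def sc(X,Y): return (250+X/3,130+Y/2.8571)
obs+=[((-.095,-.12,0.004),sc(205,553),'scene'),((-.04,-.12,.354),sc(275,145),'scene'),((-.04,.095,.354),sc(123,86),'scene')]
def res(p):
    Rz=R.from_euler('z',p[2]).as_matrix();r=[]
    for P,uv,n in obs: r.append(proj(n,Rz@np.array(P)+[p[0],p[1],0])[0]-uv)
    return np.ravel(r)
s=least_squares(res,[.55,.05,0],loss='soft_l1');p=s.x;print(p.round(4),res(p).reshape(-1,2).round(1).tolist())
Rz=R.from_euler('z',p[2]).as_matrix()
# ball end of rail: scene crop (126,208)
for z in(.2,.21,.22,.23,.24,.25): print(z,proj('scene',Rz@np.array([0,.095,z])+[p[0],p[1],0]).round(1),proj('scene',Rz@np.array([0,.0,z])+[p[0],p[1],0]).round(1),'top',proj('top',Rz@np.array([0,.095,z])+[p[0],p[1],0]).round(1))
print('meas ball',sc(126,208),'rail',sc(255,266),'top',c(122,342))
E
python3 run2.py
```

```text
[0.5478 0.0194 0.1633] [[-0.8, 0.1], [-0.7, 0.6], [1.2, -0.8], [-0.7, -0.4], [-0.2, 2.1], [5.0, 1.2], [-8.9, -3.7]]
0.2 [[292.3 209.5]] [[317.1 222.3]] top [[284.9 189.9]]
0.21 [[292.4 206.1]] [[317.3 218.7]] top [[284.8 189.1]]
0.22 [[292.5 202.6]] [[317.5 215. ]] top [[284.8 188.4]]
0.23 [[292.7 199.1]] [[317.8 211.4]] top [[284.8 187.7]]
0.24 [[292.8 195.6]] [[318.  207.7]] top [[284.8 186.9]]
0.25 [[292.9 192. ]] [[318.2 203.9]] top [[284.8 186.2]]
meas ball (292.0, 202.80109201638027) rail (335.0, 223.10139652094782) top (284.4, 188.4)
```

```bash
cat > run3.py <<'E'
from fit import *
t=cv2.imread('pics/top0.png');sc=cv2.imread('pics/scene0.png')
mx=t.max(2).astype(float);b=(175,185,235,230);u0,v0,u1,v1=b
D=np.clip((105-mx[v0:v1,u0:u1])/25,0,1)
f=lambda p:((mask('top',p[0],p[1],p[2],1,box=b)-D)**2).sum()
r=minimize(f,[.505,.397,1.21],method='Nelder-Mead',options=dict(initial_simplex=np.array([.505,.397,1.21])+np.array([[0,0,0],[.01,0,0],[0,.01,0],[0,0,.1]])))
print(r.x,r.fun)
for im,n,q in((t,'top','pA'),(sc,'scene','pB')):
    B=(150,150,400,270) if n=='top' else (220,130,400,310)
    m=mask(n,*r.x,1,box=B)
    o=cv2.resize(im[B[1]:B[3],B[0]:B[2]],None,fx=3,fy=3,interpolation=2)
    mm=cv2.resize((m*255).astype(np.uint8),None,fx=3,fy=3)
    cs,_=cv2.findContours((mm>127).astype(np.uint8),cv2.RETR_LIST,cv2.CHAIN_APPROX_NONE);cv2.drawContours(o,cs,-1,(0,255,0),1)
    Rz=R.from_euler('z',.163).as_matrix()
    def ln(a,c,col=(0,0,255)):
        q=((proj(n,np.array([a,c])@Rz.T+[.548,.0194,0])-[B[0],B[1]]+.5)*3).round().astype(int);cv2.line(o,tuple(map(int,q[0])),tuple(map(int,q[1])),col,1)
    X0,X1,Y0,Y1=-.095,.105,-.12,.095
    for p,q_ in (((X0,Y0),(X0,Y1)),((X0,Y1),(X1,Y1)),((X1,Y1),(X1,Y0)),((X1,Y0),(X0,Y0))): ln((*p,.008),(*q_,.008),(255,0,255))
    X0=-.04
    for p,q_ in (((X0,Y0),(X0,Y1)),((X0,Y1),(X1,Y1)),((X1,Y1),(X1,Y0)),((X1,Y0),(X0,Y0))): ln((*p,.354),(*q_,.354))
    ln((0,-.102,.22),(0,.095,.22),(0,255,255))
    cv2.imwrite(f'pics/{q}.png',o)
E
python3 run3.py
```

```text
[0.50494806 0.39807516 1.2012536 ] 132.43788573625528
```

View pics/pA.png

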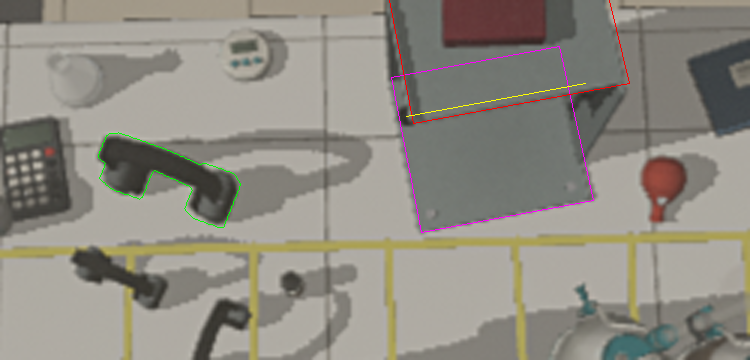

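View pics/pB.png

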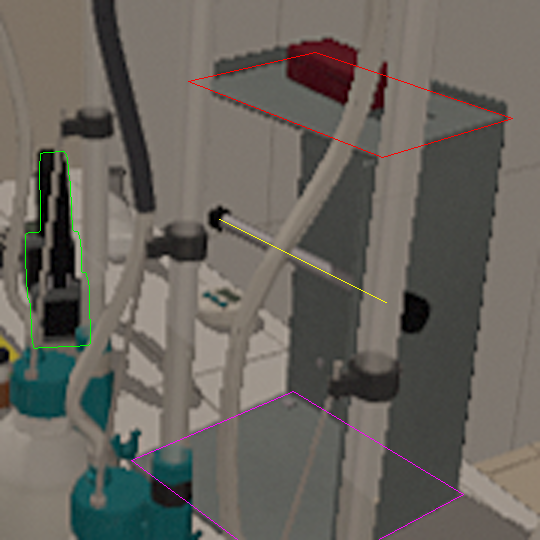

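```bash
cat > plan.py <<'E'
from h import *
def rot(phi,tilt):
    # x-right convention
    x=np.array([np.sin(phi),-np.cos(phi),0]);f=np.array([np.cos(phi),np.sin(phi),0])
    z=np.sin(tilt)*f-np.array([0,0,np.cos(tilt)]);y=np.cross(z,x);return np.c_[x,y,z]
def plan(wps,start=None,nmin=None):
    s=env.state() if start is None else None
    p,Rm=(s['ee_pos'],R.from_rotvec(s['tool_rot']).as_matrix()) if s else start
    for k,w in enumerate(wps):
        tp,tR=np.array(w[0]),np.array(w[1]);n=w[2] if len(w)>2 else None
        rv=R.from_matrix(Rm.T@tR).as_rotvec()
        need=max(np.linalg.norm(tp-p)/.045,np.linalg.norm(rv)/.14,.01)
        n=n or int(np.ceil(need))
        print('wp',k,'rows',n,'min',round(need,2))
        p0,R0=p,Rm
        for i in range(n):
            q=p0+(tp-p0)*(i+1)/n;RR=R0@R.from_rotvec(rv*(i+1)/n).as_matrix()
            d=Rm.T@(q-p)*100;r=R.from_matrix(Rm.T@RR).as_rotvec()
            d=d.round(2);r=r.round(3);print((d+0.).tolist()+(r+0.).tolist())
            p=p+Rm@d/100;Rm=Rm@R.from_rotvec(r).as_matrix()
    return p,Rm
def show():
    s=env.state();Rm=R.from_rotvec(s['tool_rot']).as_matrix()
    print('t',round(s['t'],2),'pos',s['ee_pos'].round(4),'z',Rm[:,2].round(3),'x',Rm[:,0].round(3),'\nq',s['qpos'].round(3),'F',s['ft_force'].round(2),'open',round(s['opening'],4))
    with open('log.txt','a') as f: f.write(repr([s['qpos'].tolist(),s['ee_pos'].tolist(),s['tool_rot'].tolist()])+'\n')
E
python3 - <<'E'
from plan import *
show()
plan([([.30,.44,.38],rot(.5,.2),10),([.455,.265,.32],rot(1.2,.65),8)])
E
```

```text
t 0.15 pos [0.1435 0.6078 0.2527] z [-0.    -0.001 -1.   ] x [ 0.23   0.973 -0.001] 
q [-1.305  0.69  -0.195  1.566  0.157  0.902 -0.215] F [-0.52  0.01 -0.5 ] open 0.0852
wp 0 rows 10 min 17.24
[-1.28, 1.91, -1.27, 0.009, 0.024, 0.24]
[-0.75, 2.14, -1.32, 0.01, 0.024, 0.24]
[-0.2, 2.24, -1.34, 0.009, 0.024, 0.24]
[0.38, 2.21, -1.37, 0.01, 0.024, 0.24]
[0.92, 2.04, -1.37, 0.009, 0.025, 0.24]
[1.41, 1.75, -1.36, 0.01, 0.024, 0.24]
[1.82, 1.34, -1.34, 0.009, 0.024, 0.24]
[2.11, 0.86, -1.29, 0.009, 0.024, 0.24]
[2.29, 0.32, -1.25, 0.01, 0.024, 0.24]
[2.32, -0.25, -1.2, 0.009, 0.024, 0.24]
wp 1 rows 8 min 5.91
[2.85, -0.49, 0.86, 0.054, -0.036, -0.08]
[2.91, -0.22, 0.78, 0.054, -0.037, -0.081]
[2.93, 0.06, 0.68, 0.054, -0.036, -0.08]
[2.95, 0.33, 0.55, 0.054, -0.036, -0.081]
[2.93, 0.6, 0.43, 0.054, -0.037, -0.08]
[2.88, 0.84, 0.28, 0.054, -0.036, -0.08]
[2.81, 1.09, 0.13, 0.053, -0.036, -0.081]
[2.72, 1.31, -0.04, 0.054, -0.037, -0.08]
```

```bash
python3 - <<'E'
from plan import *
plan([([.30,.44,.38],rot(1.2,.2),13),([.455,.265,.32],rot(1.2,.65),7)])
E
```

```text
wp 0 rows 13 min 12.28
[-0.98, 1.47, -0.98, 0.012, 0.013, 0.131]
[-0.77, 1.57, -1.01, 0.011, 0.014, 0.131]
[-0.54, 1.65, -1.03, 0.012, 0.013, 0.131]
[-0.32, 1.69, -1.06, 0.011, 0.013, 0.131]
[-0.07, 1.7, -1.08, 0.012, 0.013, 0.131]
[0.16, 1.68, -1.1, 0.011, 0.013, 0.131]
[0.39, 1.64, -1.12, 0.012, 0.014, 0.131]
[0.62, 1.55, -1.13, 0.011, 0.013, 0.131]
[0.83, 1.45, -1.13, 0.012, 0.013, 0.131]
[1.03, 1.31, -1.14, 0.011, 0.013, 0.131]
[1.2, 1.16, -1.14, 0.012, 0.014, 0.131]
[1.36, 0.97, -1.13, 0.011, 0.013, 0.131]
[1.49, 0.77, -1.13, 0.012, 0.013, 0.131]
wp 1 rows 7 min 5.36
[2.97, 1.67, 0.54, 0.064, 0.0, 0.0]
[2.97, 1.7, 0.43, 0.065, 0.0, 0.0]
[2.97, 1.72, 0.31, 0.064, 0.0, 0.0]
[2.97, 1.74, 0.21, 0.064, 0.0, 0.0]
[2.97, 1.76, 0.09, 0.064, 0.0, 0.0]
[2.96, 1.75, -0.01, 0.065, 0.0, 0.0]
[2.97, 1.75, -0.13, 0.064, 0.0, 0.0]
```

Call:
arm_command([
  [8.5,-1,1.5,-1,0.012,0.013,0.13],
  [8.5,-0.8,1.6,-1,0.012,0.013,0.13],
  [8.5,-0.5,1.6,-1,0.012,0.013,0.13],
  [8.5,-0.3,1.7,-1.1,0.012,0.013,0.13],
  [8.5,-0.1,1.7,-1.1,0.012,0.013,0.13],
], grip_force=80)

```text
t: 0.65
ee_pos: [0.2046, 0.5428, 0.3027]
tool_rot: [-2.879, -1.023, -0.02]
ft_force: [0.1, -0.4, -0.5]
opening: 0.0852
```

Call:
arm_command([
  [8.5,0.2,1.7,-1.1,0.012,0.013,0.13],
  [8.5,0.4,1.6,-1.1,0.012,0.013,0.13],
  [8.5,0.6,1.5,-1.1,0.012,0.013,0.13],
  [8.5,0.8,1.4,-1.1,0.012,0.013,0.13],
  [8.5,1,1.3,-1.1,0.012,0.013,0.13],
])

```text
t: 1.15
ee_pos: [0.2643, 0.4801, 0.3504]
tool_rot: [-2.978, -0.045, -0.038]
ft_force: [0.6, -0.3, -0.9]
opening: 0.0848
```

```bash
python3 - <<'E'
from plan import *
show()
plan([([.30,.44,.38],rot(1.2,.2)),([.455,.265,.32],rot(1.2,.65),7)])
E
```

```text
t 1.15 pos [0.2643 0.4801 0.3504] z [ 0.023  0.163 -0.986] x [0.999 0.028 0.028] 
q [-1.211  0.409  0.131  1.812 -0.153  0.773 -0.963] F [ 0.56 -0.3  -0.86] open 0.0848
wp 0 rows 3 min 2.87
[1.18, 1.2, -1.16, 0.01, 0.015, 0.132]
[1.34, 1.01, -1.16, 0.011, 0.015, 0.133]
[1.48, 0.82, -1.15, 0.01, 0.015, 0.132]
wp 1 rows 7 min 5.36
[2.97, 1.67, 0.54, 0.064, 0.0, 0.0]
[2.97, 1.7, 0.43, 0.065, 0.0, 0.0]
[2.97, 1.72, 0.32, 0.064, 0.0, 0.0]
[2.97, 1.74, 0.2, 0.064, 0.0, 0.0]
[2.96, 1.75, 0.1, 0.065, 0.0, 0.0]
[2.97, 1.75, -0.02, 0.064, 0.0, 0.0]
[2.97, 1.75, -0.13, 0.064, 0.0, 0.0]
```

Call:
arm_command([
  [8.5,1.2,1.2,-1.2,0.01,0.015,0.132],
  [8.5,1.3,1,-1.2,0.011,0.015,0.132],
  [8.5,1.5,0.8,-1.2,0.01,0.015,0.132],
  [8.5,3,1.7,0.5,0.064,0,0],
  [8.5,3,1.7,0.4,0.064,0,0],
])

```text
t: 1.65
ee_pos: [0.3451, 0.3911, 0.3651]
tool_rot: [-2.769, 0.505, -0.088]
ft_force: [0.9, 0.1, -1.7]
opening: 0.0848
```

Call:
arm_command([
  [8.5,3,1.7,0.3,0.064,0,0],
  [8.5,3,1.7,0.2,0.064,0,0],
  [8.5,3,1.7,0.1,0.064,0,0],
  [8.5,3,1.7,0,0.064,0,0],
  [8.5,3,1.7,-0.1,0.064,0,0],
])

```text
t: 2.15
ee_pos: [0.4395, 0.2898, 0.3286]
tool_rot: [-2.512, 0.457, -0.133]
ft_force: [0.8, 1.2, -1.0]
opening: 0.0851
```

```bash
python3 - <<'E'
from plan import *
show()
im=env.snapshot('wrist');cv2.imwrite('pics/w1.png',im)
E
```

```text
t 2.15 pos [0.4395 0.2898 0.3286] z [ 0.193  0.526 -0.829] x [ 0.936 -0.351 -0.005] 
q [-0.126  0.392 -0.436  2.161 -0.94   0.272  0.017] F [ 0.82  1.17 -0.95] open 0.0851
```

View pics/w1.png

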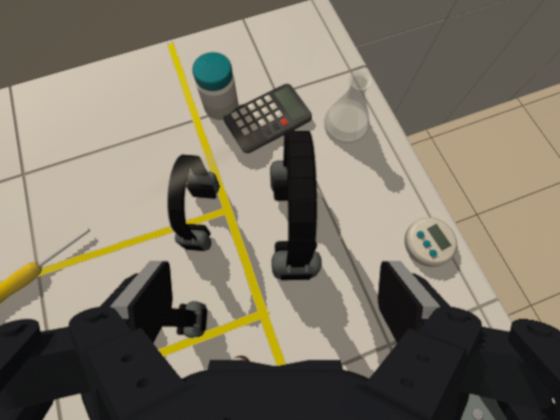

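```bash
cat > kin.py <<'E'
from h import *
from scipy.optimize import least_squares
import itertools
L=[eval(l) for l in open('log.txt')]
E4=np.eye(4)
def rz(a):c,s=np.cos(a),np.sin(a);return np.array([[c,-s,0,0],[s,c,0,0],[0,0,1,0],[0,0,0,1.]])
def ry(a):c,s=np.cos(a),np.sin(a);return np.array([[c,0,s,0],[0,1,0,0],[-s,0,c,0],[0,0,0,1.]])
def tr(x,y,z):T=np.eye(4);T[:3,3]=x,y,z;return T
def fk(q,p,sg):
    o1,o7,d1,d3,d5,d7,a3,a4,a6=p
    return rz(sg[0]*q[0]+o1)@tr(0,0,d1)@ry(q[1])@rz(sg[1]*q[2])@tr(a3,0,d3)@ry(q[3])@tr(a4,0,0)@rz(sg[2]*q[4])@tr(0,0,d5)@ry(q[5])@tr(a6,0,0)@rz(sg[3]*q[6]+o7)@tr(0,0,d7)
def res(p,sg,L=L):
    r=[]
    for q,e,w in L:
        T=fk(q,p,sg);r+=list((T[:3,3]-e)*5);r+=list((R.from_matrix(T[:3,:3]).inv()*R.from_rotvec(w)).as_rotvec())
    return np.array(r)
if __name__=='__main__':
    out=[]
    for sg in itertools.product([1,-1],repeat=4):
      for o1 in(0,1.57,3.14,-1.57):
       for o7 in (0,1.57,3.14,-1.57):
        s=least_squares(res,[o1,o7,.3,.4,.4,.2,0,0,0],args=(sg,),max_nfev=60);out.append((s.cost,sg,s.x))
    out.sort(key=lambda a:a[0])
    for o in out[:4]: print(o[0],o[1],o[2].round(4))
    pickle.dump(out[0],open('kin.pkl','wb'))
E
python3 kin.py
```

```text
0.0010808868973776532 (-1, -1, -1, -1) [-7.5900e-02  3.0704e+00  3.0110e-01  5.4380e-01  3.3980e-01  2.2240e-01
  5.7300e-02 -1.4000e-03  2.8000e-02]
0.0010808868973776536 (-1, -1, -1, -1) [-7.5900e-02  3.0704e+00  3.0110e-01  5.4380e-01  3.3980e-01  2.2240e-01
  5.7300e-02 -1.4000e-03  2.8000e-02]
0.0010808868973776536 (-1, -1, -1, -1) [-7.5900e-02  3.0704e+00  3.0110e-01  5.4380e-01  3.3980e-01  2.2240e-01
  5.7300e-02 -1.4000e-03  2.8000e-02]
0.0010808868973776558 (-1, -1, -1, -1) [-7.5900e-02  3.0704e+00  3.0110e-01  5.4380e-01  3.3980e-01  2.2240e-01
  5.7300e-02 -1.4000e-03  2.8000e-02]
```

```bash
cat > snapw.py <<'E'
import sys
from plan import *
show();s=env.state();im=env.snapshot('wrist');cv2.imwrite(f'pics/{sys.argv[1]}.png',im);pickle.dump(s,open(f'pics/{sys.argv[1]}.pkl','wb'))
E
python3 snapw.py w2
cat > run4.py <<'E'
from fit import *
import fit,h
st=pickle.load(open('pics/w2.pkl','rb'))
import sys
w=cv2.imread('pics/w2.png');t=cv2.imread('pics/top0.png')
def D(im,b): 
    u0,v0,u1,v1=b;return np.clip((105-im.max(2)[v0:v1,u0:u1].astype(float))/25,0,1)
bt=(175,185,235,230);bw=(250,118,345,290)
Dt,Dw=D(t,bt),D(w,bw)
_p=h.proj
fit.proj=lambda n,P:_p(n,P,st)
def f(p):
    s=p[3] if len(p)>3 else 1
    return .0*((mask('top',*p[:3],s,box=bt)-Dt)**2).sum()+((mask('wrist',*p[:3],s,box=bw)-Dw)**2).sum()
for x0 in([.505,.398,1.2],[.505,.398,1.2,.97]):
    r=minimize(f,x0,method='Nelder-Mead',options=dict(initial_simplex=np.array(x0)+np.vstack([np.zeros(len(x0)),np.diag([.01,.01,.1,.05][:len(x0)])])))
    print(r.x.round(4),r.fun,Dw.sum())
    if len(x0)==3:
        m=mask('wrist',*r.x[:3],1,box=bw);u0,v0,u1,v1=bw
        o=np.hstack([np.dstack([Dw,m,m*0])*255,w[v0:v1,u0:u1]]).astype(np.uint8)
        cv2.imwrite('pics/fw.png',cv2.resize(o,None,fx=3.4,fy=3.4,interpolation=0))
E
python3 run4.py
```

```text
t 2.2 pos [0.4456 0.28   0.3262] z [ 0.202  0.52  -0.83 ] x [ 0.93  -0.368 -0.004] 
q [-0.104  0.396 -0.437  2.163 -0.943  0.269  0.024] F [ 2.74 -4.73 -2.9 ] open 0.0852
[0.5036 0.3954 1.2416] 1257.4157422529797 5823.16
[0.5035 0.3935 1.2307 0.9643] 1175.7522958861975 5823.16
```

View pics/fw.png

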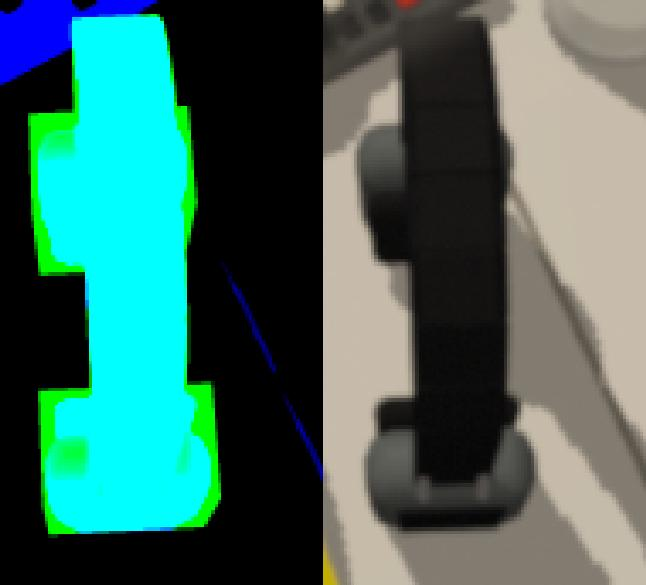

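```bash
python3 - <<'E'
from plan import *
show()
Rg=rot(1.235,.75);z=Rg[:,2];S=np.array([.4878,.3501,.160])
print(z,S+.003*z)
plan([(S-.07*z,Rg,5),(S+.003*z,Rg,5)])
E
python3 kin.py | head -1
```

```text
t 2.25 pos [0.4439 0.2823 0.3266] z [ 0.199  0.519 -0.831] x [ 0.93  -0.368 -0.007] 
q [-0.115  0.394 -0.431  2.161 -0.937  0.271  0.011] F [-0.18  0.1  -0.54] open 0.0851
[ 0.22461437  0.64356801 -0.73168887] [0.48847384 0.3520307  0.15780493]
wp 0 rows 5 min 2.69
[0.37, 0.76, 2.27, 0.032, -0.004, -0.007]
[0.38, 0.83, 2.23, 0.032, -0.004, -0.007]
[0.38, 0.91, 2.21, 0.032, -0.004, -0.008]
[0.38, 0.98, 2.18, 0.032, -0.004, -0.007]
[0.38, 1.05, 2.14, 0.032, -0.004, -0.007]
wp 1 rows 5 min 1.62
[0.0, 0.0, 1.46, 0.0, 0.0, 0.0]
[0.0, 0.0, 1.46, 0.0, 0.0, 0.0]
[0.0, 0.0, 1.46, 0.0, 0.0, 0.0]
[0.0, 0.0, 1.46, 0.0, 0.0, 0.0]
[0.0, 0.0, 1.46, 0.0, 0.0, 0.0]
0.002833915885021544 (-1, -1, -1, -1) [-0.0727  3.0765  0.2892  0.5431  0.3347  0.2122  0.064  -0.0053  0.031 ]
```

Call:
arm_command([
  [8.5,0.4,0.8,2.3,0.032,-0.004,-0.007],
  [8.5,0.4,0.8,2.2,0.032,-0.004,-0.007],
  [8.5,0.4,0.9,2.2,0.032,-0.004,-0.007],
  [8.5,0.4,1,2.2,0.032,-0.004,-0.007],
  [8.5,0.3,1,2.1,0.032,-0.004,-0.007],
])

```text
t: 2.75
ee_pos: [0.4951, 0.3059, 0.2479]
tool_rot: [-2.405, 0.362, -0.076]
ft_force: [0.4, 0.1, 0.8]
opening: 0.085
```

```bash
python3 snapw.py w3; sed -i 's/w2/w3/g; s/bw=(250,118,345,290)/bw=(215,60,360,420)/' run4.py; python3 - <<'E'
from plan import *
Rg=rot(1.235,.75);z=Rg[:,2];S=np.array([.4878,.3501,.160])
plan([(S+.003*z,Rg,5)])
E
```

```text
t 2.75 pos [0.4951 0.3059 0.2479] z [ 0.151  0.634 -0.758] x [ 0.959 -0.279 -0.042] 
q [ 0.169  0.742 -0.832  2.107 -0.998  0.044  0.304] F [0.36 0.05 0.83] open 0.085
wp 0 rows 5 min 2.22
[-0.37, 0.49, 1.9, 0.009, 0.013, 0.001]
[-0.4, 0.5, 1.9, 0.008, 0.013, 0.002]
[-0.42, 0.52, 1.88, 0.009, 0.013, 0.001]
[-0.45, 0.53, 1.87, 0.009, 0.013, 0.001]
[-0.46, 0.56, 1.86, 0.008, 0.013, 0.001]
```

View pics/w3.png

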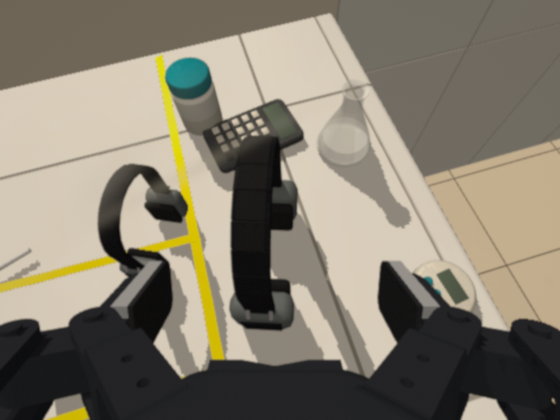

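```bash
cat > kin2.py <<'E'
from kin import *
def fk2(q,p,sg=(-1,-1,-1,-1)):
    t=p[:24].reshape(8,3);r=p[24:48].reshape(8,3)
    T=np.eye(4);ax=['z','y','z','y','z','y','z'];s=[sg[0],1,sg[1],1,sg[2],1,sg[3]]
    for i in range(8):
        M=np.eye(4);M[:3,:3]=R.from_rotvec(r[i]).as_matrix();M[:3,3]=t[i];T=T@M
        if i<7:T=T@(rz if ax[i]=='z' else ry)(s[i]*q[i])
    return T
def prior():
    p=np.zeros(48);p[:24]=np.array([[0,0,.15],[0,0,.15],[0,0,.27],[.03,0,.27],[-0.0,0,.17],[0,0,.17],[.03,0,.1],[0,0,.12]]).ravel();p[24+21+2]=np.pi
    return p
P0=prior()
def res2(p,lr=.3,lt=1.):
    r=[]
    for q,e,w in L:
        T=fk2(q,p);r+=list((T[:3,3]-e)*1000);r+=list((R.from_matrix(T[:3,:3]).inv()*R.from_rotvec(w)).as_rotvec()*500)
    return np.r_[r,(p-P0)[:24]*10,(p-P0)[24:]*lr*30]
if __name__=='__main__':
    s=least_squares(res2,P0,max_nfev=300);n=len(L)*6
    print('cost',s.cost,'data rms',np.sqrt(np.mean(s.fun[:n]**2)))
    print((s.x[:24]).reshape(8,3).round(3));print(s.x[24:].reshape(8,3).round(3))
    print(s.fun[:n].reshape(-1,6).round(1))
    pickle.dump(s.x,open('kin2.pkl','wb'))
E
python3 kin2.py; cat log.txt | cut -c1-90
```

```text
cost 0.10280779280812093 data rms 0.03295718535332693
[[ 0.003  0.005  0.151]
 [ 0.005 -0.012  0.151]
 [-0.008 -0.012  0.276]
 [ 0.035 -0.014  0.276]
 [-0.007 -0.014  0.17 ]
 [-0.004  0.006  0.171]
 [ 0.028  0.006  0.115]
 [ 0.    -0.003  0.135]]
[[-2.000e-03  1.000e-03 -0.000e+00]
 [ 7.000e-03  0.000e+00 -0.000e+00]
 [-1.000e-03  3.000e-03 -1.000e-03]
 [-1.000e-03 -5.000e-03 -1.000e-03]
 [ 3.000e-03 -3.000e-03  2.000e-03]
 [-1.000e-03  0.000e+00  2.000e-03]
 [ 8.000e-03  1.000e-03 -3.000e-03]
 [ 5.000e-03  1.000e-03  3.139e+00]]
[[-0.   0.  -0.   0.   0.   0. ]
 [ 0.  -0.   0.  -0.  -0.  -0. ]
 [ 0.  -0.1 -0.  -0.   0.  -0. ]
 [ 0.   0.1  0.   0.   0.   0. ]
 [-0.   0.  -0.   0.  -0.  -0. ]
 [-0.  -0.   0.  -0.  -0.   0. ]]
[[-1.3052132580897005, 0.6897959569764803, -0.1945366712472133, 1.5661104217394328, 0.1572
[[-1.211150757800116, 0.40894894114999125, 0.1314781349175988, 1.8121160604576638, -0.1528
[[-0.1255509834100288, 0.3915881750608386, -0.43580896944145137, 2.1608976658342796, -0.94
[[-0.10426274273966446, 0.39583976831303286, -0.43658045966000175, 2.162512896126296, -0.9
[[-0.11463662634197531, 0.39406029597745035, -0.43068776533924186, 2.161497583593739, -0.9
[[0.16880808610009063, 0.7416261291914059, -0.831967613070277, 2.106503840443055, -0.99815
```

```bash
cat > kin3.py <<'E'
from kin2 import *
def fit3():
    p=P0.copy()
    def f(t):
        p[:24]=t;a=res2(p);return a[:len(L)*6+24]
    s=least_squares(f,P0[:24]);n=len(L)*6
    print('rms',np.sqrt(np.mean(s.fun[:n]**2)));p[:24]=s.x;return p
LO=np.array([-3.01,-.46,-1.47,.13,-1,.04,-2.66]);HI=np.array([3.01,2.08,1.51,2.56,4.14,2.09,2.66])
def ik(P,pos,Rm,q0,w=.02,mid=None):
    def f(q):
        T=fk2(q,P);return np.r_[(T[:3,3]-pos)*10,(R.from_matrix(Rm.T@T[:3,:3])).as_rotvec()*3,w*(q-(q0 if mid is None else mid))]
    s=least_squares(f,np.clip(q0,LO+.02,HI-.02),bounds=(LO+.015,HI-.015));return s.x,np.linalg.norm(s.fun[:6])
def rotL(phi,tilt):
    from plan import rot
    M=rot(phi,tilt);return M@np.diag([-1,-1,1])
if __name__=='__main__':
    from plan import rot
    P=fit3();print(P[:24].reshape(8,3).round(4));pickle.dump(P,open('kin3.pkl','wb'))
    rng=np.random.default_rng(0)
    mid=np.array([0,.6,0,1.6,1.57,1.,0])
    for tilt in(.5,.75,.85):
     for nm,rf in(('L',rotL),('R',rot)):
      for what,S,ph in(('pick',[.4878,.3501,.160],1.235),('place',[.548-.048*.987,.0194-.048*.163,.215],.163),('placehi',[.548-.048*.987-.17*.163,.0194-.048*.163+.17*.987,.26],.163)):
        best=[]
        for k in range(25):
            q,e=ik(P,np.array(S),rf(ph,tilt),rng.uniform(LO,HI),w=.003,mid=mid)
            m=np.min(np.minimum(q-LO,HI-q)[[1,2,3,4,5,6]]);best.append((e>.03,-m,e,q))
        best.sort(key=lambda a:a[:3]);b=best[0];print(tilt,nm,what,'err',round(b[2],4),'margin',round(-b[1],3),b[3].round(2))
E
python3 kin3.py
```

```text
rms 0.031101703875897644
[[ 0.0031  0.008   0.1507]
 [ 0.0049 -0.0151  0.1507]
 [-0.0104 -0.0151  0.2761]
 [ 0.0343 -0.0143  0.2761]
 [-0.006  -0.0143  0.1707]
 [-0.0051  0.0088  0.1707]
 [ 0.0274  0.0088  0.1165]
 [-0.0019 -0.0036  0.1365]]
0.5 L pick err 0.0 margin 0.168 [-0.16  0.8  -0.72  2.02  1.47  0.21  0.79]
0.5 L place err 0.0 margin 0.179 [ 0.39  0.63 -0.83  2.38  2.03  0.53 -0.43]
0.5 L placehi err 0.0 margin 0.259 [-0.19  0.47 -0.6   2.3   1.64  0.5  -0.47]
0.5 R pick err 0.0 margin 0.101 [-0.37  0.73 -0.37  2.17  3.49  0.14  1.85]
0.5 R place err 0.0 margin 0.079 [-0.14  0.53 -0.04  2.48  3.08  0.37  1.63]
0.5 R placehi err 0.0 margin 0.136 [-0.86  0.45  0.33  2.42  2.78  0.18  1.51]
0.75 L pick err 0.0 margin 0.361 [ 0.1   1.02 -1.11  2.19  2.34  0.49  0.1 ]
0.75 L place err 0.0111 margin 0.015 [ 0.62  1.05 -1.45  2.54  2.13  1.28 -0.41]
0.75 L placehi err 0.0 margin 0.055 [-0.1   0.63 -0.89  2.51  2.08  1.   -0.98]
0.75 R pick err 0.0 margin 0.269 [-0.4   0.79 -0.23  2.29  3.72  0.6   1.71]
0.75 R place err 0.0002 margin 0.015 [ 0.55  0.9  -1.25  2.54  2.24  1.12  2.57]
0.75 R placehi err 0.0 margin 0.015 [-0.54  0.51 -0.23  2.54  2.41  0.74  1.79]
0.85 L pick err 0.0 margin 0.276 [ 0.16  1.12 -1.19  2.24  2.49  0.58  0.05]
0.85 L place err 0.1876 margin 0.015 [ 0.63  1.08 -1.45  2.54  2.21  1.32 -0.41]
0.85 L placehi err 0.0052 margin 0.015 [ 0.1   0.98 -1.45  2.54  1.96  1.6  -0.78]
0.85 R pick err 0.0 margin 0.231 [-0.41  0.84 -0.17  2.33  3.75  0.78  1.72]
0.85 R place err 0.1595 margin 0.015 [ 0.59  1.01 -1.37  2.54  2.25  1.26  2.64]
0.85 R placehi err 0.0001 margin 0.015 [-0.05  0.73 -1.05  2.54  2.09  1.25  2.15]
```

```bash
cat > sim.py <<'E'
from kin3 import *
from plan import rot
P=pickle.load(open('kin3.pkl','rb'))
def mk(pos,Rm):T=np.eye(4);T[:3,:3]=Rm;T[:3,3]=pos;return T
def run(q,wps,T0=None,verbose=True):
    """wps list of (pos,R,n) ; returns rows and q"""
    T=fk2(q,P) if T0 is None else T0
    pos,Rm=T[:3,3],T[:3,:3];rows=[];worst=0
    for (tp,tR,n) in wps:
        tp=np.array(tp);rv=R.from_matrix(Rm.T@tR).as_rotvec()
        if np.linalg.norm(rv)/n>.149: print('ROT too fast',np.linalg.norm(rv)/n)
        p0,R0=pos,Rm
        for i in range(n):
            pp=p0+(tp-p0)*(i+1)/n;RR=R0@R.from_rotvec(rv*(i+1)/n).as_matrix()
            d=Rm.T@(pp-pos)*100;r=R.from_matrix(Rm.T@RR).as_rotvec();rows.append(np.r_[d,r])
            qn,e=ik(P,pp,RR,q,w=.01);worst=max(worst,e);dq=np.abs(qn-q).max();q=qn;pos,Rm=pp,RR
        if verbose: print('q',q.round(2),'err',round(worst,4),'lastdq',round(dq,3))
    return np.array(rows),q
if __name__=='__main__':
    q0=np.array(L[0][0])
    run(q0,[([.2643,.4801,.3504],R.from_rotvec([-2.978,-.045,-.038]).as_matrix(),10),([.30,.44,.38],rot(1.2,.2),3),([.4439,.2823,.3266],R.from_rotvec(L[4][2]).as_matrix(),7),(L[5][1],R.from_rotvec(L[5][2]).as_matrix(),5)])
    for l in L: print(np.round(l[0],2))
E
python3 sim.py
```

```text
q [-1.2   0.41  0.12  1.81 -0.15  0.77 -0.97] err 0.0 lastdq 0.08
q [-1.21  0.34  0.25  1.84 -0.18  0.78 -1.24] err 0.0 lastdq 0.092
q [-0.03  0.41 -0.54  2.14 -0.73  0.25 -0.19] err 0.0001 lastdq 0.233
q [ 0.16  0.74 -0.83  2.08 -0.66  0.06 -0.03] err 0.0001 lastdq 0.064
[-1.31  0.69 -0.19  1.57  0.16  0.9  -0.22]
[-1.21  0.41  0.13  1.81 -0.15  0.77 -0.96]
[-0.13  0.39 -0.44  2.16 -0.94  0.27  0.02]
[-0.1   0.4  -0.44  2.16 -0.94  0.27  0.02]
[-0.11  0.39 -0.43  2.16 -0.94  0.27  0.01]
[ 0.17  0.74 -0.83  2.11 -1.    0.04  0.3 ]
```

```bash
cat > s1.py <<'E'
from sim import *
q=np.array(L[5][0])
S=np.array([.4878,.3501,.160])
def rs(spin,phi,tilt): return rot(phi,tilt)@R.from_rotvec([0,0,spin]).as_matrix()
for tl in (.55,.6):
  for name,V,tv in(('a',[.43,.30,.36],.2),('b',[.40,.27,.38],.0),('c',[.35,.4,.4],0.0)):
    print(tl,name)
    Rg=rotL(1.235,tl);z=Rg[:,2]
    rows,qq=run(q,[(V,rs(-1.0,1.235,tv),9),(V,rs(-2.,1.235,tv),8),(V,rs(-3.1416,1.235,tv),8),(S-.08*z,Rg,7),(S+.003*z,Rg,4)])
    Rp=rotL(.163,tl)
    def pl(x,y,zz):
        return np.array([.548,.0194,0])+R.from_euler('z',.163).as_matrix()@np.array([x,y,zz])
    rows2,_=run(qq,[(S+[0,0,.1],Rg,4),(pl(-.048,.19,.26),Rp,9),(pl(-.048,0,.26),Rp,8),(pl(-.048,0,.212),Rp,4),(pl(-.048-.1,0,.212+.1),Rp,4)])
E
python3 s1.py
```

```text
0.55 a
q [-0.57  0.36 -0.08  1.86 -0.12  0.76  0.1 ] err 0.0 lastdq 0.089
q [-0.37  0.38 -0.36  1.84  0.04  0.77  0.95] err 0.0 lastdq 0.105
q [-0.16  0.44 -0.68  1.81  0.25  0.81  1.89] err 0.0 lastdq 0.116
q [-0.05  0.66 -0.67  2.06  0.35  0.11  1.95] err 0.0 lastdq 0.099
q [-0.22  0.77 -0.57  2.01  1.26  0.06  0.99] err 0.0907 lastdq 0.035
q [ 0.06  0.75 -1.02  1.94  0.99  0.4   1.28] err 0.0001 lastdq 0.074
q [-0.95  0.44  0.41  2.28  1.21  0.06 -0.09] err 0.223 lastdq 0.13
q [ 0.01  0.39 -0.19  2.26  1.22  0.06  0.38] err 0.2827 lastdq 0.126
q [ 0.45  0.69 -0.94  2.42  2.11  0.66 -0.5 ] err 0.3032 lastdq 0.048
q [ 0.59  0.27 -0.93  2.52  1.95  0.28 -0.42] err 0.3032 lastdq 0.146
0.55 b
q [-0.63  0.34 -0.06  1.82  0.02  0.98 -0.04] err 0.0001 lastdq 0.089
q [-0.46  0.35 -0.3   1.81  0.12  1.    0.86] err 0.0001 lastdq 0.112
q [-0.26  0.39 -0.59  1.79  0.25  1.04  1.87] err 0.0001 lastdq 0.125
q [-0.05  0.66 -0.66  2.06  0.32  0.1   1.98] err 0.0001 lastdq 0.132
q [-0.22  0.77 -0.57  2.01  1.26  0.06  0.99] err 0.0907 lastdq 0.034
q [ 0.06  0.75 -1.02  1.94  0.99  0.4   1.28] err 
[... 2411 characters left out ...]

q [-0.93  0.4  -0.01  1.66  0.    1.09 -0.27] err 0.0001 lastdq 0.107
q [-0.76  0.41 -0.25  1.64  0.11  1.1   0.62] err 0.0001 lastdq 0.112
q [-0.57  0.45 -0.54  1.62  0.25  1.14  1.64] err 0.0001 lastdq 0.126
q [-0.01  0.67 -0.72  2.09  0.82  0.06  1.48] err 0.0026 lastdq 0.491
q [ 0.04  0.96 -1.06  2.09  1.87  0.44  0.5 ] err 0.0956 lastdq 0.051
q [ 0.14  0.83 -1.2   1.97  1.27  0.48  1.04] err 0.0001 lastdq 0.112
q [ 0.09  0.72 -1.21  2.34  1.74  1.02 -0.58] err 0.0001 lastdq 0.102
q [ 0.61  0.67 -1.18  2.38  1.91  0.71 -0.29] err 0.0001 lastdq 0.062
q [ 0.56  0.82 -1.18  2.45  2.06  0.88 -0.42] err 0.0001 lastdq 0.041
q [ 0.87  0.46 -1.42  2.54  1.81  0.59 -0.31] err 0.0002 lastdq 0.141
```

```bash
cat > s2.py <<'E'
from sim import *
import sim,io,contextlib
def rs(spin,phi,tilt): return rot(phi,tilt)@R.from_rotvec([0,0,spin]).as_matrix()
def run2(q,wps):
    T=fk2(q,P);pos,Rm=T[:3,3],T[:3,:3];E=D=0;qs=[]
    for tp,tR,n in wps:
        tp=np.array(tp);rv=R.from_matrix(Rm.T@tR).as_rotvec();n=n or int(np.ceil(max(np.linalg.norm(rv)/.13,np.linalg.norm(tp-pos)/.04)))
        p0,R0=pos,Rm
        for i in range(n):
            pos=p0+(tp-p0)*(i+1)/n;Rm=R0@R.from_rotvec(rv*(i+1)/n).as_matrix()
            qn,e=ik(P,pos,Rm,q,w=.01);E=max(E,e);D=max(D,np.abs(qn-q).max());q=qn
        qs.append(q)
    return E,D,qs
if __name__=='__main__':
    q=np.array(L[5][0]);S=np.array([.4878,.3501,.160])
    V=[.40,.30,.38]
    _,_,qs=run2(q,[(V,rs(-1.,1.235,.1),9),(V,rs(-2,1.235,.1),8),(V,rs(-3.14,1.235,.1),9)]);qa=qs[-1]
    tl=.6;Rg=rotL(1.235,tl);z=Rg[:,2];out=[]
    for V2 in([.40,.30,.38],[.45,.25,.34],[.40,.2,.36],[.48,.28,.3]):
      for ph in(.6,1.235,1.7):
        for t2 in(.6,.9,1.1):
          E,D,qs=run2(qa,[(V2,rotL(ph,t2),None),(S-.08*z,Rg,None),(S+.003*z,Rg,4)]);out.append((max(D,.15),E,V2,ph,t2,qs))
    out.sort(key=lambda a:a[0]+10*a[1])
    for o in out[:6]: print(np.round(o[0],2),np.round(o[1],3),o[2:5],[x.round(2).tolist() for x in o[5]])
E
python3 s2.py
```

```text
0.4 0.045 ([0.4, 0.3, 0.38], 0.6, 0.6) [[-0.75, 0.17, -0.06, 2.19, 0.61, 0.23, 0.8], [-0.01, 0.67, -0.77, 2.11, 1.34, 0.08, 0.94], [0.03, 0.96, -1.05, 2.09, 1.88, 0.43, 0.49]]
0.69 0.022 ([0.4, 0.2, 0.36], 1.235, 0.9) [[0.79, 0.67, -1.45, 2.3, 0.57, 0.06, 1.86], [0.22, 0.9, -1.25, 2.11, 1.53, 0.5, 0.82], [0.1, 1.06, -1.21, 2.07, 1.8, 0.59, 0.62]]
1.43 0.001 ([0.4, 0.3, 0.38], 0.6, 0.9) [[-0.09, 0.35, -1.07, 2.45, 2.12, 0.73, -0.78], [-0.06, 0.65, -0.73, 2.21, 2.54, 0.1, -0.29], [-0.15, 0.82, -0.71, 2.16, 2.55, 0.24, -0.28]]
1.14 0.039 ([0.45, 0.25, 0.34], 1.235, 0.9) [[0.56, 0.68, -1.31, 2.2, 1.22, 0.06, 1.17], [0.22, 0.89, -1.25, 2.11, 1.53, 0.5, 0.82], [0.1, 1.06, -1.21, 2.07, 1.8, 0.59, 0.62]]
0.89 0.067 ([0.45, 0.25, 0.34], 0.6, 0.6) [[-0.51, 0.26, -0.09, 2.22, 0.25, 0.06, 1.34], [-0.01, 0.67, -0.77, 2.11, 1.33, 0.08, 0.95], [0.03, 0.96, -1.05, 2.09, 1.88, 0.43, 0.49]]
0.62 0.096 ([0.48, 0.28, 0.3], 1.235, 0.6) [[0.19, 0.59, -0.87, 2.02, 0.19, 0.25, 2.14], [-0.01, 0.67, -0.72, 2.09, 0.8, 0.06, 1.5], [0.04, 0.96, -1.06, 2.09, 1.87, 0.44, 0.5]]
```

```bash
cat > s3.py <<'E'
from s2 import *
q=np.array(L[5][0]);S=np.array([.4878,.3501,.160])
tl=.6;Rg=rotL(1.235,tl);z=Rg[:,2]
qref=np.array([.04,.96,-1.05,2.09,1.87,.44,.5])
qg,e=ik(P,S+.003*z,Rg,qref);qpre,e2=ik(P,S-.09*z,Rg,qg);print(qg.round(2),qpre.round(2),e,e2)
def jpath(qs,n):
    out=[]
    for a,b,k in zip(qs[:-1],qs[1:],n):
        for i in range(k): out.append(a+(b-a)*(i+1)/k)
    return out
best=None
for q2 in(.2,.3,.45):
 for q1 in(-.4,-.1):
  for q5 in(.0,.5):
   for q6 in(.6,.9):
    for q7 in(.2,.5,.8):
     qm=np.array([q1,q2,-.6,2.05,q5,q6,q7]);
     path=jpath([q,qm,qpre],[15,15]);Ts=[fk2(x,P) for x in path]
     zmin=min(T[2,3] for T in Ts)
     qq=q;E=D=0;Tp=fk2(q,P);rm=0
     for T in Ts:
        rm=max(rm,np.linalg.norm(R.from_matrix(Tp[:3,:3].T@T[:3,:3]).as_rotvec()),np.linalg.norm(T[:3,3]-Tp[:3,3])*3);Tp=T
        qn,e=ik(P,T[:3,3],T[:3,:3],qq,w=.01);E=max(E,e);D=max(D,np.abs(qn-qq).max());qq=qn
     sc=D+10*E+max(0,rm-.14)*10+ max(0,.24-zmin)*10
     if best is None or sc<best[0]: best=(sc,D,E,rm,zmin,qm,qq,path)
print(best[:5],best[5],best[6].round(2))
for x in best[7][::3]:
    T=fk2(x,P);print(T[:3,3].round(3),T[:3,2].round(2),T[:3,0].round(2))
pickle.dump((best[7],qpre,qg),open('jp.pkl','wb'))
E
python3 s3.py
```

```text
[ 0.04  0.96 -1.06  2.09  1.87  0.44  0.49] [ 0.22  0.84 -1.21  2.11  1.48  0.44  0.86] 3.607097568807551e-06 0.0005449830585458747
(np.float64(0.13354127783372663), np.float64(0.07605310670591381), np.float64(7.4513745250773444e-06), np.float64(0.12882805371738196), np.float64(0.2342586342617438)) [-0.1   0.2  -0.6   2.05  0.    0.6   0.8 ] [ 0.02  0.66 -0.75  2.09  0.7   0.07  1.61]
[0.487 0.311 0.262] [ 0.14  0.64 -0.76] [ 0.98 -0.18  0.03]
[0.458 0.321 0.298] [ 0.11  0.63 -0.77] [0.96 0.14 0.25]
[0.428 0.318 0.327] [ 0.08  0.58 -0.81] [0.8  0.44 0.4 ]
[0.401 0.303 0.352] [ 0.08  0.49 -0.87] [0.55 0.7  0.45]
[0.381 0.277 0.378] [ 0.12  0.38 -0.92] [0.26 0.88 0.4 ]
[0.38  0.25  0.379] [ 0.17  0.26 -0.95] [-0.01  0.97  0.26]
[0.405 0.242 0.331] [ 0.17  0.21 -0.96] [-0.27  0.95  0.16]
[0.427 0.245 0.291] [ 0.18  0.23 -0.96] [-0.52  0.84  0.11]
[0.447 0.26  0.259] [ 0.19  0.31 -0.93] [-0.73  0.68  0.08]
[0.463 0.283 0.239] [ 0.19  0.43 -0.88] [-0.88  0.47  0.04]
```

```bash
cat > s4.py <<'E'
from s2 import *
import itertools
q=np.array(L[5][0]);S=np.array([.4878,.3501,.160])
tl=.6;Rg=rotL(1.235,tl);z=Rg[:,2]
def jpath(qs,n):
    out=[]
    for a,b,k in zip(qs[:-1],qs[1:],n):
        for i in range(k): out.append(a+(b-a)*(i+1)/k)
    return out
def sim_T(q,Ts):
    E=D=rm=0;Tp=fk2(q,P);qs=[]
    for T in Ts:
        rm=max(rm,np.linalg.norm(R.from_matrix(Tp[:3,:3].T@T[:3,:3]).as_rotvec()),np.linalg.norm(T[:3,3]-Tp[:3,3])*3);Tp=T
        qn,e=ik(P,T[:3,3],T[:3,:3],q,w=.01);E=max(E,e);D=max(D,np.abs(qn-q).max());q=qn;qs.append(q)
    return E,D,rm,qs
def main():
    cands=[];rng=np.random.default_rng(1)
    for t2,ph2,back in itertools.product((.75,.9,1.05),(.8,1.0,1.235),(.10,.14)):
        R2=rotL(ph2,t2);p2=S-back*R2[:,2]+[0,0,.02]
        q2,e=ik(P,p2,R2,np.array([.1,1.,-1.1,2.1,2.0,.6,.4]))
        if e>.003: continue
        for qm in itertools.product((-.3,0.),(.3,),(-.6,-.9),(2.05,),(.3,.7),(.6,.8),(.4,.8)):
            qm=np.array(qm);path=jpath([q,qm,q2],[15,15]);Ts=[fk2(x,P) for x in path]
            zmin=min(T[2,3] for T in Ts)
            E,D,rm,qs=sim_T(q,Ts)
            if E>.003 or rm>.145 or D>.18 or zmin<.2: continue
            E2,D2,q3=run2(qs[-1],[(S-.08*z,Rg,None),(S+.003*z,Rg,5)])
            cands.append((max(D,D2)+10*max(E,E2),D,E,D2,E2,t2,ph2,back,qm,qs[-1],q3,path))
    cands.sort(key=lambda a:a[0]);
    for c in cands[:4]: print(np.round(c[:5],3),c[5:8],c[8],c[9].round(2),[x.round(2) for x in c[10]])
    pickle.dump(cands[0],open('jp.pkl','wb'))
if __name__=='__main__': main()
E
python3 s4.py
```

```text
Still running in the background as job /tmp/bash_jobs.1000/42942c85ff18 (pid 1106). You'll get a notice when it ends.
```

Edit , replacing
```

```
with
```

```

```bash
tail -3 /tmp/bash_jobs.1000/42942c85ff18/std*
```

```text
tail: option used in invalid context -- 3
```

```bash
cat > s5.py <<'E'
from s4 import *
import itertools,time
cands=[];t0=time.time()
combos=list(itertools.product(((.8,1.1),(.8,.8),(.95,1.1),(1.0,.8)),(.12,),((-.2,.3,-.6,2.05,.4,.7,.4),(-.2,.3,-.6,2.05,.6,.6,.8),(0,.4,-.9,2.05,.6,.8,.6),(.2,.5,-1.1,2.1,.4,.6,.6))))
for (t2,ph2),back,qm in combos:
    R2=rotL(ph2,t2);p2=S-back*R2[:,2]+[0,0,.02]
    q2,e=ik(P,p2,R2,np.array([.1,1.,-1.1,2.1,2.0,.6,.4]))
    qm=np.array(qm);path=jpath([q,qm,q2],[20,20]);Ts=[fk2(x,P) for x in path];zmin=min(T[2,3] for T in Ts)
    E,D,rm,qs=sim_T(q,Ts)
    E2,D2,q3=run2(qs[-1],[(S-.08*z,Rg,None),(S+.003*z,Rg,5)])
    print(t2,ph2,qm,'e',round(e,3),'zmin',zmin.round(3),'E',round(E,3),'D',D.round(2),'rm',rm.round(2),qs[-1].round(2),'|',round(E2,3),D2.round(2),q3[-1].round(2),flush=True)
print(time.time()-t0)
E
timeout 500 python3 s5.py
```

```text
0.8 1.1 [-0.2   0.3  -0.6   2.05  0.4   0.7   0.4 ] e 0.0 zmin 0.234 E 0.419 D 0.35 rm 0.1 [ 0.26  0.63 -1.    2.17  1.27  0.06  0.97] | 0.002 0.35 [ 0.03  0.96 -1.05  2.09  1.88  0.43  0.49]
0.8 1.1 [-0.2   0.3  -0.6   2.05  0.6   0.6   0.8 ] e 0.0 zmin 0.237 E 0.419 D 0.27 rm 0.13 [ 0.26  0.63 -1.    2.17  1.27  0.06  0.97] | 0.002 0.35 [ 0.03  0.96 -1.05  2.09  1.88  0.43  0.49]
0.8 1.1 [ 0.    0.4  -0.9   2.05  0.6   0.8   0.6 ] e 0.0 zmin 0.247 E 0.419 D 0.35 rm 0.12 [ 0.26  0.63 -1.    2.17  1.27  0.06  0.97] | 0.002 0.35 [ 0.03  0.96 -1.05  2.09  1.88  0.43  0.49]
0.8 1.1 [ 0.2  0.5 -1.1  2.1  0.4  0.6  0.6] e 0.0 zmin 0.246 E 0.419 D 0.41 rm 0.1 [ 0.26  0.63 -1.    2.17  1.27  0.06  0.97] | 0.002 0.35 [ 0.03  0.96 -1.05  2.09  1.88  0.43  0.49]
0.8 0.8 [-0.2   0.3  -0.6   2.05  0.4   0.7   0.4 ] e 0.0 zmin 0.236 E 0.0 D 0.3 rm 0.1 [-0.14  0.62 -0.86  2.54  2.6   0.79 -0.89] | 0.0 0.18 [-0.2   0.8  -0.63  2.18  2.85  0.24 -0.59]
0.8 0.8 [-0.2   0.3  -0.6   2.05  0.6   0.6   0.8 ] e 0.0 zmin 0.238 E 0.0 D 0.33 rm 0.13 [-0.11  0.63 -0.9   2.54  2.57  0.8  -0.86] | 0.0 0.18 [-0.1
[... 1245 characters left out ...]
 D 0.35 rm 0.11 [ 0.14  1.03 -1.45  2.54  2.36  1.21 -0.39] | 0.0 0.63 [ 0.07  1.01 -1.13  2.08  1.83  0.51  0.56]
1.0 0.8 [-0.2   0.3  -0.6   2.05  0.6   0.6   0.8 ] e 0.38 zmin 0.217 E 0.001 D 0.35 rm 0.13 [ 0.14  1.03 -1.45  2.54  2.36  1.21 -0.39] | 0.0 0.63 [ 0.07  1.01 -1.13  2.08  1.83  0.51  0.56]
1.0 0.8 [ 0.    0.4  -0.9   2.05  0.6   0.8   0.6 ] e 0.38 zmin 0.228 E 0.001 D 0.34 rm 0.12 [ 0.14  1.03 -1.45  2.54  2.36  1.21 -0.39] | 0.0 0.63 [ 0.07  1.01 -1.13  2.08  1.83  0.51  0.56]
1.0 0.8 [ 0.2  0.5 -1.1  2.1  0.4  0.6  0.6] e 0.38 zmin 0.216 E 0.001 D 0.78 rm 0.1 [ 0.14  1.03 -1.45  2.54  2.36  1.21 -0.39] | 0.0 0.63 [ 0.07  1.01 -1.13  2.08  1.83  0.51  0.56]
38.96567344665527
```

```bash
cat > s6.py <<'E'
from s4 import *
R2=rotL(.8,.8);p2=S-.12*R2[:,2]+[0,0,.02]
q2,e=ik(P,p2,R2,np.array([.1,1.,-1.1,2.1,2.0,.6,.4]))
qm=np.array((0,.4,-.9,2.05,.6,.8,.6));path=jpath([q,qm,q2],[20,20])
pickle.dump([fk2(x,P) for x in path],open('path.pkl','wb'))
E
python3 s6.py
cat > nxt.py <<'E'
import sys
from plan import *
Ts=pickle.load(open('path.pkl','rb'))
show();st=None
s=env.state();pos,Rm=s['ee_pos'],R.from_rotvec(s['tool_rot']).as_matrix()
for k in map(int,sys.argv[1:]):
    T=Ts[k-1];rv=R.from_matrix(Rm.T@T[:3,:3]).as_rotvec();p0,R0=pos,Rm
    print('to',k)
    for i in range(5):
        d=Rm.T@(p0+(T[:3,3]-p0)*(i+1)/5-pos)*100;r=rv/5
        print(d.round(2).tolist()+r.round(3).tolist(),end='')
        pos=pos+Rm@d/100;Rm=Rm@R.from_rotvec(r).as_matrix()
    print()
E
python3 nxt.py 5 10
```

```text
t 2.8 pos [0.4977 0.304  0.2449] z [ 0.153  0.633 -0.759] x [ 0.958 -0.284 -0.044] 
q [ 0.17   0.748 -0.829  2.104 -0.998  0.042  0.306] F [ 3.07 -0.15 -2.38] open 0.085
to 5
[-1.46, -0.6, -0.5, 0.005, -0.031, -0.115][-1.4, -0.77, -0.46, 0.005, -0.031, -0.115][-1.32, -0.92, -0.41, 0.005, -0.031, -0.115][-1.21, -1.07, -0.37, 0.005, -0.031, -0.115][-1.09, -1.21, -0.33, 0.005, -0.031, -0.115]
to 10
[-1.05, -0.28, -0.42, -0.014, -0.037, -0.11][-1.03, -0.39, -0.38, -0.014, -0.037, -0.11][-0.99, -0.5, -0.35, -0.014, -0.037, -0.11][-0.95, -0.6, -0.32, -0.014, -0.037, -0.11][-0.89, -0.7, -0.3, -0.014, -0.037, -0.11]
```

Call:
arm_command([
  [8.5,-1.5,-0.6,-0.5,0.005,-0.031,-0.115],
  [8.5,-1.4,-0.8,-0.5,0.005,-0.031,-0.115],
  [8.5,-1.3,-0.9,-0.4,0.005,-0.031,-0.115],
  [8.5,-1.2,-1.1,-0.4,0.005,-0.031,-0.115],
  [8.5,-1.1,-1.2,-0.3,0.005,-0.031,-0.115],
])

```text
t: 3.3
ee_pos: [0.426, 0.332, 0.2913]
tool_rot: [-2.4, -0.412, -0.149]
ft_force: [-0.3, 0.6, 0.1]
opening: 0.0848
```

Call:
arm_command([
  [8.5,-1,-0.3,-0.4,-0.014,-0.037,-0.11],
  [8.5,-1,-0.4,-0.4,-0.014,-0.037,-0.11],
  [8.5,-1,-0.5,-0.4,-0.014,-0.037,-0.11],
  [8.5,-1,-0.6,-0.3,-0.014,-0.037,-0.11],
  [8.5,-0.9,-0.7,-0.3,-0.014,-0.037,-0.11],
])

```text
t: 3.8
ee_pos: [0.372, 0.3147, 0.3048]
tool_rot: [-2.318, -1.165, -0.187]
ft_force: [0.4, -0.1, 0.5]
opening: 0.085
```

```bash
python3 nxt.py 15 20
```

```text
t 3.8 pos [0.372  0.3147 0.3048] z [-0.111  0.518 -0.848] x [0.618 0.704 0.349] 
q [ 0.011  0.514 -0.719  2.089 -0.421  0.46   0.691] F [ 0.37 -0.11  0.55] open 0.085
to 15
[-0.78, 0.25, -0.48, -0.029, -0.045, -0.1][-0.82, 0.19, -0.44, -0.029, -0.045, -0.1][-0.86, 0.11, -0.4, -0.029, -0.045, -0.1][-0.88, 0.04, -0.35, -0.029, -0.045, -0.1][-0.9, -0.04, -0.31, -0.029, -0.045, -0.1]
to 20
[-0.76, 0.63, -0.84, -0.042, -0.057, -0.089][-0.86, 0.59, -0.77, -0.042, -0.057, -0.089][-0.96, 0.54, -0.69, -0.042, -0.057, -0.089][-1.04, 0.48, -0.62, -0.042, -0.057, -0.089][-1.11, 0.41, -0.54, -0.042, -0.057, -0.089]
```

Call:
arm_command([
  [8.5,-0.8,0.2,-0.5,-0.029,-0.045,-0.1],
  [8.5,-0.8,0.2,-0.4,-0.029,-0.045,-0.1],
  [8.5,-0.9,0.1,-0.4,-0.029,-0.045,-0.1],
  [8.5,-0.9,0,-0.4,-0.029,-0.045,-0.1],
  [8.5,-0.9,0,-0.3,-0.029,-0.045,-0.1],
])

```text
t: 4.3
ee_pos: [0.3602, 0.2682, 0.3068]
tool_rot: [-2.166, -1.891, -0.198]
ft_force: [0.2, -1.6, -0.3]
opening: 0.0848
```

Call:
arm_command([
  [8.5,-0.8,0.6,-0.8,-0.042,-0.057,-0.089],
  [8.5,-0.9,0.6,-0.8,-0.042,-0.057,-0.089],
  [8.5,-1,0.5,-0.7,-0.042,-0.057,-0.089],
  [8.5,-1,0.5,-0.6,-0.042,-0.057,-0.089],
  [8.5,-1.1,0.4,-0.5,-0.042,-0.057,-0.089],
])

```text
t: 4.8
ee_pos: [0.3884, 0.2158, 0.3331]
tool_rot: [1.803, 2.418, 0.174]
ft_force: [-0.1, 0.4, 0.1]
opening: 0.085
```

```bash
python3 nxt.py 25 30
```

```text
t 4.8 pos [0.3884 0.2158 0.3331] z [ 0.164  0.02  -0.986] x [-0.283  0.959 -0.027] 
q [-0.322  0.303 -0.465  2.081  0.372  0.687  0.823] F [-0.06  0.41  0.08] open 0.085
to 25
[-0.57, -0.04, 0.94, -0.01, -0.023, -0.032][-0.54, -0.07, 0.95, -0.01, -0.023, -0.032][-0.52, -0.1, 0.96, -0.01, -0.023, -0.032][-0.49, -0.12, 0.97, -0.01, -0.023, -0.032][-0.47, -0.15, 0.98, -0.01, -0.023, -0.032]
to 30
[0.02, 0.31, 0.66, -0.031, -0.002, -0.028][0.02, 0.29, 0.67, -0.031, -0.002, -0.028][0.01, 0.27, 0.68, -0.031, -0.002, -0.028][0.01, 0.25, 0.69, -0.031, -0.002, -0.028][0.0, 0.23, 0.69, -0.031, -0.002, -0.028]
```

```bash
cat > s7.py <<'E'
from s4 import *
Lq=[eval(l) for l in open('log.txt')];q=np.array(Lq[-1][0]);T=fk2(q,P);print('fk err',T[:3,3]-Lq[-1][1])
def pl(x,y,zz): return np.array([.548,.0194,0])+R.from_euler('z',.163).as_matrix()@np.array([x,y,zz])
for tl in(.55,.6,.65):
 for ph2,t2 in((.5,.7),(.8,.8),(.6,.9)):
  Rg=rotL(1.235,tl);z=Rg[:,2];Rp=rotL(.163,tl);R2=rotL(ph2,t2)
  E,D,qs=run2(q,[(S-.12*R2[:,2]+[0,0,.02],R2,15),(S-.08*z,Rg,12),(S+.003*z,Rg,10)])
  E2,D2,q3=run2(qs[-1],[(S+[0,0,.1],Rg,10),(pl(-.048,.19,.26),Rp,20),(pl(-.048,0,.26),Rp,20),(pl(-.048,0,.212),Rp,10),(pl(-.048,0,.212)-Rp[:,2]*.07,Rp,5)])
  print(tl,ph2,t2,round(E,3),D.round(2),[x.round(2).tolist() for x in qs],'\n   ',round(E2,3),D2.round(2),[x.round(2).tolist() for x in q3])
E
python3 s7.py
```

```text
fk err [-0.00950526  0.00842482  0.00068636]
0.55 0.5 0.7 0.001 0.48 [[-0.55, 0.49, -0.53, 2.44, 2.2, 0.66, -1.0], [-0.14, 0.61, -0.59, 2.22, 3.18, 0.06, -0.95], [-0.29, 0.76, -0.48, 2.18, 3.16, 0.19, -0.93]] 
    0.127 0.69 [[-0.21, 0.59, -0.51, 2.16, 4.12, 0.06, -1.91], [-1.03, 0.51, 0.54, 2.5, 3.21, 0.31, -2.09], [-0.35, 0.46, 0.32, 2.52, 3.59, 0.42, -1.97], [-0.16, 0.57, 0.0, 2.54, 3.15, 0.53, -1.57], [-0.01, 0.37, -0.21, 2.54, 2.87, 0.33, -1.31]]
0.55 0.8 0.8 0.002 0.73 [[-0.05, 0.67, -1.01, 2.53, 2.47, 0.83, -0.75], [-0.14, 0.61, -0.59, 2.22, 3.17, 0.06, -0.94], [-0.29, 0.76, -0.48, 2.18, 3.15, 0.19, -0.92]] 
    0.127 0.69 [[-0.21, 0.59, -0.51, 2.16, 4.12, 0.06, -1.91], [-1.03, 0.51, 0.54, 2.5, 3.21, 0.31, -2.09], [-0.35, 0.46, 0.32, 2.52, 3.59, 0.42, -1.97], [-0.16, 0.57, 0.0, 2.54, 3.15, 0.53, -1.57], [-0.01, 0.37, -0.21, 2.54, 2.87, 0.33, -1.31]]
0.55 0.6 0.9 0.173 0.62 [[-0.08, 0.98, -1.45, 2.54, 2.1, 1.46, -0.62], [0.21, 0.91, -1.29, 2.07, 1.42, 0.58, 0.92], [0.08, 1.04, -1.2, 2.04, 1.68, 0.6, 0.72]] 
    0.0 0.1 [[0.17, 0.92, -1.35, 1.94, 1.29, 0.68, 1.04], [0.12, 0.72, 
[... 1897 characters left out ...]
.41], [-0.11, 0.85, -0.75, 2.19, 2.7, 0.3, -0.39]] 
    0.001 0.33 [[-0.11, 0.61, -0.69, 2.15, 2.97, 0.06, -0.77], [-0.49, 0.48, -0.32, 2.45, 2.16, 0.59, -1.11], [0.12, 0.48, -0.42, 2.52, 2.72, 0.51, -1.16], [0.26, 0.65, -0.66, 2.54, 2.56, 0.74, -0.98], [0.61, 0.61, -1.17, 2.54, 2.12, 0.75, -0.57]]
0.65 0.6 0.9 0.173 0.62 [[-0.08, 0.98, -1.45, 2.54, 2.1, 1.46, -0.62], [0.14, 0.77, -1.03, 2.17, 1.86, 0.26, 0.46], [0.07, 0.99, -1.09, 2.12, 2.02, 0.46, 0.38]] 
    0.0 0.28 [[0.1, 0.76, -1.07, 2.01, 1.29, 0.31, 1.0], [0.08, 0.74, -1.23, 2.38, 1.81, 1.1, -0.66], [0.62, 0.69, -1.21, 2.43, 2.02, 0.78, -0.39], [0.56, 0.85, -1.19, 2.49, 2.14, 0.96, -0.5], [0.66, 0.66, -1.28, 2.54, 2.04, 0.82, -0.49]]
```

```bash
python3 -c "
from kin3 import *
P=fit3();print(P[:24].reshape(8,3).round(4));pickle.dump(P,open('kin3.pkl','wb'))"
sed -i 's/for tl in(.55,.6,.65)/for tl in(.6,)/; s/((.5,.7),(.8,.8),(.6,.9))/((.6,.9),(.5,.85),(.4,.8),(.9,.95),(.7,.85))/' s7.py; python3 s7.py
```

```text
rms 0.019714068794338534
[[-3.000e-03 -7.000e-04  1.706e-01]
 [-1.300e-03 -1.140e-02  1.706e-01]
 [-2.100e-03 -1.140e-02  2.804e-01]
 [ 4.200e-03 -1.300e-02  2.804e-01]
 [-9.300e-03 -1.300e-02  1.715e-01]
 [ 2.700e-03  4.000e-04  1.715e-01]
 [-5.000e-04  4.000e-04  1.444e-01]
 [ 1.000e-04 -9.000e-04  1.644e-01]]
fk err [-1.29825609e-05  4.86546584e-05  2.06835006e-05]
0.6 0.6 0.9 0.364 0.65 [[-0.03, 0.9, -1.45, 2.54, 2.04, 1.35, -0.61], [0.2, 0.82, -1.09, 2.17, 1.67, 0.33, 0.7], [0.12, 1.03, -1.13, 2.13, 1.91, 0.51, 0.52]] 
    0.0 0.15 [[0.16, 0.81, -1.16, 2.05, 1.37, 0.41, 0.94], [0.1, 0.7, -1.24, 2.39, 1.73, 1.04, -0.62], [0.66, 0.68, -1.23, 2.43, 1.94, 0.75, -0.32], [0.6, 0.82, -1.22, 2.49, 2.07, 0.91, -0.44], [0.71, 0.63, -1.29, 2.52, 1.95, 0.74, -0.39]]
0.6 0.5 0.85 0.187 0.87 [[-0.15, 0.9, -1.45, 2.54, 1.93, 1.46, -0.74], [0.24, 0.87, -1.18, 2.17, 1.64, 0.42, 0.74], [0.14, 1.06, -1.18, 2.13, 1.88, 0.56, 0.56]] 
    0.0 0.13 [[0.19, 0.86, -1.24, 2.05, 1.4, 0.48, 0.92], [0.11, 0.73, -1.29, 2.39, 1.72, 1.08, -0.61], [0.68, 0.71, -1.29, 2.43, 1.9, 0.79, -0.29], [0.62, 0.85, -1.26,
[... 579 characters left out ...]
, 0.14, 0.42], [0.05, 0.94, -0.96, 2.13, 2.06, 0.37, 0.34]] 
    0.0 0.41 [[0.08, 0.73, -0.97, 2.05, 1.25, 0.25, 1.03], [0.06, 0.66, -1.15, 2.39, 1.75, 0.97, -0.65], [0.61, 0.63, -1.12, 2.43, 2.01, 0.67, -0.39], [0.56, 0.78, -1.12, 2.49, 2.13, 0.84, -0.5], [0.66, 0.58, -1.18, 2.52, 2.03, 0.66, -0.46]]
0.6 0.7 0.85 0.209 0.66 [[0.09, 0.89, -1.45, 2.54, 2.12, 1.18, -0.48], [0.16, 0.78, -1.01, 2.17, 1.71, 0.26, 0.64], [0.1, 1.0, -1.08, 2.13, 1.94, 0.47, 0.47]] 
    0.0 0.17 [[0.13, 0.78, -1.08, 2.05, 1.33, 0.34, 0.97], [0.08, 0.68, -1.2, 2.39, 1.74, 1.01, -0.63], [0.64, 0.66, -1.18, 2.43, 1.97, 0.71, -0.35], [0.58, 0.8, -1.17, 2.49, 2.1, 0.88, -0.46], [0.69, 0.6, -1.24, 2.52, 1.98, 0.7, -0.42]]
```

```bash
cat > s8.py <<'E'
from s4 import *
P[:]=pickle.load(open('kin3.pkl','rb'))
Lq=[eval(l) for l in open('log.txt')];q=np.array(Lq[-1][0])
tl=.6;Rg=rotL(1.235,tl);z=Rg[:,2]
best=[]
for t2,back,up in((.6,.08,0),(.75,.1,0),(.9,.1,0),(.9,.1,.06),(.75,.15,0)):
  R2=rotL(1.235,t2);qv,e=ik(P,S-back*R2[:,2]+[0,0,up],R2,np.array([.24,.87,-1.18,2.17,1.64,.42,.74]))
  path=jpath([q,qv],[20]);Ts=[fk2(x,P) for x in path]
  E,D,rm,qs=sim_T(q,Ts);E2,D2,q3=run2(qs[-1],[(S-.08*z,Rg,6),(S+.003*z,Rg,10)])
  print(t2,back,up,'e',round(e,3),qv.round(2),'E',round(E,4),'D',D.round(2),rm.round(3),min(T[2,3] for T in Ts).round(3),qs[-1].round(2),'|',round(E2,3),D2.round(2),[x.round(2) for x in q3])
E
python3 s8.py
```

```text
0.6 0.08 0 e 0.0 [ 0.24  0.87 -1.18  2.17  1.64  0.42  0.74] E 0.0006 D 0.51 0.063 0.218 [ 0.13  0.75 -0.93  2.17  1.78  0.2   0.57] | 0.0 0.03 [array([ 0.13,  0.75, -0.93,  2.17,  1.78,  0.2 ,  0.57]), array([ 0.08,  0.98, -1.03,  2.13,  1.98,  0.42,  0.42])]
0.75 0.1 0 e 0.0 [ 0.41  1.02 -1.39  2.28  1.94  0.52  0.55] E 0.0012 D 0.44 0.079 0.196 [ 0.35  0.91 -1.21  2.28  2.18  0.36  0.29] | 0.0 0.09 [array([ 0.08,  0.72, -0.84,  2.18,  1.93,  0.13,  0.41]), array([ 0.04,  0.94, -0.96,  2.13,  2.07,  0.36,  0.33])]
0.9 0.1 0 e 0.0 [ 0.49  1.18 -1.45  2.37  2.25  0.59  0.39] E 0.0004 D 0.56 0.098 0.161 [ 0.46  1.09 -1.32  2.37  2.46  0.5   0.17] | 0.0 0.16 [array([ 0.06,  0.71, -0.8 ,  2.18,  2.08,  0.1 ,  0.26]), array([ 0.01,  0.91, -0.89,  2.13,  2.16,  0.31,  0.22])]
0.9 0.1 0.06 e 0.001 [ 0.52  1.   -1.45  2.32  2.14  0.43  0.39] E 0.0005 D 0.6 0.086 0.216 [ 0.5   0.95 -1.38  2.32  2.28  0.37  0.24] | 0.0 0.14 [array([ 0.07,  0.72, -0.83,  2.18,  1.97,  0.12,  0.37]), array([ 0.04,  0.93, -0.94,  2.13,  2.09,  0.35,  0.3 ])]
0.75 0.15 0 e 0.0 [ 0.5   0.89 -1.38  2.29  1.81  0.38  0.65] E 0.0011 D 0.39 0.074 0.23 [ 0.46  0.81 -1.24  2.29  1.98  0.25  0.48] | 0.0 0.06 [array([ 0.14,  0.77, -0.97,  2.17,  1.74,  0.22,  0.61]), array([ 0.09,  0.99, -1.06,  2.13,  1.96,  0.44,  0.45])]
```

```bash
cat >> s8.py <<'E'
R2=rotL(1.235,.65);qv,e=ik(P,S-.09*R2[:,2],R2,np.array([.24,.87,-1.18,2.17,1.64,.42,.74]))
pickle.dump([fk2(x,P) for x in jpath([q,qv],[20])],open('path.pkl','wb'))
E
python3 s8.py >/dev/null; python3 nxt.py 7 14 20
```

```text
t 4.8 pos [0.3884 0.2158 0.3331] z [ 0.164  0.02  -0.986] x [-0.283  0.959 -0.027] 
q [-0.322  0.303 -0.465  2.081  0.372  0.687  0.823] F [-0.06  0.41  0.08] open 0.085
to 7
[-0.27, 0.7, 1.61, -0.011, 0.002, -0.072][-0.32, 0.66, 1.61, -0.011, 0.002, -0.072][-0.36, 0.62, 1.62, -0.011, 0.002, -0.072][-0.41, 0.57, 1.62, -0.011, 0.002, -0.072][-0.45, 0.52, 1.63, -0.011, 0.002, -0.072]
to 14
[0.4, 0.69, 0.97, -0.037, 0.031, -0.062][0.33, 0.68, 1.01, -0.037, 0.031, -0.062][0.26, 0.66, 1.04, -0.037, 0.031, -0.062][0.18, 0.63, 1.07, -0.037, 0.031, -0.062][0.11, 0.6, 1.1, -0.037, 0.031, -0.062]
to 20
[0.38, 0.87, 0.02, -0.057, 0.028, -0.042][0.34, 0.88, 0.08, -0.057, 0.028, -0.042][0.3, 0.89, 0.14, -0.057, 0.028, -0.042][0.25, 0.89, 0.2, -0.057, 0.028, -0.042][0.21, 0.89, 0.26, -0.057, 0.028, -0.042]
```

Call:
arm_command([
  [8.5,-0.3,0.7,1.6,-0.011,0.002,-0.072],
  [8.5,-0.3,0.7,1.6,-0.011,0.002,-0.072],
  [8.5,-0.4,0.6,1.6,-0.011,0.002,-0.072],
  [8.5,-0.4,0.6,1.6,-0.011,0.002,-0.072],
  [8.5,-0.4,0.5,1.6,-0.011,0.002,-0.072],
])

```text
t: 5.3
ee_pos: [0.438, 0.2151, 0.2597]
tool_rot: [1.319, 2.665, 0.211]
ft_force: [0.6, 0.6, 0.1]
opening: 0.0851
```

Call:
arm_command([
  [8.5,0.4,0.7,1,-0.037,0.031,-0.062],
  [8.5,0.3,0.7,1,-0.037,0.031,-0.062],
  [8.5,0.3,0.7,1,-0.037,0.031,-0.062],
  [8.5,0.2,0.6,1.1,-0.037,0.031,-0.062],
  [8.5,0.1,0.6,1.1,-0.037,0.031,-0.062],
])

```text
t: 5.8
ee_pos: [0.4624, 0.2554, 0.2176]
tool_rot: [0.855, 2.849, 0.525]
ft_force: [-0.0, -0.9, 0.1]
opening: 0.0849
```

```bash
python3 nxt.py 20
```

```text
t 5.8 pos [0.4624 0.2554 0.2176] z [ 0.212  0.292 -0.932] x [-0.833  0.553 -0.016] 
q [-0.218  0.574 -0.434  2.186  0.864  0.12   1.166] F [-0.02 -0.89  0.12] open 0.0849
to 20
[0.35, 0.85, 0.02, -0.056, 0.027, -0.042][0.31, 0.86, 0.08, -0.056, 0.027, -0.042][0.27, 0.87, 0.14, -0.056, 0.027, -0.042][0.23, 0.87, 0.19, -0.056, 0.027, -0.042][0.19, 0.87, 0.25, -0.056, 0.027, -0.042]
```

Call:
arm_command([
  [8.5,0.3,0.8,0,-0.056,0.027,-0.042],
  [8.5,0.3,0.9,0.1,-0.056,0.027,-0.042],
  [8.5,0.3,0.9,0.1,-0.056,0.027,-0.042],
  [8.5,0.2,0.9,0.2,-0.056,0.027,-0.042],
  [8.5,0.2,0.9,0.2,-0.056,0.027,-0.042],
])

```text
t: 6.3
ee_pos: [0.4665, 0.2838, 0.2237]
tool_rot: [0.594, 2.87, 0.809]
ft_force: [-0.1, 0.4, -0.8]
opening: 0.0853
```

```bash
python3 snapw.py w4;python3 nxt.py 20; sed -i 's/^Lq=.*/Lq=[eval(l) for l in open("log.txt")];q=np.array(Lq[-1][0])/' s7.py; cat > s9.py <<'E'
from s4 import *
Lq=[eval(l) for l in open('log.txt')];q=np.array(Lq[-1][0])
for tl in(.6,.65,.7):
  Rg=rotL(1.235,tl);z=Rg[:,2]
  E2,D2,q3=run2(q,[(S-.08*z,Rg,5),(S+.003*z,Rg,5)]);print(tl,round(E2,3),D2.round(2),[x.round(2) for x in q3])
E
python3 s9.py
```

```text
t 6.3 pos [0.4665 0.2838 0.2237] z [ 0.199  0.481 -0.854] x [-0.919  0.395  0.009] 
q [ 0.077  0.691 -0.809  2.2    1.807  0.147  0.465] F [-0.15  0.36 -0.84] open 0.0853
t 6.35 pos [0.4676 0.2827 0.2229] z [ 0.199  0.483 -0.853] x [-0.919  0.394  0.009] 
q [ 0.083  0.696 -0.814  2.2    1.816  0.148  0.461] F [ 1.5  -1.37 -1.86] open 0.0848
to 20
[0.09, 0.36, 0.01, -0.02, 0.006, -0.013][0.08, 0.36, 0.02, -0.02, 0.006, -0.013][0.08, 0.36, 0.03, -0.02, 0.006, -0.013][0.07, 0.36, 0.04, -0.02, 0.006, -0.013][0.07, 0.36, 0.05, -0.02, 0.006, -0.013]
0.6 0.0 0.06 [array([ 0.1 ,  0.73, -0.87,  2.17,  1.87,  0.15,  0.47]), array([ 0.06,  0.95, -0.99,  2.13,  2.03,  0.39,  0.37])]
0.65 0.0 0.06 [array([ 0.2 ,  0.81, -1.03,  2.21,  2.  ,  0.26,  0.39]), array([ 0.11,  1.01, -1.07,  2.16,  2.12,  0.45,  0.33])]
0.7 0.0 0.1 [array([ 0.27,  0.89, -1.14,  2.24,  2.1 ,  0.34,  0.34]), array([ 0.16,  1.07, -1.14,  2.18,  2.2 ,  0.51,  0.3 ])]
```

View pics/w4.png

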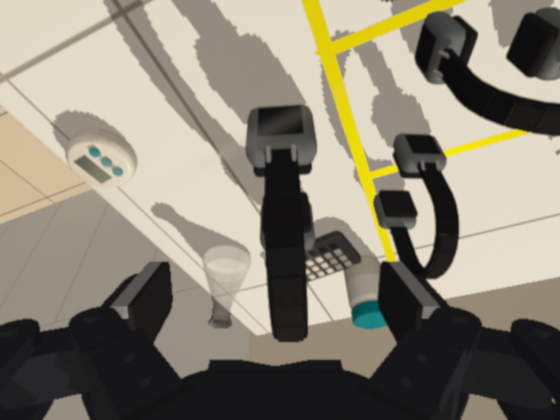

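```bash
sed -i 's/w3/w4/g; s/bw=([0-9,]*)/bw=(235,95,325,345)/' run4.py; python3 run4.py
```

```text
[0.5037 0.4032 1.2599] 2078.1575867743177 10895.84
[0.5038 0.4015 1.2515 0.9744] 1991.6750523644753 10895.84
```

View pics/fw.png

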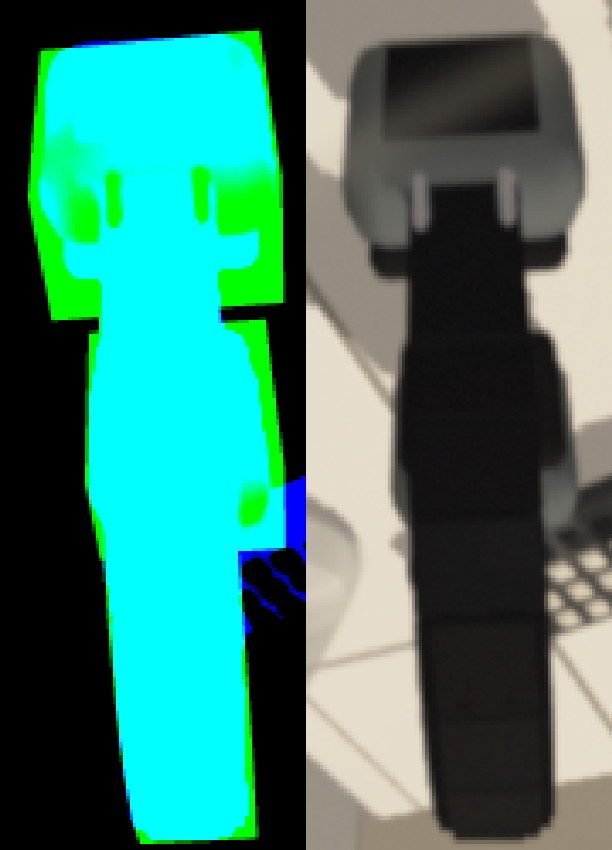

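```bash
sed -i 's/np.linalg.norm(tp-p)/np.linalg.norm(tp-p)/' plan.py; cat > go.py <<'E'
from plan import *
def rotL(phi,t): return rot(phi,t)@np.diag([-1,-1,1])
E
python3 - <<'E'
from go import *
Rg=rotL(1.245,.62);z=Rg[:,2];S=np.array([.4883,.354,.16])
plan([(S-.06*z,Rg,5),(S+.003*z,Rg,5)])
E
```

```text
wp 0 rows 5 min 0.93
[0.12, 0.52, 0.65, -0.014, 0.007, -0.014]
[0.12, 0.5, 0.65, -0.014, 0.008, -0.015]
[0.1, 0.5, 0.67, -0.014, 0.007, -0.014]
[0.08, 0.5, 0.67, -0.014, 0.007, -0.014]
[0.08, 0.48, 0.68, -0.014, 0.007, -0.014]
wp 1 rows 5 min 1.4
[0.0, 0.0, 1.26, 0.0, 0.0, 0.0]
[0.0, 0.0, 1.26, 0.0, 0.0, 0.0]
[0.0, 0.0, 1.26, 0.0, 0.0, 0.0]
[0.0, 0.0, 1.26, 0.0, 0.0, 0.0]
[0.0, 0.0, 1.26, 0.0, 0.0, 0.0]
```

Call:
arm_command([
  [8.5,0.1,0.5,0.6,-0.014,0.007,-0.014],
  [8.5,0.1,0.5,0.7,-0.014,0.007,-0.014],
  [8.5,0.1,0.5,0.7,-0.014,0.007,-0.014],
  [8.5,0.1,0.5,0.7,-0.014,0.007,-0.014],
  [8.5,0.1,0.5,0.7,-0.014,0.007,-0.014],
])

```text
t: 6.85
ee_pos: [0.4765, 0.3218, 0.2076]
tool_rot: [0.477, 2.864, 0.911]
ft_force: [0.7, -0.3, -0.5]
opening: 0.085
```

```bash
python3 snapw.py w5; python3 - <<'E'
from go import *
Rg=rotL(1.245,.62);z=Rg[:,2];S=np.array([.4883,.354,.16])
plan([(S+.003*z,Rg,5)])
E
```

```text
t 6.85 pos [0.4765 0.3218 0.2076] z [ 0.186  0.547 -0.816] x [-0.946  0.324  0.001] 
q [ 0.118  0.824 -0.96   2.167  1.951  0.254  0.426] F [ 0.69 -0.3  -0.46] open 0.085
wp 0 rows 5 min 1.35
[-0.02, 0.0, 1.22, -0.001, 0.0, -0.001]
[-0.01, 0.01, 1.21, 0.0, 0.0, -0.001]
[-0.02, 0.0, 1.22, -0.001, 0.0, -0.001]
[-0.01, 0.0, 1.22, 0.0, 0.0, 0.0]
[-0.02, 0.0, 1.22, -0.001, 0.0, -0.001]
```

View pics/w5.png

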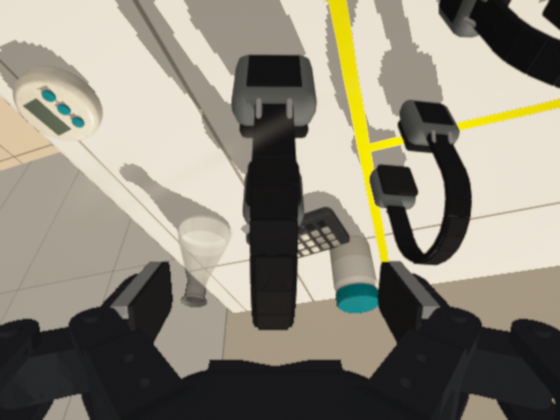

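Call:
arm_command([
  [8.5,0,0,1.2,0,0,0],
  [8.5,0,0,1.2,0,0,0],
  [8.5,0,0,1.2,0,0,0],
  [8.5,0,0,1.2,0,0,0],
  [8.5,0,0,1.2,0,0,0],
])

```text
t: 7.4
ee_pos: [0.488, 0.3544, 0.1581]
tool_rot: [0.479, 2.864, 0.912]
ft_force: [0.5, -0.4, 0.1]
opening: 0.0851
```

```bash
python3 snapw.py w6
```

```text
t 7.4 pos [0.488  0.3544 0.1581] z [ 0.186  0.547 -0.816] x [-0.946  0.325  0.002] 
q [ 0.073  0.977 -1.01   2.129  2.051  0.399  0.369] F [ 0.47 -0.36  0.08] open 0.0851
```

View pics/w6.png

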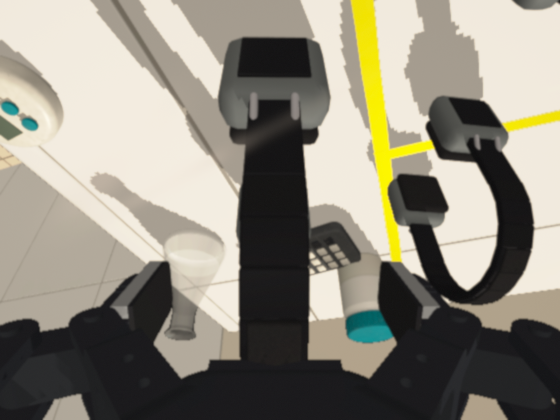

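Call:
arm_command([
  [1.5,0,0,0,0,0,0],
  [1.5,0,0,0,0,0,0],
  [1.5,0,0,0,0,0,0],
  [1.5,0,0,0,0,0,0],
  [1.5,0,0,0,0,0,0],
], grip_force=80)

```text
t: 7.95
ee_pos: [0.4882, 0.3536, 0.1595]
tool_rot: [0.479, 2.863, 0.912]
ft_force: [0.8, -2.7, 4.6]
opening: 0.0247
```

```bash
python3 snapw.py w7
```

```text
t 7.95 pos [0.4882 0.3536 0.1595] z [ 0.187  0.547 -0.816] x [-0.946  0.325  0.001] 
q [ 0.075  0.974 -1.01   2.13   2.05   0.398  0.369] F [ 0.79 -2.74  4.6 ] open 0.0247
```

View pics/w7.png

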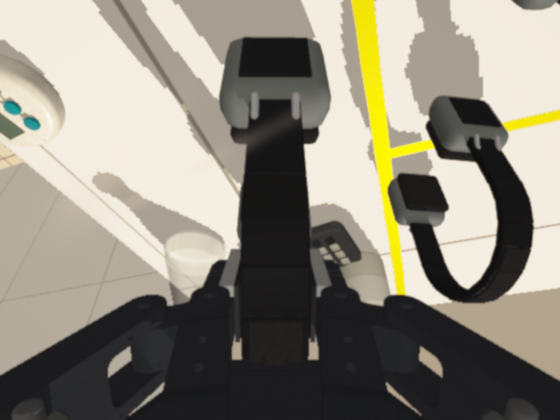

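```bash
cat > tgt.py <<'E'
from go import *
s0=pickle.load(open('pics/w7.pkl','rb'))
Tt=np.eye(4);Tt[:3,:3]=R.from_rotvec(s0['tool_rot']).as_matrix();Tt[:3,3]=s0['ee_pos']
yw=np.arctan2(Tt[1,2],Tt[0,2])
d=np.array([np.cos(yw),np.sin(yw),0])
Th=np.eye(4);Th[:3,:3]=R.from_euler('z',yw).as_matrix()
a=np.dot(np.array([.5037,.4000,0])-Tt[:3,3],d)
Th[:3,3]=Tt[:3,3]+d*a;Th[2,3]=0
G=np.linalg.inv(Tt)@Th   # headset in tool
ST=np.array([.548,.0194,.163])
def head_T(x,y,h,yaw=0,ST=ST):
    T=np.eye(4);Rz=R.from_euler('z',ST[2]).as_matrix();T[:3,3]=Rz@np.array([x,y,h])+[ST[0],ST[1],0];T[:3,:3]=R.from_euler('z',ST[2]+yaw).as_matrix();return T
def tool(T): 
    M=T@np.linalg.inv(G);return M[:3,3],M[:3,:3]
E
cat > s10.py <<'E'
from s4 import *
from tgt import *
P[:]=pickle.load(open('kin3.pkl','rb'))
q=s0['qpos'];print('a',a,'fk',(fk2(q,P)[:3,3]-s0['ee_pos']).round(4))
Tl=Th.copy();Tl[2,3]=.085
w=[(*tool(Tl),6),(*tool(head_T(-.01,.2,.085)),14),(*tool(head_T(0,0,.085)),10),(*tool(head_T(0,0,.05)),5)]
E,D,qs=run2(q,w);print(E,D);[print(x.round(2)) for x in qs]
for x in w: print(x[0].round(3),x[1][:,2].round(2))
E
python3 s10.py
```

```text
a 0.04892724933189146 fk [ 0.0026 -0.0003 -0.0024]
0.0003440197294368889 0.33096391345881493
[ 0.01  0.72 -0.85  2.08  1.47  0.14  0.82]
[ 0.02  0.73 -1.21  2.44  1.79  1.1  -0.75]
[ 0.62  0.71 -1.18  2.47  2.05  0.78 -0.43]
[ 0.58  0.82 -1.17  2.51  2.14  0.91 -0.51]
[0.488 0.354 0.244] [ 0.19  0.55 -0.82]
[0.457 0.207 0.244] [ 0.57  0.09 -0.82]
[0.5   0.011 0.244] [ 0.57  0.09 -0.82]
[0.5   0.011 0.209] [ 0.57  0.09 -0.82]
```

```bash
python3 - <<'E'
from tgt import *
Tl=Th.copy();Tl[2,3]=.04
plan([(*tool(Tl),5)])
E
```

```text
wp 0 rows 5 min 0.89
[0.0, 0.46, -0.65, 0.0, 0.0, 0.0]
[0.0, 0.47, -0.66, 0.0, 0.0, 0.0]
[0.0, 0.46, -0.65, 0.0, 0.0, 0.0]
[0.01, 0.46, -0.65, 0.0, 0.0, 0.0]
[0.0, 0.46, -0.65, 0.0, 0.0, 0.0]
```

Call:
arm_command([
  [1.5,0,0.5,-0.7,0,0,0],
  [1.5,0,0.5,-0.7,0,0,0],
  [1.5,0,0.5,-0.7,0,0,0],
  [1.5,0,0.5,-0.7,0,0,0],
  [1.5,0,0.5,-0.7,0,0,0],
])

```text
t: 8.5
ee_pos: [0.4881, 0.3541, 0.203]
tool_rot: [0.479, 2.863, 0.913]
ft_force: [-0.3, 0.1, -2.5]
opening: 0.025
```

```bash
python3 snapw.py w8; python3 - <<'E'
from go import *
im=env.snapshot('scene');cv2.imwrite('pics/s8.png',cv2.resize(im[140:300,130:330],None,fx=4,fy=4*.93,interpolation=2))
E
```

```text
t 8.5 pos [0.4881 0.3541 0.203 ] z [ 0.187  0.548 -0.816] x [-0.946  0.325  0.002] 
q [ 0.044  0.84  -0.927  2.108  1.904  0.256  0.447] F [-0.35  0.08 -2.53] open 0.025
```

View pics/w8.png

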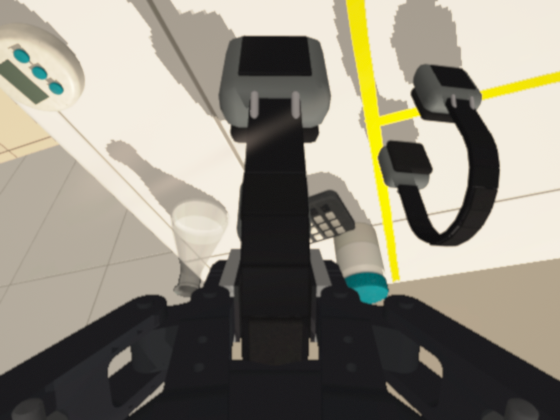

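View pics/s8.png

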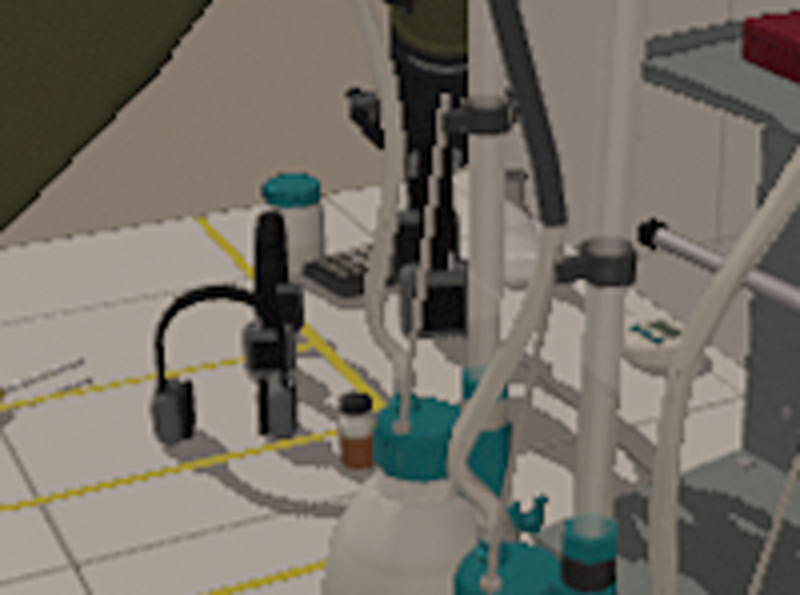

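```bash
cat > s11.py <<'E'
from s4 import *
from tgt import *
P[:]=pickle.load(open('kin3.pkl','rb'))
Lq=[eval(l) for l in open('log.txt')];q=np.array(Lq[-1][0])
Tf=head_T(-.005,.20,.088)
Tm=np.eye(4);Tm[:3,:3]=R.from_euler('z',yw+(.163-yw)*.33).as_matrix();Tm[:3,3]=Th[:3,3]*.7+Tf[:3,3]*.3;Tm[2,3]=.088
w=[(*tool(Tm),5),(*tool(Tf),10),(*tool(head_T(0,0,.088)),10),(*tool(head_T(0,0,.05)),5)]
E,D,qs=run2(q,w);print(E,D);[print(x.round(2)) for x in qs]
plan(w[:2])
E
python3 s11.py
```

```text
3.0116637674542497e-05 0.10115017555489159
[ 0.13  0.76 -1.14  2.26  1.95  0.58  0.  ]
[ 0.01  0.71 -1.17  2.43  1.79  1.05 -0.74]
[ 0.6   0.68 -1.14  2.47  2.07  0.74 -0.46]
[ 0.56  0.8  -1.13  2.51  2.17  0.88 -0.53]
wp 0 rows 5 min 2.55
[-0.06, -0.31, -1.29, 0.0, -0.041, 0.058]
[-0.13, -0.3, -1.28, 0.001, -0.041, 0.059]
[-0.19, -0.29, -1.27, 0.0, -0.041, 0.058]
[-0.27, -0.28, -1.27, 0.0, -0.041, 0.059]
[-0.33, -0.26, -1.25, 0.0, -0.041, 0.058]
wp 1 rows 10 min 5.16
[-0.53, -0.69, -0.49, 0.0, -0.042, 0.059]
[-0.59, -0.65, -0.47, 0.0, -0.042, 0.059]
[-0.64, -0.62, -0.44, 0.0, -0.041, 0.059]
[-0.7, -0.58, -0.41, 0.0, -0.042, 0.059]
[-0.75, -0.54, -0.38, 0.0, -0.042, 0.059]
[-0.79, -0.49, -0.35, 0.0, -0.042, 0.058]
[-0.84, -0.44, -0.32, 0.0, -0.042, 0.059]
[-0.87, -0.4, -0.28, 0.0, -0.041, 0.059]
[-0.9, -0.34, -0.24, 0.0, -0.042, 0.059]
[-0.93, -0.28, -0.21, -0.001, -0.042, 0.059]
```

Call:
arm_command([
  [1.5,-0.1,-0.3,-1.3,0,-0.041,0.058],
  [1.5,-0.1,-0.3,-1.3,0,-0.041,0.059],
  [1.5,-0.2,-0.3,-1.3,0,-0.041,0.058],
  [1.5,-0.3,-0.3,-1.3,0,-0.041,0.059],
  [1.5,-0.3,-0.3,-1.2,0,-0.041,0.058],
])

```text
t: 9.1
ee_pos: [0.4742, 0.3047, 0.2455]
tool_rot: [0.955, 2.65, 0.844]
ft_force: [-0.1, 1.1, -2.1]
opening: 0.0245
```

Call:
arm_command([
  [1.5,-0.5,-0.7,-0.5,0,-0.042,0.059],
  [1.5,-0.6,-0.7,-0.5,0,-0.042,0.059],
  [1.5,-0.6,-0.6,-0.4,0,-0.042,0.059],
  [1.5,-0.7,-0.6,-0.4,0,-0.042,0.059],
  [1.5,-0.8,-0.5,-0.4,0,-0.042,0.059],
])

```text
t: 9.6
ee_pos: [0.4673, 0.2554, 0.2452]
tool_rot: [1.376, 2.367, 0.752]
ft_force: [0.1, -0.9, -2.2]
opening: 0.0247
```

```bash
python3 - <<'E'
from tgt import *
show()
plan([(*tool(head_T(-.005,.20,.088)),5)])
E
```

```text
t 9.6 pos [0.4673 0.2554 0.2452] z [ 0.499  0.288 -0.818] x [-0.496  0.868  0.003] 
q [ 0.093  0.757 -1.207  2.381  1.927  0.886 -0.415] F [ 0.14 -0.91 -2.25] open 0.0247
wp 0 rows 5 min 2.55
[-0.77, -0.43, -0.36, -0.001, -0.042, 0.058]
[-0.82, -0.38, -0.33, -0.001, -0.041, 0.058]
[-0.84, -0.33, -0.29, 0.0, -0.042, 0.058]
[-0.88, -0.28, -0.26, -0.001, -0.041, 0.059]
[-0.9, -0.23, -0.22, -0.001, -0.042, 0.058]
```

Call:
arm_command([
  [1.5,-0.8,-0.4,-0.4,-0.001,-0.042,0.058],
  [1.5,-0.8,-0.4,-0.3,-0.001,-0.042,0.058],
  [1.5,-0.8,-0.3,-0.3,0,-0.042,0.058],
  [1.5,-0.9,-0.3,-0.3,-0.001,-0.042,0.059],
  [1.5,-0.9,-0.2,-0.2,-0.001,-0.042,0.058],
])

```text
t: 10.1
ee_pos: [0.4626, 0.2084, 0.2483]
tool_rot: [1.729, 2.031, 0.647]
ft_force: [0.4, 0.3, -1.8]
opening: 0.0248
```

```bash
python3 snapw.py w9; python3 - <<'E'
from go import *
im=env.snapshot('scene');cv2.imwrite('pics/s9raw.png',im);cv2.imwrite('pics/s9.png',cv2.resize(im[130:330,200:450],None,fx=3,fy=2.9,interpolation=2))
im=env.snapshot('top');cv2.imwrite('pics/t9raw.png',im);cv2.imwrite('pics/t9.png',cv2.resize(im[110:290,150:400],None,fx=3,fy=3,interpolation=2))
E
```

```text
t 10.1 pos [0.4626 0.2084 0.2483] z [ 0.571  0.092 -0.815] x [-0.159  0.987 -0.   ] 
q [ 0.006  0.721 -1.185  2.424  1.784  1.076 -0.735] F [ 0.4   0.26 -1.79] open 0.0248
```

View pics/w9.png

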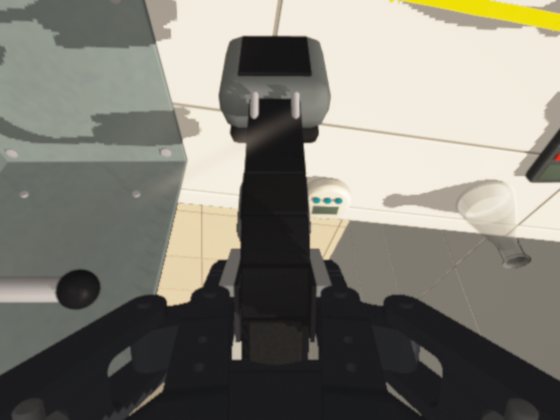

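View pics/s9.png

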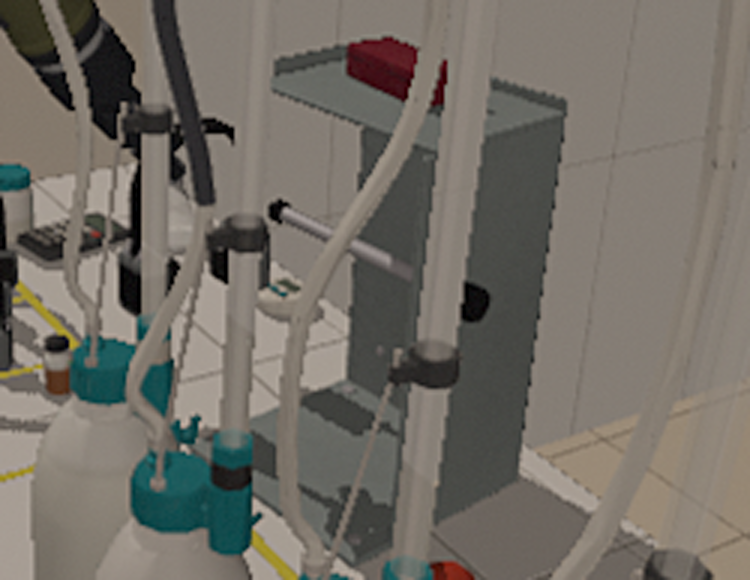

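View pics/t9.png

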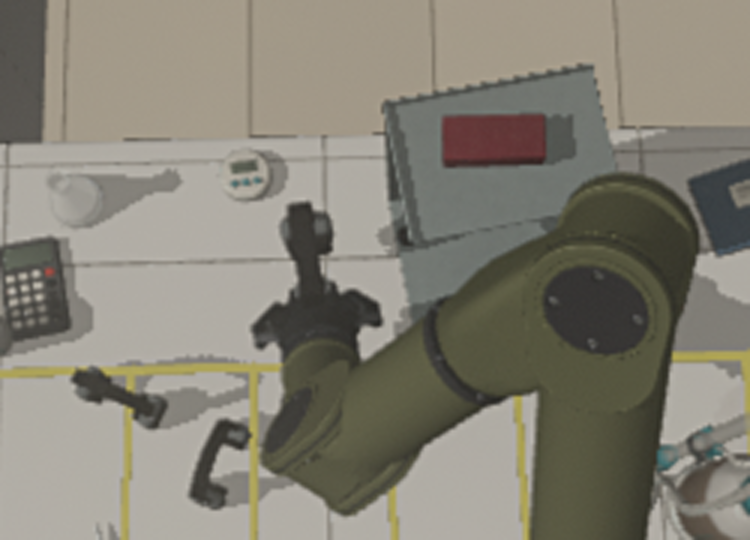

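```bash
cat > s12.py <<'E'
from s4 import *
from tgt import *
P[:]=pickle.load(open('kin3.pkl','rb'))
def frames(q):
    t=P[:24].reshape(8,3);r=P[24:48].reshape(8,3);T=np.eye(4);ax='zyzyzyz';s=[-1,1,-1,1,-1,1,-1];o=[]
    for i in range(8):
        M=np.eye(4);M[:3,:3]=R.from_rotvec(r[i]).as_matrix();M[:3,3]=t[i];T=T@M;o.append(T[:3,3].copy())
        if i<7:T=T@(rz if ax[i]=='z' else ry)(s[i]*q[i])
    return np.array(o)
if __name__=='__main__':
    Lq=[eval(l) for l in open('log.txt')];q=np.array(Lq[-1][0])
    print(frames(q).round(3),proj('top',frames(q)).round(0).tolist())
    for y,h in((.1,.088),(0,.088),(0,.05)):
        E,D,qs=run2(q,[(*tool(head_T(0,y,h)),6)]);q=qs[-1];print(y,h,E.round(4),D.round(2),q.round(2));f=frames(q);print(f[[3,4,5,6,7]].round(3).tolist(),proj('top',f[3:]).round(0).tolist())
    for p in((350,270),(395,275),(371,245),(430,268)): print(p,atz('top',*p,.2).round(3),atz('top',*p,.5).round(3))
E
python3 s12.py
```

```text
[[-0.003 -0.001  0.171]
 [-0.004 -0.012  0.341]
 [ 0.179 -0.025  0.553]
 [ 0.375 -0.027  0.755]
 [ 0.337  0.079  0.625]
 [ 0.286  0.183  0.498]
 [ 0.368  0.197  0.38 ]
 [ 0.463  0.212  0.246]] [[326.0, 359.0], [336.0, 368.0], [347.0, 300.0], [357.0, 200.0], [302.0, 230.0], [259.0, 258.0], [256.0, 232.0], [254.0, 209.0]]
0.1 0.088 0.0 0.05 [ 0.31  0.7  -1.19  2.48  1.93  0.94 -0.62]
[[0.34, -0.135, 0.764], [0.33, -0.028, 0.63], [0.307, 0.081, 0.499], [0.389, 0.095, 0.381], [0.483, 0.11, 0.247]] [[414.0, 215.0], [350.0, 231.0], [300.0, 249.0], [293.0, 224.0], [286.0, 201.0]]
0 0.088 0.0 0.05 [ 0.61  0.69 -1.16  2.47  2.06  0.76 -0.44]
[[0.282, -0.23, 0.766], [0.308, -0.127, 0.631], [0.323, -0.018, 0.499], [0.405, -0.004, 0.381], [0.5, 0.011, 0.247]] [[466.0, 243.0], [394.0, 240.0], [338.0, 241.0], [327.0, 218.0], [317.0, 196.0]]
0 0.05 0.0 0.02 [ 0.57  0.81 -1.15  2.51  2.15  0.9  -0.52]
[[0.331, -0.243, 0.721], [0.333, -0.133, 0.588], [0.323, -0.018, 0.461], [0.405, -0.004, 0.343], [0.5, 0.011, 0.209]] [[461.0, 221.0], [392.0, 231.0], [337.0, 243.0], [326.0, 220.0], [316.0, 198.0]]
(350, 270) [ 0.267 -0.086  0.2  ] [ 0.251 -0.043  0.5  ]
(395, 275) [ 0.248 -0.227  0.2  ] [ 0.236 -0.154  0.5  ]
(371, 245) [ 0.344 -0.157  0.2  ] [ 0.312 -0.099  0.5  ]
(430, 268) [ 0.267 -0.339  0.2  ] [ 0.251 -0.242  0.5  ]
```

```bash
python3 - <<'E'
import cv2
im=cv2.imread('pics/top0.png');cv2.imwrite('pics/tb.png',cv2.resize(im[180:380,300:560],None,fx=3,fy=3,interpolation=2))
E
```

```text
(no output)
```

View pics/tb.png

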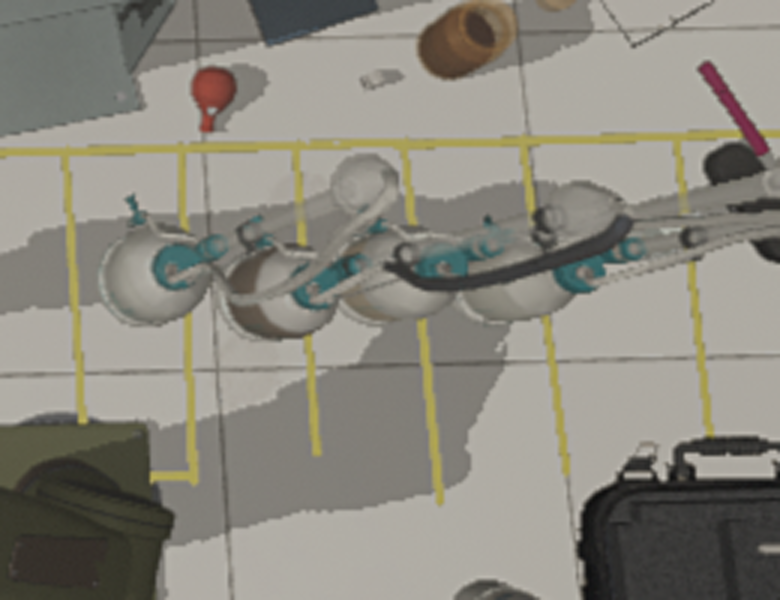

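```bash
python3 - <<'E'
import cv2
im=cv2.imread('pics/top0.png');cv2.imwrite('pics/tb2.png',cv2.resize(im[225:300,325:460],None,fx=5.9,fy=7,interpolation=2))
im=cv2.imread('pics/scene0.png');cv2.imwrite('pics/sb2.png',cv2.resize(im[0:330,190:420],None,fx=2.2,fy=1.8,interpolation=2))
E
```

```text
(no output)
```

View pics/tb2.png

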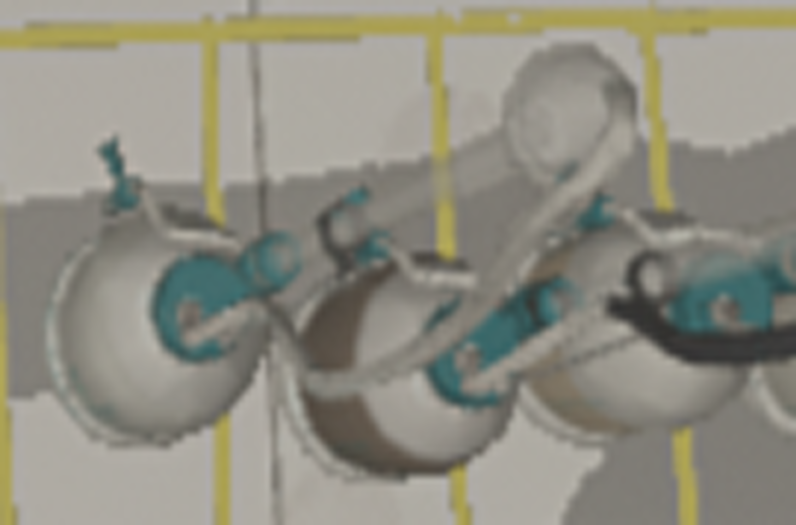

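View pics/sb2.png

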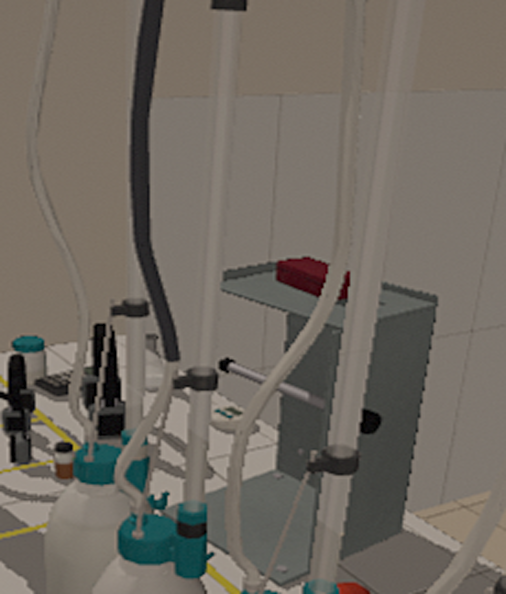

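```bash
cat > s13.py <<'E'
from h import *
tp=lambda x,y:(325+x/5.9,225+y/7)
sc=lambda x,y:(190+x/2.2,y/1.8)
for nm,a,b in(('ring1',tp(270,262),sc(134,440)),('clamp1',tp(345,225),sc(135,308)),('ring2',tp(550,300),sc(192,520)),('clamp2',tp(650,272),sc(200,380))):
    x=tri([ray('top',*a),ray('scene',*b)]);print(nm,x.round(3),proj('top',x).round(1),np.round(a,1),proj('scene',x).round(1),np.round(b,1))
for z in(.6,.7,.8,.9,1.): print(z,atz('top',*tp(570,110),z).round(3))
E
python3 s13.py
```

```text
ring1 [ 0.285 -0.138  0.281] [[370.9 262. ]] [370.8 262.4] [[250.2 244.6]] [250.9 244.4]
clamp1 [ 0.286 -0.144  0.429] [[383.4 257.4]] [383.5 257.1] [[251.8 171. ]] [251.4 171.1]
ring2 [ 0.264 -0.279  0.276] [[418.2 268. ]] [418.2 267.9] [[277.6 288.8]] [277.3 288.9]
clamp2 [ 0.265 -0.284  0.415] [[435.  264.3]] [435.2 263.9] [[281.8 210.9]] [280.9 211.1]
0.6 [ 0.308 -0.197  0.6  ]
0.7 [ 0.296 -0.166  0.7  ]
0.8 [ 0.284 -0.135  0.8  ]
0.9 [ 0.273 -0.104  0.9  ]
1.0 [ 0.261 -0.073  1.   ]
```

```bash
cat > s14.py <<'E'
from s12 import *
cols=[np.array([.286,-.145]),np.array([.265,-.284])]
def seg_col(a,b,c,zt=.80):
    t=np.linspace(0,1,40)[:,None];p=a+(b-a)*t
    d=np.hypot(np.linalg.norm(p[:,:2]-c,axis=1),np.maximum(p[:,2]-zt,0));return d.min()
def coldist(q):
    f=frames(q);return min(seg_col(f[i],f[i+1],c) for i in range(1,7) for c in cols)
def ikq3(pos,Rm,q0,q3):
    def f(q):
        T=fk2(q,P);return np.r_[(T[:3,3]-pos)*10,R.from_matrix(Rm.T@T[:3,:3]).as_rotvec()*3,(q[2]-q3)*1.,.001*(q-q0)]
    s=least_squares(f,np.clip(q0,LO+.02,HI-.02),bounds=(LO+.005,HI-.005));return s.x,np.linalg.norm(s.fun[:7])
if __name__=='__main__':
    Lq=[eval(l) for l in open('log.txt')];q=np.array(Lq[-1][0])
    for y,h in((.2,.088),(.1,.088),(0,.088),(0,.05)):
        print(y,h);qq=q
        for q3 in(-1.2,-.9,-.6,-.3,0,.3,.6,.9):
            qq,e=ikq3(*tool(head_T(0,y,h)),qq,q3);f=frames(qq);print(q3,round(e,4),qq.round(2),'elb',f[3].round(2),'wr',f[5].round(2),'d',round(coldist(qq),3))
E
python3 s14.py
```

```text
0.2 0.088
-1.2 0.0 [ 0.03  0.73 -1.2   2.42  1.78  1.08 -0.71] elb [ 0.38 -0.04  0.75] wr [0.29 0.18 0.5 ] d 0.112
-0.9 0.0 [-0.12  0.61 -0.9   2.42  1.88  0.86 -0.82] elb [0.33 0.01 0.8 ] wr [0.29 0.18 0.5 ] d 0.151
-0.6 0.0 [-0.3   0.53 -0.6   2.43  2.01  0.69 -0.95] elb [0.29 0.06 0.82] wr [0.29 0.18 0.5 ] d 0.195
-0.3 0.0 [-0.5   0.5  -0.3   2.45  2.18  0.56 -1.12] elb [0.25 0.1  0.83] wr [0.29 0.18 0.5 ] d 0.237
0 0.0 [-0.7   0.49 -0.    2.46  2.42  0.46 -1.36] elb [0.22 0.14 0.83] wr [0.29 0.18 0.5 ] d 0.273
0.3 0.0 [-0.89  0.52  0.3   2.47  2.78  0.4  -1.71] elb [0.2  0.19 0.83] wr [0.29 0.18 0.5 ] d 0.298
0.6 0.0 [-1.07  0.58  0.6   2.49  3.25  0.4  -2.16] elb [0.17 0.24 0.82] wr [0.29 0.18 0.5 ] d 0.31
0.9 0.0 [-1.21  0.68  0.9   2.5   3.72  0.5  -2.61] elb [0.15 0.31 0.79] wr [0.29 0.18 0.5 ] d 0.312
0.1 0.088
-1.2 0.0 [ 0.31  0.7  -1.2   2.48  1.92  0.94 -0.61] elb [ 0.34 -0.14  0.76] wr [0.31 0.08 0.5 ] d 0.025
-0.9 0.0 [ 0.17  0.59 -0.9   2.49  2.09  0.75 -0.77] elb [ 0.31 -0.08  0.8 ] wr [0.31 0.08 0.5 ] d 0.067
-0.6 0.0 [-0.02  0.52 -0.6   2.5   2.28  0.62 -0.97] elb [
[... 1573 characters left out ...]
2] elb [ 0.32 -0.19  0.76] wr [ 0.32 -0.02  0.46] d 0.021
-0.6 0.0 [ 0.28  0.63 -0.6   2.53  2.61  0.66 -0.99] elb [ 0.31 -0.12  0.79] wr [ 0.32 -0.02  0.46] d 0.03
-0.3 0.0 [ 0.09  0.6  -0.3   2.55  2.91  0.62 -1.28] elb [ 0.31 -0.06  0.8 ] wr [ 0.32 -0.02  0.46] d 0.085
0 0.0079 [-0.1   0.59 -0.    2.55  3.2   0.62 -1.57] elb [ 0.31 -0.01  0.8 ] wr [ 0.32 -0.02  0.46] d 0.133
0.3 0.0361 [-0.28  0.62  0.3   2.55  3.5   0.66 -1.85] elb [0.32 0.05 0.8 ] wr [ 0.33 -0.02  0.46] d 0.134
0.6 0.0604 [-0.44  0.68  0.6   2.55  3.77  0.75 -2.1 ] elb [0.32 0.11 0.78] wr [ 0.33 -0.02  0.47] d 0.135
0.9 0.079 [-0.58  0.78  0.9   2.55  4.    0.92 -2.31] elb [0.34 0.18 0.75] wr [ 0.33 -0.02  0.47] d 0.136
```

```bash
cat > fast.py <<'E'
from s14 import *
TT=P[:24].reshape(8,3);SG=[-1,1,-1,1,-1,1,-1];AX='zyzyzyz'
RZ=R.from_rotvec(P[24:].reshape(8,3)[7]).as_matrix()
def fkj(q):
    p=np.zeros(3);M=np.eye(3);pts=[];axs=[]
    for i in range(7):
        p=p+M@TT[i];k=SG[i]*q[i];c,s=np.cos(k),np.sin(k)
        if AX[i]=='z': a=M[:,2]*SG[i];m=np.array([[c,-s,0],[s,c,0],[0,0,1]])
        else: a=M[:,1]*SG[i];m=np.array([[c,0,s],[0,1,0],[-s,0,c]])
        pts.append(p);axs.append(a);M=M@m
    p=p+M@TT[7];M=M@RZ
    pts=np.array(pts);axs=np.array(axs)
    return p,M,np.vstack([np.cross(axs,p-pts).T,axs.T])
def rv(M):
    w=np.array([M[2,1]-M[1,2],M[0,2]-M[2,0],M[1,0]-M[0,1]])/2;s=np.linalg.norm(w);
    if s<1e-9:return w
    return w/s*np.arctan2(s,(np.trace(M)-1)/2)
W=np.r_[np.ones(3)*5,np.ones(3)]
def step(q,pos,Rm,lam=1e-3,it=3):
    for _ in range(it):
        p,M,J=fkj(q);e=np.r_[pos-p,rv(Rm@M.T)]*W
        free=np.ones(7,bool);dq=np.zeros(7)
        for _ in range(4):
            Jf=(W[:,None]*J)[:,free];r=e-(W[:,None]*J)[:,~free]@dq[~free]
            d=Jf.T@np.linalg.solve(Jf@Jf.T+lam**2*np.eye(6)*10,r);dq[free]=d
            n=q+dq;bad=free&((n<LO+.005)|(n>HI-.005))
            if not bad.any():break
            dq[bad]=np.clip(n[bad],LO[bad]+.005,HI[bad]-.005)-q[bad];free&=~bad
        q=np.clip(q+np.clip(dq,-.3,.3),LO+.005,HI-.005)
    p,M,_=fkj(q);return q,np.linalg.norm(np.r_[(pos-p)*10,3*rv(Rm@M.T)])
def runf(q,pos,Rm,wps):
    E=D=0;qs=[];mind=9
    for tp,tR in wps:
        r=R.from_matrix(Rm.T@tR).as_rotvec();n=max(2,int(np.ceil(max(np.linalg.norm(r)/.1,np.linalg.norm(tp-pos)/.025))))
        p0,R0=pos,Rm
        for i in range(n):
            pos=p0+(tp-p0)*(i+1)/n;Rm=R0@R.from_rotvec(r*(i+1)/n).as_matrix()
            qn,e=step(q,pos,Rm);E=max(E,e);D=max(D,np.abs(qn-q).max());q=qn
        qs.append(q);mind=min(mind,coldist(q))
    return E,D,qs,mind,e
if __name__=='__main__':
    import time
    Lq=[eval(l) for l in open('log.txt')];q0=np.array(Lq[-1][0]);p0,M0,_=fkj(q0)
    print('chk',p0-Lq[-1][1])
    rng=np.random.default_rng(3);E0=tool(head_T(0,.2,.088));out=[];t0=time.time()
    print(runf(q0,p0,M0,[E0,tool(head_T(0,0,.088)),tool(head_T(0,0,.05))]))
    while time.time()-t0<420:
        w=[]
        for _ in range(rng.integers(1,4)):
            w.append((rng.uniform([.3,.15,.3],[.52,.42,.48]),rotL(rng.uniform(-.6,1.5),rng.uniform(0,1.1))))
        E,D,qs,md,e=runf(q0,p0,M0,w+[E0])
        if e>.01 or D>.35: continue
        out.append((-min(qs[-1][2],.3)+.03*len(w)+5*max(0,E-.05),E,D,w,qs,md))
    out.sort(key=lambda a:a[0]);print(len(out))
    for o in out[:5]: print(np.round(o[:3],3),round(o[5],3),[(x[0].round(2).tolist(),x[1][:,2].round(2).tolist(),x[1][:,0].round(2).tolist()) for x in o[3]],[x.round(2).tolist() for x in o[4]])
    pickle.dump(out[:30],open('null.pkl','wb'))
E
python3 fast.py
```

```text
chk [ 0.00011943  0.00343971 -0.00205994]
(np.float64(6.106859704023822e-10), np.float64(0.07654665668026217), [array([ 0.02414468,  0.71929517, -1.18452799,  2.41638449,  1.78763043,
        1.062968  , -0.71578236]), array([ 0.61234062,  0.69140921, -1.16494566,  2.46816088,  2.05601655,
        0.76158832, -0.43851941]), array([ 0.56875993,  0.8080583 , -1.15533145,  2.51432439,  2.14912925,
        0.89936496, -0.51720896])], np.float64(0.01721814025889693), np.float64(4.668368136676133e-10))
5976
[0.375 0.    0.321] 0.075 [([0.52, 0.37, 0.31], [0.03, 0.15, -0.99], [-0.98, 0.22, 0.0]), ([0.31, 0.34, 0.4], [0.08, 0.66, -0.75], [-0.99, 0.12, 0.0]), ([0.39, 0.27, 0.41], [0.47, 0.2, -0.86], [-0.39, 0.92, 0.0])] [[-0.03, 0.92, -1.35, 1.54, 0.92, 1.26, 1.47], [0.44, 0.45, -1.46, 2.25, 0.37, 0.2, 1.82], [-0.57, 0.12, -0.31, 2.2, 0.7, 0.43, 0.51], [-0.51, 0.5, -0.29, 2.45, 2.19, 0.56, -1.13]]
[0.42  0.066 0.324] 0.112 [([0.31, 0.3, 0.4], [0.31, 0.74, -0.6], [-0.92, 0.38, 0.0]), ([0.52, 0.39, 0.39], [0.39, 0.66, -0.64], [-0.86, 0.51, 0.0])] [[0.56, 0.39, -1.46, 2.54, 3.07, 0.32, -1.03], [
[... 463 characters left out ...]
 0.58, -1.09]]
[0.443 0.    0.325] 0.111 [([0.31, 0.24, 0.37], [0.06, 0.39, -0.92], [-0.99, 0.14, 0.0]), ([0.49, 0.28, 0.44], [0.73, -0.02, -0.68], [0.03, 1.0, 0.0])] [[0.57, 0.37, -1.45, 2.22, 0.27, 0.55, 1.99], [-0.74, 0.25, -0.29, 2.08, 1.26, 0.8, -0.4], [-0.44, 0.51, -0.38, 2.44, 2.12, 0.6, -1.06]]
[0.458 0.    0.349] 0.135 [([0.4, 0.23, 0.47], [0.33, -0.08, -0.94], [0.24, 0.97, 0.0]), ([0.45, 0.22, 0.47], [0.51, 0.53, -0.68], [-0.72, 0.69, 0.0]), ([0.33, 0.29, 0.34], [0.27, 0.18, -0.95], [-0.55, 0.83, 0.0])] [[0.17, 0.36, -1.36, 1.83, 0.74, 1.26, -0.08], [0.87, 0.27, -1.46, 2.2, 0.3, 0.11, 1.61], [-0.38, 0.24, -0.65, 2.22, 0.59, 0.49, 0.67], [-0.45, 0.5, -0.37, 2.44, 2.13, 0.59, -1.07]]
```

```bash
cat > s15.py <<'E'
from fast import *
out=pickle.load(open('null.pkl','rb'))
Lq=[eval(l) for l in open('log.txt')];q0=np.array(Lq[-1][0]);p0,M0,_=fkj(q0)
E0=tool(head_T(0,.2,.088));rest=[tool(head_T(0,.1,.088)),tool(head_T(0,.02,.088)),tool(head_T(0,.02,.05))]
for k,o in enumerate(out[:12]):
    E,D,qs,md,e=runf(q0,p0,M0,o[3]+[E0]+rest);print(k,len(o[3]),round(E,3),round(D,2),[(x[2].round(2),round(coldist(x),3)) for x in qs[-4:]],qs[-1].round(2))
# second loop from best
rng=np.random.default_rng(5);import time
o=out[3];E,D,qs,md,e=runf(q0,p0,M0,o[3]+[E0]);q1=qs[-1];p1,M1,_=fkj(q1);t0=time.time();res=[]
while time.time()-t0<240:
    w=[(rng.uniform([.3,.15,.3],[.52,.42,.48]),rotL(rng.uniform(-.6,1.5),rng.uniform(0,1.1))) for _ in range(rng.integers(1,3))]
    E,D,qs,md,e=runf(q1,p1,M1,w+[E0])
    if e>.01 or D>.35 or E>.05: continue
    res.append((-min(qs[-1][2],.3)+.05*len(w),w,qs,D,md))
res.sort(key=lambda a:a[0])
for o in res[:4]: print(np.round(o[0],3),o[3].round(2),[(x[0].round(2).tolist(),x[1][:,2].round(2).tolist(),x[1][:,0].round(2).tolist()) for x in o[1]],[x.round(2).tolist() for x in o[2]],round(o[4],3))
E
python3 s15.py
```

```text
0 3 0.0 0.32 [(np.float64(-0.29), np.float64(0.239)), (np.float64(-0.34), np.float64(0.163)), (np.float64(-0.38), np.float64(0.093)), (np.float64(-0.4), np.float64(0.086))] [ 0.09  0.61 -0.4   2.55  2.75  0.65 -1.19]
1 2 0.066 0.32 [(np.float64(-0.28), np.float64(0.239)), (np.float64(-0.34), np.float64(0.164)), (np.float64(-0.38), np.float64(0.093)), (np.float64(-0.4), np.float64(0.086))] [ 0.09  0.61 -0.4   2.55  2.75  0.65 -1.19]
2 3 0.0 0.32 [(np.float64(-0.35), np.float64(0.231)), (np.float64(-0.39), np.float64(0.155)), (np.float64(-0.42), np.float64(0.086)), (np.float64(-0.45), np.float64(0.077))] [ 0.12  0.61 -0.45  2.55  2.71  0.65 -1.15]
3 2 0.0 0.33 [(np.float64(-0.38), np.float64(0.226)), (np.float64(-0.42), np.float64(0.15)), (np.float64(-0.45), np.float64(0.081)), (np.float64(-0.48), np.float64(0.072))] [ 0.14  0.61 -0.48  2.55  2.68  0.66 -1.12]
4 3 0.0 0.35 [(np.float64(-0.37), np.float64(0.228)), (np.float64(-0.41), np.float64(0.152)), (np.float64(-0.44), np.float64(0.083)), (np.float64(-0.46), np.float64(0.075))] [ 0.13  0.61 -0.46  2.55  2.69  0.66 -1.13]
5 2 0.0 0.2
[... 1936 characters left out ...]
 0.01, -0.37, 2.53, 2.19, 0.52, -0.99], [0.01, 0.42, -0.65, 2.35, 3.68, 0.44, -1.57], [-0.73, 0.5, 0.05, 2.46, 2.47, 0.45, -1.4]] 0.131
0.131 0.16 [([0.5, 0.23, 0.35], [0.75, -0.33, -0.57], [0.41, 0.91, 0.0]), ([0.46, 0.39, 0.39], [0.26, 0.84, -0.47], [-0.95, 0.3, 0.0])] [[-0.86, 0.51, -0.21, 2.18, 1.41, 1.08, -1.03], [0.12, 0.58, -0.86, 2.24, 3.82, 0.44, -1.52], [-0.68, 0.49, -0.03, 2.46, 2.39, 0.47, -1.33]] 0.081
0.138 0.3 [([0.38, 0.27, 0.48], [0.84, 0.02, -0.54], [-0.02, 1.0, 0.0]), ([0.46, 0.31, 0.44], [0.63, 0.63, -0.46], [-0.71, 0.71, 0.0])] [[-0.94, 0.12, -0.41, 2.32, 1.37, 1.03, -0.72], [-0.27, 0.23, -0.4, 2.45, 3.27, 0.61, -1.53], [-0.67, 0.49, -0.04, 2.46, 2.38, 0.47, -1.32]] 0.21
```

```bash
cat > wp.py <<'E'
import sys
from tgt import *
import fit
def hb(p,Rm):
    T=np.eye(4);T[:3,:3]=Rm;T[:3,3]=p;H=T@G
    pts=np.vstack(fit.parts())@H[:3,:3].T+H[:3,3];return pts.min(0).round(3),pts.max(0).round(3)
def rows(p2,R2,cur=None):
    s=env.state();pos,Rm=s['ee_pos'],R.from_rotvec(s['tool_rot']).as_matrix()
    if cur is not None: pos,Rm=cur
    R2=np.array(R2);p2=np.array(p2);v=R.from_matrix(Rm.T@R2).as_rotvec()
    n=int(np.ceil(max(np.linalg.norm(v)/.13,np.linalg.norm(p2-pos)/.04)/5)*5)
    print('n',n,'hb',hb(p2,R2))
    p0,R0=pos,Rm
    for i in range(n):
        d=Rm.T@(p0+(p2-p0)*(i+1)/n-pos)*100
        print((d.round(2)+0.).tolist(),(v/n).round(3).tolist() if i==0 else '')
        pos=pos+Rm@d/100;Rm=Rm@R.from_rotvec(v/n).as_matrix()
    return p2,R2
def pose(p,phi,tilt): return np.array(p),rotL(phi,tilt)
E
python3 - <<'E'
from wp import *
print(pickle.load(open('null.pkl','rb'))[3][3])
c=rows(*pose([.31,.24,.37],1.43,.40)); rows(*pose([.49,.28,.44],-.03,.82),cur=c)
E
```

```text
[(array([0.3056723 , 0.23525394, 0.37109714]), array([[-0.99017438,  0.1283953 ,  0.05540167],
       [ 0.13983812,  0.90914938,  0.3922916 ],
       [ 0.        ,  0.39618435, -0.91817099]])), (array([0.48616111, 0.28383665, 0.44458807]), array([[ 0.03380647,  0.68101002,  0.73149332],
       [ 0.9994284 , -0.02303571, -0.02474335],
       [ 0.        ,  0.73191168, -0.68139951]]))]
n 10 hb (array([0.272, 0.178, 0.188]), array([0.354, 0.348, 0.387]))
[0.55, -0.48, -1.84] [0.019, 0.062, -0.111]
[0.72, -0.45, -1.79] 
[0.87, -0.39, -1.73] 
[1.02, -0.32, -1.67] 
[1.15, -0.23, -1.59] 
[1.26, -0.12, -1.52] 
[1.36, -0.01, -1.43] 
[1.44, 0.12, -1.35] 
[1.5, 0.26, -1.26] 
[1.54, 0.41, -1.17] 
n 15 hb (array([0.478, 0.245, 0.279]), array([0.643, 0.31 , 0.477]))
[-1.15, 0.58, -0.26] [-0.023, -0.056, 0.08]
[-1.11, 0.68, -0.18] 
[-1.06, 0.77, -0.11] 
[-1.0, 0.85, -0.03] 
[-0.93, 0.93, 0.05] 
[-0.85, 1.0, 0.12] 
[-0.76, 1.06, 0.19] 
[-0.66, 1.11, 0.25] 
[-0.55, 1.15, 0.31] 
[-0.44, 1.19, 0.36] 
[-0.32, 1.21, 0.41] 
[-0.2, 1.22, 0.45] 
[-0.07, 1.22, 0.49] 
[0.05, 1.21, 0.52] 
[0.18, 1.19, 0.54]
```

```bash
cat > s16.py <<'E'
from fast import *
from wp import hb
out=pickle.load(open('null.pkl','rb'))
Lq=[eval(l) for l in open('log.txt')];q0=np.array(Lq[-1][0]);p0,M0,_=fkj(q0);E0=tool(head_T(0,.2,.088))
def full(q,w):
    p,M,_=fkj(q);md=9;D=0;el=None
    for tp,tR in w:
        r=R.from_matrix(M.T@tR).as_rotvec();n=max(2,int(np.ceil(max(np.linalg.norm(r)/.1,np.linalg.norm(tp-p)/.025))));a,b=p,M
        for i in range(n):
            p=a+(tp-a)*(i+1)/n;M=b@R.from_rotvec(r*(i+1)/n).as_matrix();qn,e=step(q,p,M);D=max(D,abs(qn-q).max());q=qn
            c=coldist(q)
            if c<md: md=c;el=frames(q)[3]
    return md,D,q,el
print('now',coldist(q0))
for k,o in enumerate(out):
    md,D,q,el=full(q0,o[3]+[E0])
    if md>.11: print(k,len(o[3]),round(md,3),el.round(2),round(D,2),q[2].round(2),[hb(*x)[0][2] for x in o[3]],[(x[0].round(2).tolist(),x[1][:,2].round(2).tolist()) for x in o[3]])
E
python3 s16.py
```

```text
now 0.11916145381685175
```

```bash
cat > s17.py <<'E'
from fast import *
from wp import hb
import time,sys
C=np.array([[.286,-.145],[.265,-.284]])
ts=np.linspace(0,1,6)[:,None]
def cheap(q):
    p=np.zeros(3);M=np.eye(3);pts=[]
    f=frames(q);a=np.vstack([f[2]+(f[3]-f[2])*ts,f[3]+(f[5]-f[3])*ts])
    return np.hypot(np.linalg.norm(a[:,None,:2]-C[None],axis=2),np.maximum(a[:,2]-.8,0)[:,None]).min()
def path(q,w,lim):
    p,M,_=fkj(q);md=9;D=0;e=9;qs=[]
    for tp,tR in w:
        r=R.from_matrix(M.T@tR).as_rotvec();n=max(2,int(np.ceil(max(np.linalg.norm(r)/.1,np.linalg.norm(tp-p)/.025))));a,b=p,M
        for i in range(n):
            p=a+(tp-a)*(i+1)/n;M=b@R.from_rotvec(r*(i+1)/n).as_matrix();qn,e=step(q,p,M);D=max(D,abs(qn-q).max());q=qn
            if e>.05 or D>.35: return None
            if i%2==1:
                md=min(md,cheap(q))
                if md<lim:return None
        qs.append(q)
    return md,D,e,qs
def search(q0,E0,T,lim,seed,nw=(1,4)):
    rng=np.random.default_rng(seed);t0=time.time();res=[]
    while time.time()-t0<T:
        w=[(rng.uniform([.3,.18,.3],[.52,.45,.5]),rotL(rng.uniform(-.8,1.6),rng.uniform(0,1.1))) for _ in range(rng.integers(*nw))]
        o=path(q0,w+[E0],lim)
        if o is None or o[2]>.005: continue
        res.append((-min(o[3][-1][2],.3)+.03*len(w),w,o))
    res.sort(key=lambda a:a[0]);return res
if __name__=='__main__':
    Lq=[eval(l) for l in open('log.txt')];q0=np.array(Lq[-1][0]);E0=tool(head_T(0,.2,.088))
    res=search(q0,E0,520,.112,11)
    print(len(res))
    for o in res[:6]: print(np.round(o[0],3),'md',round(o[2][0],3),'D',round(o[2][1],2),[(x[0].round(2).tolist(),x[1][:,2].round(2).tolist(),x[1][:,0].round(2).tolist()) for x in o[1]],[x.round(2).tolist() for x in o[2][3]],[hb(*x)[0][2] for x in o[1]])
    pickle.dump(res[:20],open('null2.pkl','wb'))
E
python3 s17.py
```

```text
5540
0.465 md 0.131 D 0.34 [([0.43, 0.22, 0.44], [0.63, -0.23, -0.74], [0.34, 0.94, 0.0]), ([0.42, 0.2, 0.49], [0.24, 0.46, -0.85], [-0.88, 0.47, 0.0]), ([0.39, 0.28, 0.32], [0.29, -0.06, -0.96], [0.22, 0.98, 0.0])] [[-0.15, 0.38, -1.18, 2.07, 1.14, 1.33, -0.64], [0.87, 0.28, -1.46, 1.94, 0.0, 0.7, 2.13], [-0.53, 0.39, -0.51, 2.04, 0.7, 0.78, -0.17], [-0.45, 0.5, -0.38, 2.44, 2.13, 0.59, -1.07]] [np.float64(0.274), np.float64(0.32), np.float64(0.128)]
0.504 md 0.129 D 0.3 [([0.31, 0.36, 0.48], [0.49, -0.31, -0.81], [0.54, 0.84, 0.0]), ([0.33, 0.3, 0.48], [0.02, 0.26, -0.96], [-1.0, 0.08, 0.0]), ([0.51, 0.42, 0.38], [0.26, 0.05, -0.97], [-0.18, 0.98, 0.0])] [[-0.63, 0.49, -1.1, 1.67, 0.86, 1.74, -0.85], [0.33, 0.38, -1.46, 1.78, 0.31, 1.07, 1.87], [-0.46, 0.58, -0.66, 1.51, 0.63, 1.05, 0.46], [-0.42, 0.51, -0.41, 2.44, 2.11, 0.61, -1.05]] [np.float64(0.32), np.float64(0.289), np.float64(0.188)]
0.611 md 0.119 D 0.27 [([0.48, 0.36, 0.46], [0.68, -0.4, -0.62], [0.51, 0.86, 0.0]), ([0.34, 0.43, 0.49], [0.17, 0.48, -0.86], [-0.94, 0.34, 0.0]), ([0.36, 0.36, 0.33], [0.1, -0.02, -0.99], [0.
[... 914 characters left out ...]
.0])] [[-0.13, 0.41, -1.46, 1.76, 0.83, 1.27, 0.17], [0.63, 0.3, -1.46, 2.24, 0.47, 0.48, 1.39], [-0.71, 0.56, -0.49, 1.79, 1.11, 1.2, -0.64], [-0.32, 0.53, -0.57, 2.43, 2.02, 0.68, -0.96]] [np.float64(0.316), np.float64(0.201), np.float64(0.204)]
0.697 md 0.151 D 0.3 [([0.45, 0.34, 0.38], [0.52, -0.24, -0.82], [0.42, 0.91, 0.0]), ([0.31, 0.43, 0.37], [0.47, -0.06, -0.88], [0.12, 0.99, 0.0]), ([0.32, 0.42, 0.5], [0.23, 0.54, -0.81], [-0.92, 0.38, 0.0])] [[-0.42, 0.62, -1.08, 1.81, 1.12, 1.47, -0.74], [-0.58, 0.62, -1.21, 1.86, 1.06, 1.43, -0.7], [0.22, 0.32, -1.46, 1.94, 0.56, 0.58, 1.23], [-0.29, 0.54, -0.61, 2.43, 2.0, 0.69, -0.94]] [np.float64(0.215), np.float64(0.197), np.float64(0.336)]
```

```bash
cat > s18.py <<'E'
from s17 import *
import s17
def cheap2(q):
    f=frames(q);a=np.vstack([f[2]+(f[3]-f[2])*ts,f[3]+(f[5]-f[3])*ts]);return np.linalg.norm(a[:,None,:2]-C[None],axis=2).min()
s17.cheap=cheap2
Lq=[eval(l) for l in open('log.txt')];q0=np.array(Lq[-1][0]);E0=tool(head_T(0,.2,.088))
best=None
for k,o in enumerate(pickle.load(open('null2.pkl','rb'))):
    r=path(q0,o[1]+[E0],0);print(k,len(o[1]),round(r[0],3),round(r[1],2),r[3][-1][2].round(2),end=' ; ')
print()
q1=pickle.load(open('null2.pkl','rb'))[5][2][3][-1]
res=search(q1,E0,330,.115,7,(1,3));print(len(res))
for o in res[:5]: print(np.round(o[0],3),'md',round(o[2][0],3),'D',round(o[2][1],2),[(x[0].round(2).tolist(),x[1][:,2].round(2).tolist(),x[1][:,0].round(2).tolist()) for x in o[1]],[x.round(2).tolist() for x in o[2][3]],[hb(*x)[0][2] for x in o[1]])
E
python3 s18.py
```

```text
0 3 0.131 0.34 -0.38 ; 1 3 0.115 0.3 -0.41 ; 2 3 0.109 0.27 -0.52 ; 3 3 0.107 0.31 -0.56 ; 4 3 0.123 0.26 -0.57 ; 5 3 0.14 0.3 -0.61 ; 6 2 0.153 0.34 -0.65 ; 7 3 0.108 0.28 -0.64 ; 8 3 0.127 0.21 -0.65 ; 9 3 0.106 0.33 -0.65 ; 10 3 0.101 0.34 -0.65 ; 11 3 0.116 0.28 -0.65 ; 12 3 0.113 0.28 -0.66 ; 13 3 0.126 0.31 -0.66 ; 14 3 0.101 0.17 -0.66 ; 15 2 0.112 0.21 -0.69 ; 16 2 0.133 0.35 -0.69 ; 17 3 0.124 0.31 -0.66 ; 18 2 0.145 0.34 -0.69 ; 19 3 0.132 0.22 -0.67 ; 
5553
0.226 md 0.226 D 0.35 [([0.44, 0.27, 0.49], [0.66, -0.4, -0.63], [0.52, 0.85, 0.0]), ([0.39, 0.29, 0.47], [0.63, 0.61, -0.48], [-0.7, 0.72, 0.0])] [[-0.79, 0.35, -0.48, 1.84, 1.02, 1.44, -0.64], [-0.24, 0.07, -0.46, 2.52, 3.25, 0.51, -1.6], [-0.59, 0.49, -0.17, 2.45, 2.27, 0.52, -1.21]] [np.float64(0.327), np.float64(0.314)]
0.27 md 0.157 D 0.32 [([0.37, 0.3, 0.32], [0.36, 0.49, -0.8], [-0.81, 0.59, 0.0]), ([0.35, 0.35, 0.39], [0.5, 0.05, -0.86], [-0.09, 1.0, 0.0])] [[-0.09, 0.36, -0.82, 2.43, 2.45, 0.25, -0.69], [-1.0, 0.24, -0.22, 2.1, 0.84, 0.74, -0.16], [-0.56, 0.49, -0.21, 2.45, 2.24, 0.53, -1.18]] [np.float64(0.16
[... 170 characters left out ...]
[[-0.39, 0.68, -0.93, 1.67, 0.61, 1.06, 1.48], [-1.16, 0.59, -0.19, 1.81, 0.85, 1.11, -0.76], [-0.55, 0.49, -0.22, 2.45, 2.23, 0.53, -1.17]] [np.float64(0.105), np.float64(0.153)]
0.287 md 0.173 D 0.34 [([0.34, 0.3, 0.44], [0.36, 0.62, -0.69], [-0.86, 0.5, 0.0])] [[0.64, 0.23, -1.46, 2.37, 3.12, 0.04, -1.24], [-0.53, 0.5, -0.26, 2.45, 2.21, 0.55, -1.15]] [np.float64(0.274)]
0.287 md 0.204 D 0.34 [([0.34, 0.36, 0.3], [0.2, 0.29, -0.94], [-0.82, 0.57, 0.0]), ([0.49, 0.3, 0.34], [0.56, -0.31, -0.77], [0.49, 0.87, 0.0])] [[-0.37, 0.41, -0.74, 2.17, 0.8, 0.41, 0.81], [-0.92, 0.51, -0.1, 1.89, 0.96, 0.96, -0.61], [-0.55, 0.49, -0.23, 2.45, 2.23, 0.54, -1.17]] [np.float64(0.119), np.float64(0.179)]
```

```bash
python3 - <<'E'
from wp import *
o=pickle.load(open('null2.pkl','rb'))[6]
for w in o[1]: print(w[0].round(3).tolist(),'phi',round(np.arctan2(w[1][1,2],w[1][0,2]),2),'tilt',round(np.arccos(-w[1][2,2]),2))
print([x.round(2).tolist() for x in o[2][3]])
rows(*o[1][0])
E
```

```text
[0.416, 0.201, 0.412] phi -0.49 tilt 0.99
[0.354, 0.296, 0.48] phi 0.93 tilt 0.39
[[-0.45, 0.49, -1.05, 2.22, 1.22, 1.61, -1.09], [0.43, 0.26, -1.46, 1.9, 0.37, 0.84, 1.33], [-0.27, 0.54, -0.65, 2.43, 1.98, 0.72, -0.92]]
n 10 hb (array([0.404, 0.093, 0.254]), array([0.582, 0.222, 0.459]))
[-0.01, 0.56, -1.61] [-0.036, -0.047, 0.046]
[-0.05, 0.62, -1.59] 
[-0.1, 0.68, -1.56] 
[-0.14, 0.74, -1.53] 
[-0.18, 0.8, -1.49] 
[-0.21, 0.86, -1.45] 
[-0.24, 0.92, -1.41] 
[-0.26, 0.98, -1.37] 
[-0.28, 1.04, -1.32] 
[-0.29, 1.1, -1.27]
```

```bash
cat > s19.py <<'E'
from s18 import *
def okhb(w):
    for x in w:
        a,b=hb(*x)
        if b[0]>.46 and a[1]<.15: return False
        if a[2]<.14: return False
    return True
if __name__=='__main__':
  for k,o in enumerate(pickle.load(open('null2.pkl','rb'))): print(k,okhb(o[1]),end=' ')
  print()
  for dx,dy in((0,.1),(-.03,.1),(-.05,.06),(-.05,.12)):
   for ph in(-.4,-.1,.2):
    for t in(.8,1.0):
     for p2 in(([.354,.296,.48],.93,.39),([.35,.34,.48],1.2,.4),([.35,.34,.48],1.4,.6)):
      w=[(np.array([.416+dx,.201+dy,.412]),rotL(ph,t)),(np.array(p2[0]),rotL(*p2[1:]))]
      if not okhb(w): continue
      r=path(q0,w+[E0],.1)
      if r and r[3][-1][2]>-.75: print(dx,dy,ph,t,p2,round(r[0],3),round(r[1],2),[x.round(2).tolist() for x in r[3]])
E
sed -i 's/^for k,o in enum/if __name__=="__main__":\n  for k,o in enum/; s/^    r=path(q0,o/      r=path(q0,o/; s/^print()$/  print()/; s/^q1=pickle/  q1=pickle/; s/^res=search(q1/  res=search(q1/; s/^for o in res\[:5\]/  for o in res[:5]/' s18.py; python3 s19.py
```

```text
0 False 1 True 2 False 3 True 4 True 5 True 6 False 7 True 8 True 9 False 10 True 11 True 12 False 13 True 14 False 15 False 16 False 17 True 18 True 19 False 
0 0.1 -0.4 0.8 ([0.354, 0.296, 0.48], 0.93, 0.39) 0.144 0.34 [[-0.47, 0.53, -1.08, 1.98, 1.17, 1.55, -0.86], [0.43, 0.26, -1.46, 1.9, 0.37, 0.84, 1.33], [-0.26, 0.54, -0.65, 2.43, 1.98, 0.72, -0.92]]
0 0.1 -0.4 1.0 ([0.354, 0.296, 0.48], 0.93, 0.39) 0.153 0.34 [[-0.61, 0.58, -1.02, 2.06, 1.26, 1.7, -1.03], [0.43, 0.26, -1.46, 1.9, 0.37, 0.84, 1.33], [-0.27, 0.54, -0.65, 2.43, 1.98, 0.72, -0.92]]
0 0.1 -0.1 0.8 ([0.354, 0.296, 0.48], 0.93, 0.39) 0.142 0.34 [[-0.32, 0.46, -1.19, 2.13, 1.31, 1.34, -0.71], [0.43, 0.26, -1.46, 1.9, 0.37, 0.84, 1.33], [-0.26, 0.54, -0.65, 2.43, 1.98, 0.72, -0.92]]
0 0.1 -0.1 1.0 ([0.354, 0.296, 0.48], 0.93, 0.39) 0.152 0.34 [[-0.49, 0.51, -1.13, 2.25, 1.44, 1.53, -0.96], [0.43, 0.26, -1.45, 1.9, 0.37, 0.84, 1.34], [-0.27, 0.54, -0.65, 2.43, 1.98, 0.72, -0.92]]
0 0.1 0.2 0.8 ([0.354, 0.296, 0.48], 0.93, 0.39) 0.13 0.34 [[-0.1, 0.4, -1.3, 2.25, 1.47, 1.08, -0.55], [0.43, 0.26, -1.45, 1.9, 0.37, 0.84, 
[... 3009 characters left out ...]
[0.43, 0.26, -1.46, 1.9, 0.37, 0.84, 1.33], [-0.27, 0.54, -0.65, 2.43, 1.98, 0.72, -0.92]]
-0.05 0.12 -0.1 1.0 ([0.354, 0.296, 0.48], 0.93, 0.39) 0.157 0.34 [[-0.63, 0.51, -1.13, 2.25, 1.34, 1.6, -1.03], [0.43, 0.26, -1.45, 1.9, 0.37, 0.84, 1.34], [-0.27, 0.54, -0.65, 2.43, 1.98, 0.72, -0.92]]
-0.05 0.12 0.2 0.8 ([0.354, 0.296, 0.48], 0.93, 0.39) 0.136 0.34 [[-0.24, 0.38, -1.32, 2.27, 1.4, 1.16, -0.64], [0.43, 0.26, -1.45, 1.9, 0.37, 0.84, 1.34], [-0.27, 0.54, -0.65, 2.43, 1.98, 0.72, -0.92]]
-0.05 0.12 0.2 1.0 ([0.354, 0.296, 0.48], 0.93, 0.39) 0.144 0.34 [[-0.45, 0.44, -1.26, 2.42, 1.56, 1.4, -0.95], [0.43, 0.26, -1.45, 1.9, 0.37, 0.84, 1.34], [-0.27, 0.54, -0.65, 2.43, 1.98, 0.72, -0.92]]
```

```bash
python3 - <<'E'
from wp import *
c=rows(*pose([.386,.301,.412],-.1,.8)); rows(*pose([.354,.296,.48],.93,.39),cur=c)
E
```

```text
n 10 hb (array([0.373, 0.256, 0.251]), array([0.538, 0.331, 0.448]))
[1.03, 0.45, -1.69] [-0.018, -0.017, 0.02]
[1.01, 0.46, -1.7] 
[0.99, 0.47, -1.7] 
[0.97, 0.48, -1.71] 
[0.95, 0.5, -1.72] 
[0.93, 0.51, -1.73] 
[0.91, 0.52, -1.73] 
[0.89, 0.53, -1.74] 
[0.87, 0.55, -1.74] 
[0.86, 0.56, -1.75] 
n 10 hb (array([0.294, 0.23 , 0.297]), array([0.437, 0.393, 0.497]))
[-0.08, 0.27, -0.7] [0.037, 0.058, -0.086]
[-0.06, 0.24, -0.71] 
[-0.04, 0.21, -0.72] 
[-0.01, 0.18, -0.73] 
[0.02, 0.15, -0.74] 
[0.05, 0.12, -0.74] 
[0.08, 0.1, -0.74] 
[0.11, 0.08, -0.74] 
[0.15, 0.07, -0.73] 
[0.19, 0.05, -0.73]
```

Call:
arm_command([
  [1.5,2,0.9,-3.4,-0.036,-0.034,0.04],
  [1.5,2,1,-3.4,-0.036,-0.034,0.04],
  [1.5,1.9,1,-3.4,-0.036,-0.034,0.04],
  [1.5,1.8,1,-3.5,-0.036,-0.034,0.04],
  [1.5,1.7,1.1,-3.5,-0.036,-0.034,0.04],
])

```text
t: 10.75
ee_pos: [0.3854, 0.3004, 0.4137]
tool_rot: [1.824, 1.65, 0.699]
ft_force: [2.5, 0.6, -2.3]
opening: 0.0248
```

Call:
arm_command([
  [1.5,0,0.3,-0.7,0.037,0.058,-0.086],
  [1.5,0,0.2,-0.7,0.037,0.058,-0.086],
  [1.5,0,0.2,-0.7,0.037,0.058,-0.086],
  [1.5,0,0.2,-0.7,0.037,0.058,-0.086],
  [1.5,0,0.1,-0.7,0.037,0.058,-0.086],
])

```text
t: 11.25
ee_pos: [0.3706, 0.2986, 0.445]
tool_rot: [1.45, 2.274, 0.653]
ft_force: [0.1, -1.3, -2.1]
opening: 0.0246
```

```bash
python3 - <<'E'
from wp import *
show()
rows(*pose([.354,.296,.48],.93,.39))
E
```

```text
t 11.25 pos [0.3706 0.2986 0.445 ] z [ 0.532  0.186 -0.826] x [-0.405  0.912 -0.056] 
q [ 0.164  0.265 -1.444  2.113  1.034  0.865  0.123] F [ 0.08 -1.26 -2.09] open 0.0246
n 5 hb (array([0.294, 0.23 , 0.297]), array([0.437, 0.393, 0.497]))
[0.05, 0.13, -0.77] [0.037, 0.058, -0.085]
[0.08, 0.1, -0.77] 
[0.12, 0.08, -0.76] 
[0.16, 0.07, -0.76] 
[0.2, 0.05, -0.75]
```

Call:
arm_command([
  [1.5,0.1,0.1,-0.8,0.037,0.058,-0.085],
  [1.5,0.1,0.1,-0.8,0.037,0.058,-0.085],
  [1.5,0.1,0.1,-0.8,0.037,0.058,-0.085],
  [1.5,0.2,0.1,-0.8,0.037,0.058,-0.085],
  [1.5,0.2,0,-0.7,0.037,0.058,-0.085],
])

```text
t: 11.75
ee_pos: [0.3542, 0.295, 0.4738]
tool_rot: [1.021, 2.746, 0.56]
ft_force: [0.0, -0.3, -3.1]
opening: 0.025
```

```bash
cat > s20.py <<'E'
from s19 import *
from plan import show
show()
Lq=[eval(l) for l in open('log.txt')];q1=np.array(Lq[-1][0])
print('to E0',path(q1,[E0],0))
print('cur coldist',cheap2(q1))
rng=np.random.default_rng(2);t0=time.time();res=[]
while time.time()-t0<300:
    w=[(rng.uniform([.3,.2,.32],[.5,.42,.5]),rotL(rng.uniform(-.6,1.5),rng.uniform(0.1,1.0))) for _ in range(rng.integers(1,4))]
    if not okhb(w): continue
    o=path(q1,w+[E0],.11)
    if o is None or o[2]>.005: continue
    res.append((-min(o[3][-1][2],.2)+.05*len(w)-.5*min(o[0],.14),w,o))
res.sort(key=lambda a:a[0]);print(len(res))
for o in res[:5]: print(np.round(o[0],3),'md',round(o[2][0],3),'D',round(o[2][1],2),[(x[0].round(2).tolist(),'phi',round(np.arctan2(x[1][1,2],x[1][0,2]),2),'tilt',round(np.arccos(-x[1][2,2]),2)) for x in o[1]],[x.round(2).tolist() for x in o[2][3]])
pickle.dump(res[:5],open('null3.pkl','wb'))
E
python3 s20.py
```

```text
t 11.75 pos [0.3542 0.295  0.4738] z [ 0.273  0.289 -0.917] x [-0.755  0.656 -0.018] 
q [ 0.419  0.224 -1.447  1.942  0.407  0.796  1.219] F [ 0.03 -0.34 -3.1 ] open 0.025
to E0 (np.float64(0.17728491231316856), np.float64(0.2943248312549934), np.float64(8.491954110374123e-09), [array([-0.22770974,  0.55683892, -0.71231954,  2.42934398,  1.95650789,
        0.74821866, -0.89319263])])
cur coldist 0.18864535421006667
3982
0.213 md 0.123 D 0.25 [([0.48, 0.36, 0.42], 'phi', np.float64(0.95), 'tilt', np.float64(0.76)), ([0.31, 0.38, 0.34], 'phi', np.float64(0.54), 'tilt', np.float64(0.54))] [[0.07, 0.37, -0.93, 2.05, 0.94, 0.16, 0.93], [-1.12, 0.26, -0.08, 2.28, 1.14, 0.37, -0.13], [-0.58, 0.49, -0.17, 2.45, 2.27, 0.52, -1.21]]
0.239 md 0.111 D 0.25 [([0.35, 0.38, 0.46], 'phi', np.float64(1.38), 'tilt', np.float64(0.74)), ([0.34, 0.36, 0.36], 'phi', np.float64(0.27), 'tilt', np.float64(0.44))] [[0.41, 0.41, -1.46, 2.06, 0.27, 0.36, 1.83], [-0.92, 0.26, -0.25, 2.1, 0.74, 0.62, 0.1], [-0.57, 0.49, -0.19, 2.45, 2.25, 0.52, -1.19]]
0.287 md 0.157 D 0.31 [([0.48, 0.28, 0.45], 'phi', np.float6
[... 279 characters left out ...]
2, 0.48], 'phi', np.float64(1.11), 'tilt', np.float64(0.81)), ([0.42, 0.31, 0.48], 'phi', np.float64(1.24), 'tilt', np.float64(0.38)), ([0.42, 0.33, 0.34], 'phi', np.float64(-0.14), 'tilt', np.float64(0.42))] [[0.66, 0.28, -1.46, 2.16, -0.14, 0.19, 2.12], [0.17, 0.33, -1.04, 1.73, 0.15, 0.89, 1.95], [-0.75, 0.39, -0.3, 1.96, 0.75, 0.77, -0.12], [-0.53, 0.5, -0.25, 2.45, 2.21, 0.54, -1.15]]
0.366 md 0.162 D 0.35 [([0.43, 0.37, 0.44], 'phi', np.float64(0.89), 'tilt', np.float64(0.75)), ([0.42, 0.42, 0.38], 'phi', np.float64(-0.47), 'tilt', np.float64(0.87))] [[-0.01, 0.27, -0.9, 2.09, 0.95, 0.2, 0.77], [-1.12, 0.59, -0.24, 1.72, 1.01, 1.34, -0.75], [-0.47, 0.5, -0.34, 2.44, 2.15, 0.58, -1.09]]
```

```bash
python3 - <<'E'
from wp import *
o=pickle.load(open('null3.pkl','rb'))[0][1];print(o[0][0].round(3),o[1][0].round(3))
c=rows(*pose([.483,.36,.42],.95,.76)); rows(*pose([.31,.38,.34],.54,.54),cur=c)
E
```

```text
[0.475 0.359 0.423] [0.309 0.378 0.34 ]
n 5 hb (array([0.452, 0.333, 0.259]), array([0.591, 0.495, 0.453]))
[-1.07, 2.02, 2.07] [-0.07, 0.014, -0.014]
[-1.13, 1.85, 2.19] 
[-1.18, 1.68, 2.3] 
[-1.24, 1.49, 2.39] 
[-1.29, 1.31, 2.47] 
n 5 hb (array([0.263, 0.335, 0.172]), array([0.424, 0.465, 0.363]))
[3.05, -2.33, 0.0] [0.043, -0.05, 0.065]
[2.89, -2.52, -0.05] 
[2.71, -2.71, -0.07] 
[2.53, -2.88, -0.08] 
[2.33, -3.04, -0.07]
```

Call:
arm_command([
  [1.5,-0.5,1,1,-0.035,0.007,-0.007],
  [1.5,-0.5,1,1,-0.035,0.007,-0.007],
  [1.5,-0.6,0.9,1.1,-0.035,0.007,-0.007],
  [1.5,-0.6,0.9,1.1,-0.035,0.007,-0.007],
  [1.5,-0.6,0.8,1.2,-0.035,0.007,-0.007],
])

```text
t: 12.25
ee_pos: [0.4192, 0.3274, 0.4467]
tool_rot: [0.933, 2.677, 0.805]
ft_force: [0.4, -0.0, -2.2]
opening: 0.0244
```

Call:
arm_command([
  [1.5,-0.6,0.8,1.2,-0.035,0.007,-0.007],
  [1.5,-0.6,0.7,1.2,-0.035,0.007,-0.007],
  [1.5,-0.6,0.7,1.2,-0.035,0.007,-0.007],
  [1.5,-0.6,0.7,1.2,-0.035,0.007,-0.007],
  [1.5,-0.6,0.7,1.2,-0.035,0.007,-0.007],
])

```text
t: 12.75
ee_pos: [0.4824, 0.3605, 0.4205]
tool_rot: [0.836, 2.594, 1.036]
ft_force: [0.3, 0.5, -1.4]
opening: 0.0243
```

```bash
cat > s21.py <<'E'
from s19 import *
from plan import show
from wp import *
show()
Lq=[eval(l) for l in open('log.txt')];q1=np.array(Lq[-1][0])
r=path(q1,[pose([.31,.38,.34],.54,.54),E0],0);print(r)
rows(*pose([.31,.38,.34],.54,.54))
E
python3 s21.py
```

```text
t 12.75 pos [0.4824 0.3605 0.4205] z [ 0.4    0.56  -0.725] x [-0.812  0.583  0.002] 
q [ 0.074  0.387 -0.933  2.043  0.943  0.169  0.936] F [ 0.3   0.48 -1.36] open 0.0243
(np.float64(0.20895702434136185), np.float64(0.24337692611945605), np.float64(3.827314371896157e-10), [array([-1.08290154,  0.25834457, -0.12927404,  2.27922849,  1.16080747,
        0.38744581, -0.14104461]), array([-0.56188012,  0.49410171, -0.20538151,  2.4504063 ,  2.24270995,
        0.52833815, -1.18354561])])
n 5 hb (array([0.263, 0.335, 0.172]), array([0.424, 0.465, 0.363]))
[3.02, -2.34, 0.01] [0.043, -0.05, 0.065]
[2.87, -2.53, -0.04] 
[2.69, -2.72, -0.06] 
[2.51, -2.89, -0.07] 
[2.31, -3.05, -0.06]
```

Simulator tracks the arm exactly. Continue at half speed.

Call:
arm_command([
  [1.5,1.5,-1.1,0,0.022,-0.025,0.033],
  [1.5,1.5,-1.2,0,0.022,-0.025,0.033],
  [1.5,1.5,-1.2,0,0.022,-0.025,0.033],
  [1.5,1.4,-1.3,0,0.022,-0.025,0.033],
  [1.5,1.4,-1.3,0,0.022,-0.025,0.033],
])

```text
t: 13.25
ee_pos: [0.3952, 0.3736, 0.3819]
tool_rot: [1.122, 2.529, 0.856]
ft_force: [-0.5, 0.5, -3.4]
opening: 0.0246
```

Call:
arm_command([
  [1.5,1.3,-1.4,0,0.022,-0.025,0.033],
  [1.5,1.3,-1.4,0,0.022,-0.025,0.033],
  [1.5,1.2,-1.5,0,0.022,-0.025,0.033],
  [1.5,1.2,-1.5,0,0.022,-0.025,0.033],
  [1.5,1.1,-1.5,0,0.022,-0.025,0.033],
])

```text
t: 13.75
ee_pos: [0.3097, 0.386, 0.3414]
tool_rot: [1.389, 2.435, 0.668]
ft_force: [0.3, -1.0, -1.9]
opening: 0.0247
```

```bash
cat > s22.py <<'E'
from s19 import *
from plan import show
from wp import *
show()
Lq=[eval(l) for l in open('log.txt')];q1=np.array(Lq[-1][0])
r=path(q1,[E0],0);print(r)
for yy in(0,.02):
  r=path(q1,[E0,tool(head_T(0,.1,.088)),tool(head_T(0,yy,.088)),tool(head_T(0,yy,.05))],0);print(r and (r[:3],[(x.round(2),round(cheap2(x),3)) for x in r[3]]))
rows(*E0)
E
python3 s22.py
```

```text
t 13.75 pos [0.3097 0.386  0.3414] z [ 0.437  0.261 -0.861] x [-0.51   0.86   0.002] 
q [-0.959  0.274 -0.293  2.249  1.152  0.447 -0.141] F [ 0.34 -1.03 -1.95] open 0.0247
(np.float64(0.24793958213702116), np.float64(0.12573878192422883), np.float64(2.813002215518337e-10), [array([-0.50458978,  0.49826859, -0.29000762,  2.44654824,  2.18268002,
        0.55889848, -1.12369124])])
((np.float64(0.06630280791783869), np.float64(0.12573878192422883), np.float64(6.36604051652632e-11)), [(array([-0.5 ,  0.5 , -0.29,  2.45,  2.18,  0.56, -1.12]), np.float64(0.239)), (array([-0.18,  0.49, -0.35,  2.51,  2.49,  0.54, -1.17]), np.float64(0.162)), (array([ 0.16,  0.5 , -0.39,  2.5 ,  2.78,  0.47, -1.16]), np.float64(0.073)), (array([ 0.16,  0.61, -0.41,  2.54,  2.8 ,  0.63, -1.17]), np.float64(0.066))])
((np.float64(0.0867548108344874), np.float64(0.12573878192422883), np.float64(2.952737166635144e-11)), [(array([-0.5 ,  0.5 , -0.29,  2.45,  2.18,  0.56, -1.12]), np.float64(0.239)), (array([-0.18,  0.49, -0.35,  2.51,  2.49,  0.54, -1.17]), np.float64(0.162)), (array([ 0.09,  0.49, -0.38,  2.51,  2.72,  0.49, -1.16]), np.float64(0.09)), (array([ 0.09,  0.61, -0.41,  2.55,  2.75,  0.65, -1.19]), np.float64(0.087))])
n 10 hb (array([0.438, 0.175, 0.088]), array([0.593, 0.258, 0.274]))
[-2.33, -0.09, 1.03] [-0.008, -0.02, 0.031]
[-2.31, -0.02, 1.08] 
[-2.29, 0.04, 1.13] 
[-2.26, 0.1, 1.17] 
[-2.23, 0.16, 1.22] 
[-2.2, 0.22, 1.27] 
[-2.17, 0.28, 1.31] 
[-2.13, 0.34, 1.36] 
[-2.09, 0.39, 1.41] 
[-2.05, 0.44, 1.45]
```

```bash
sed -i "s/-min(o\[3\]\[-1\]\[2\],.2)/-min(o[3][-1][2],.15)/; s/time.time()-t0<300/time.time()-t0<200/" s20.py; python3 s20.py
```

```text
t 13.75 pos [0.3097 0.386  0.3414] z [ 0.437  0.261 -0.861] x [-0.51   0.86   0.002] 
q [-0.959  0.274 -0.293  2.249  1.152  0.447 -0.141] F [ 0.34 -1.03 -1.95] open 0.0247
to E0 (np.float64(0.24793958213702116), np.float64(0.12573878192422883), np.float64(2.813002215518337e-10), [array([-0.50458978,  0.49826859, -0.29000762,  2.44654824,  2.18268002,
        0.55889848, -1.12369124])])
cur coldist 0.297334583977997
1609
-0.17 md 0.255 D 0.22 [([0.36, 0.23, 0.5], 'phi', np.float64(0.62), 'tilt', np.float64(0.93))] [[-0.79, -0.17, 0.01, 2.43, 1.83, 0.14, -0.36], [-0.85, 0.51, 0.23, 2.47, 2.68, 0.41, -1.61]]
-0.17 md 0.256 D 0.21 [([0.36, 0.23, 0.47], 'phi', np.float64(0.64), 'tilt', np.float64(0.88))] [[-0.82, -0.13, 0.05, 2.45, 2.04, 0.12, -0.55], [-0.86, 0.51, 0.25, 2.47, 2.7, 0.41, -1.63]]
-0.083 md 0.267 D 0.26 [([0.36, 0.27, 0.48], 'phi', np.float64(0.67), 'tilt', np.float64(0.92))] [[-0.83, -0.1, -0.01, 2.43, 2.22, 0.17, -0.76], [-0.74, 0.5, 0.06, 2.46, 2.48, 0.45, -1.42]]
-0.056 md 0.269 D 0.24 [([0.36, 0.39, 0.46], 'phi', np.float64(-0.39), 'tilt', np.float64(0.78)), ([0.36, 0.27, 0.49], 'phi', np.float64(0.65), 'tilt', np.float64(0.92))] [[-1.23, 0.39, -0.16, 1.76, 0.86, 1.31, -0.57], [-0.94, -0.1, 0.05, 2.4, 1.85, 0.2, -0.43], [-0.76, 0.5, 0.09, 2.46, 2.51, 0.44, -1.45]]
-0.03 md 0.164 D 0.23 [([0.41, 0.26, 0.45], 'phi', np.float64(-0.37), 'tilt', np.float64(0.25)), ([0.44, 0.23, 0.4], 'phi', np.float64(-0.2), 'tilt', np.float64(0.94)), ([0.36, 0.34, 0.39], 'phi', np.float64(1.21), 'tilt', np.float64(0.78))] [[-0.64, 0.23, -0.23, 1.78, 0.33, 1.07, 0.18], [-1.0, 0.3, -0.14, 2.34, 1.45, 0.95, -0.94], [0.21, 0.34, -1.06, 2.33, 3.63, 0.08, -1.58], [-0.77, 0.5, 0.11, 2.47, 2.53, 0.44, -1.47]]
```

```bash
python3 - <<'E'
from wp import *
o=pickle.load(open('null3.pkl','rb'))[2][1];print(o[0])
c=rows(*o[0])
E
```

```text
(array([0.36080043, 0.26799731, 0.48205339]), array([[-0.62239493,  0.47655769,  0.62090042],
       [ 0.78270336,  0.3789521 ,  0.49373145],
       [ 0.        ,  0.79327679, -0.60886117]]))
n 5 hb (array([0.345, 0.247, 0.322]), array([0.508, 0.394, 0.525]))
[-2.54, 1.16, -2.59] [-0.076, 0.018, -0.021]
[-2.52, 1.3, -2.54] 
[-2.51, 1.44, -2.48] 
[-2.5, 1.57, -2.41] 
[-2.49, 1.7, -2.33]
```

Call:
arm_command([
  [1.5,-1.3,0.6,-1.3,-0.038,0.009,-0.01],
  [1.5,-1.3,0.6,-1.3,-0.038,0.009,-0.01],
  [1.5,-1.3,0.7,-1.3,-0.038,0.009,-0.011],
  [1.5,-1.3,0.7,-1.2,-0.038,0.009,-0.011],
  [1.5,-1.3,0.7,-1.2,-0.038,0.009,-0.01],
])

```text
t: 14.25
ee_pos: [0.3376, 0.3251, 0.4122]
tool_rot: [1.242, 2.361, 0.903]
ft_force: [0.8, 0.0, -1.8]
opening: 0.0246
```

Call:
arm_command([
  [1.5,-1.2,0.7,-1.2,-0.038,0.009,-0.01],
  [1.5,-1.2,0.8,-1.2,-0.038,0.009,-0.01],
  [1.5,-1.2,0.8,-1.2,-0.038,0.009,-0.011],
  [1.5,-1.2,0.8,-1.2,-0.038,0.009,-0.011],
  [1.5,-1.2,0.8,-1.2,-0.038,0.009,-0.01],
])

```text
t: 14.75
ee_pos: [0.3599, 0.2664, 0.4808]
tool_rot: [1.094, 2.269, 1.117]
ft_force: [0.1, -0.0, -1.6]
opening: 0.0241
```

```bash
python3 s22.py
```

```text
t 14.75 pos [0.3599 0.2664 0.4808] z [ 0.62   0.493 -0.61 ] x [-0.623  0.782 -0.   ] 
q [-0.829 -0.097  0.006  2.426  2.247  0.154 -0.774] F [ 0.06 -0.02 -1.58] open 0.0241
(np.float64(0.2660608518358071), np.float64(0.10724610384315825), np.float64(6.199529126626436e-10), [array([-0.74953694,  0.49669045,  0.07419855,  2.46358991,  2.49543229,
        0.44473934, -1.43223975])])
((np.float64(0.11847120757502383), np.float64(0.10724610384315825), np.float64(1.3555164653828116e-10)), [(array([-0.75,  0.5 ,  0.07,  2.46,  2.5 ,  0.44, -1.43]), np.float64(0.28)), (array([-0.39,  0.48, -0.03,  2.53,  2.79,  0.49, -1.47]), np.float64(0.212)), (array([-0.02,  0.48, -0.11,  2.51,  3.09,  0.46, -1.47]), np.float64(0.118)), (array([-0.03,  0.59, -0.12,  2.55,  3.09,  0.62, -1.46]), np.float64(0.12))])
((np.float64(0.09661472726505371), np.float64(0.24638699607395723), np.float64(3.723711592743552e-08)), [(array([-0.75,  0.5 ,  0.07,  2.46,  2.5 ,  0.44, -1.43]), np.float64(0.28)), (array([-0.39,  0.48, -0.03,  2.53,  2.79,  0.49, -1.47]), np.float64(0.212)), (array([-0.1 ,  0.48, -0.1 ,  2.52,  3.03,  0.47, -1.47]), np.float64(0.137)), (array([ 0.06,  0.6 , -0.35,  2.55,  2.8 ,  0.64, -1.24]), np.float64(0.097))])
n 10 hb (array([0.438, 0.175, 0.088]), array([0.593, 0.258, 0.274]))
[-1.12, -1.56, 1.8] [0.029, -0.035, 0.037]
[-1.11, -1.46, 1.89] 
[-1.09, -1.36, 1.97] 
[-1.07, -1.26, 2.04] 
[-1.04, -1.16, 2.12] 
[-1.01, -1.06, 2.19] 
[-0.97, -0.96, 2.25] 
[-0.92, -0.86, 2.31] 
[-0.87, -0.76, 2.37] 
[-0.81, -0.66, 2.42]
```

Call:
arm_command([
  [1.5,-1.1,-1.6,1.8,0.029,-0.035,0.037],
  [1.5,-1.1,-1.5,1.9,0.029,-0.035,0.037],
  [1.5,-1.1,-1.4,2,0.029,-0.035,0.037],
  [1.5,-1.1,-1.3,2,0.029,-0.035,0.037],
  [1.5,-1,-1.2,2.1,0.029,-0.035,0.037],
])

```text
t: 15.25
ee_pos: [0.4121, 0.2382, 0.3615]
tool_rot: [1.428, 2.175, 0.891]
ft_force: [0.5, 1.0, -2.1]
opening: 0.0249
```

Call:
arm_command([
  [1.5,-1,-1.1,2.2,0.029,-0.035,0.037],
  [1.5,-1,-1,2.2,0.029,-0.035,0.037],
  [1.5,-0.9,-0.9,2.3,0.029,-0.035,0.037],
  [1.5,-0.9,-0.8,2.4,0.029,-0.035,0.037],
  [1.5,-0.8,-0.7,2.4,0.029,-0.035,0.037],
])

```text
t: 15.75
ee_pos: [0.4647, 0.2093, 0.2436]
tool_rot: [1.732, 2.037, 0.651]
ft_force: [-0.4, 0.2, -2.3]
opening: 0.0244
```

```bash
python3 snapw.py w10; python3 - <<'E'
from go import *
im=env.snapshot('top');cv2.imwrite('pics/t10raw.png',im);cv2.imwrite('pics/t10.png',cv2.resize(im[110:310,180:450],None,fx=2.9,fy=2.9,interpolation=2))
E
python3 s22.py
```

```text
t 15.75 pos [0.4647 0.2093 0.2436] z [ 0.567  0.098 -0.818] x [-0.163  0.987  0.006] 
q [-0.729  0.515  0.06   2.458  2.524  0.455 -1.453] F [-0.42  0.2  -2.26] open 0.0244
t 15.85 pos [0.4653 0.2094 0.2429] z [ 0.567  0.097 -0.818] x [-0.163  0.987  0.004] 
q [-0.729  0.517  0.061  2.457  2.524  0.455 -1.453] F [-0.55  0.08 -2.13] open 0.0244
(np.float64(0.28085199287690604), np.float64(0.012582392645772655), np.float64(1.0979690410814232e-11), [array([-0.75386637,  0.49705383,  0.08076443,  2.46390202,  2.50257053,
        0.44314054, -1.43921199])])
((np.float64(0.11939271686484502), np.float64(0.09271000347820439), np.float64(1.3553550064765168e-10)), [(array([-0.75,  0.5 ,  0.08,  2.46,  2.5 ,  0.44, -1.44]), np.float64(0.281)), (array([-0.4 ,  0.48, -0.03,  2.53,  2.8 ,  0.49, -1.47]), np.float64(0.213)), (array([-0.03,  0.48, -0.11,  2.51,  3.1 ,  0.46, -1.47]), np.float64(0.119)), (array([-0.03,  0.59, -0.11,  2.55,  3.09,  0.62, -1.47]), np.float64(0.121))])
((np.float64(0.09658685945053562), np.float64(0.25245470830842043), np.float64(4.3155698855787816e-08)), [(array([-0.75,  0.5 ,  0.08,  2.46,  2.5 ,  0.44, -1.44]), np.float64(0.281)), (array([-0.4 ,  0.48, -0.03,  2.53,  2.8 ,  0.49, -1.47]), np.float64(0.213)), (array([-0.1 ,  0.48, -0.09,  2.52,  3.04,  0.47, -1.47]), np.float64(0.138)), (array([ 0.06,  0.6 , -0.35,  2.55,  2.8 ,  0.64, -1.24]), np.float64(0.097))])
n 5 hb (array([0.438, 0.175, 0.088]), array([0.593, 0.258, 0.274]))
[-0.02, 0.08, -0.05] [-0.001, -0.001, -0.0]
[-0.02, 0.08, -0.05] 
[-0.02, 0.08, -0.05] 
[-0.02, 0.08, -0.05] 
[-0.02, 0.08, -0.05]
```

View pics/w10.png

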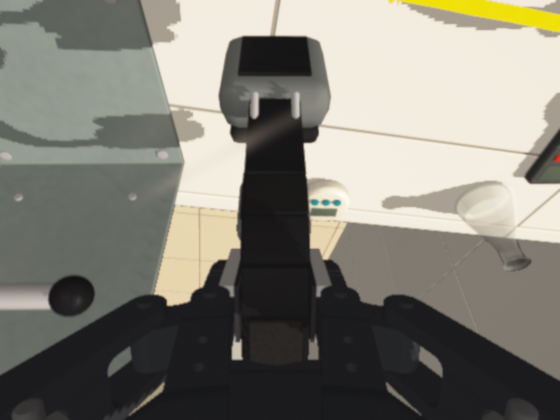

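View pics/t10.png

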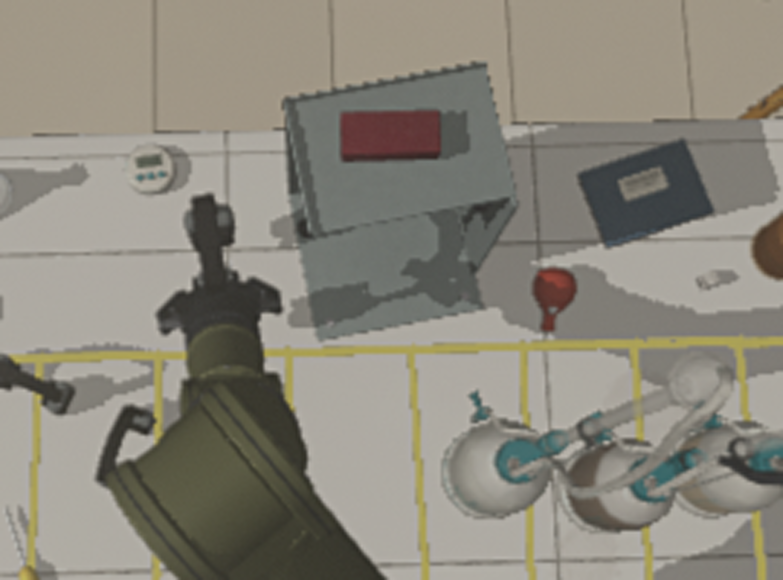

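```bash
cat > s23.py <<'E'
from tgt import *
st=pickle.load(open('pics/w10.pkl','rb'));s9=pickle.load(open('pics/w9.pkl','rb'))
sc=(292.0,202.8)
x=tri([ray('wrist',72,296,st),ray('scene',*sc),ray('wrist',78,289,s9)])
print('ball',x.round(4),proj('wrist',x,st),proj('scene',x))
Rz=R.from_euler('z',ST[2]).as_matrix();print('in stand',(Rz.T@(x-[ST[0],ST[1],0])).round(4))
# base plate corner left-back? rail direction: rail axis px at left border
for z in(.215,.22,.225,.23):
    a=Rz@np.array([0,.095,z])+[ST[0],ST[1],0];b=Rz@np.array([0,.03,z])+[ST[0],ST[1],0]
    print(z,proj('wrist',np.array([a,b]),st).round(1).tolist())
E
python3 s23.py; python3 - <<'E'
import cv2
im=cv2.imread('pics/w10.png');cv2.imwrite('pics/w10c.png',cv2.resize(im[60:340,0:200],None,fx=3,fy=2.1,interpolation=2))
E
```

```text
ball [0.5301 0.1118 0.2208] [[ 71.268451   295.69187325]] [[292.07036865 202.60988536]]
in stand [-0.0027  0.0941  0.2208]
0.215 [[79.1, 287.9], [-40.4, 288.6]]
0.22 [[75.8, 296.4], [-45.8, 297.1]]
0.225 [[72.4, 305.3], [-51.3, 306.0]]
0.23 [[68.8, 314.4], [-57.1, 315.1]]
```

View pics/w10c.png

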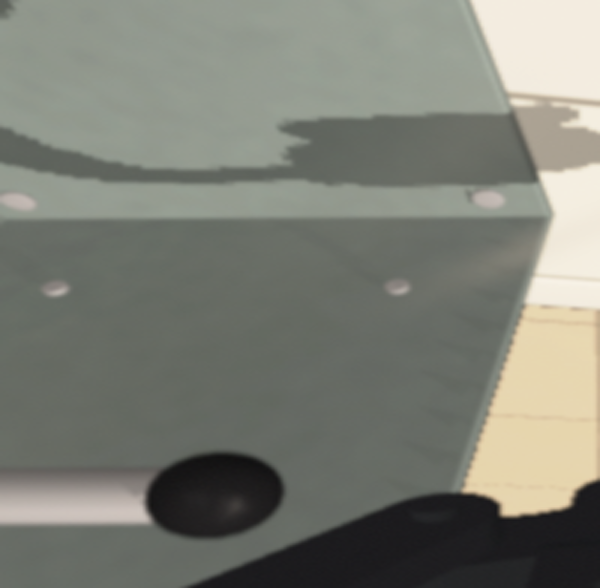

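```bash
sed -i 's/^ST=.*/ST=np.array([.546,.019,.163])/' tgt.py; cat > s24.py <<'E'
from s19 import *
from wp import *
show()
Lq=[eval(l) for l in open('log.txt')];q1=np.array(Lq[-1][0])
w=[tool(head_T(.003,.1,.078)),tool(head_T(.003,.003,.078)),tool(head_T(.003,.003,.05))]
r=path(q1,w,0);print(r[:3],[(x.round(2),round(cheap2(x),3)) for x in r[3]])
c=rows(*w[0]);c=rows(*w[1],cur=c)
E
python3 s24.py
```

```text
t 15.85 pos [0.4653 0.2094 0.2429] z [ 0.567  0.097 -0.818] x [-0.163  0.987  0.004] 
q [-0.729  0.517  0.061  2.457  2.524  0.455 -1.453] F [-0.55  0.08 -2.13] open 0.0244
(np.float64(0.12139800504922159), np.float64(0.08673782076947334), np.float64(3.7805443464223236e-11)) [(array([-0.39,  0.51, -0.04,  2.54,  2.81,  0.53, -1.49]), np.float64(0.213)), (array([-0.04,  0.51, -0.1 ,  2.52,  3.09,  0.5 , -1.48]), np.float64(0.121)), (array([-0.04,  0.59, -0.1 ,  2.55,  3.09,  0.62, -1.47]), np.float64(0.124))]
n 5 hb (array([0.455, 0.077, 0.078]), array([0.611, 0.16 , 0.264]))
[-2.02, -0.01, 0.11] [-0.001, -0.001, -0.0]
[-2.02, -0.01, 0.11] 
[-2.02, -0.01, 0.12] 
[-2.02, -0.01, 0.12] 
[-2.02, -0.01, 0.12] 
n 5 hb (array([ 0.471, -0.019,  0.078]), array([0.626, 0.064, 0.264]))
[-1.94, 0.0, 0.0] [0.0, 0.0, 0.0]
[-1.94, 0.0, 0.0] 
[-1.94, 0.0, 0.0] 
[-1.94, 0.0, 0.0] 
[-1.94, 0.0, 0.0]
```

Call:
arm_command([
  [1.5,-1.5,0,0.1,-0.001,-0.001,0],
  [1.5,-1.5,0,0.1,-0.001,-0.001,0],
  [1.5,-1.5,0,0.1,-0.001,-0.001,0],
  [1.5,-1.5,0,0.1,-0.001,-0.001,0],
  [1.5,-1.5,0,0.1,-0.001,-0.001,0],
])

```text
t: 16.35
ee_pos: [0.4792, 0.1355, 0.2417]
tool_rot: [1.725, 2.03, 0.656]
ft_force: [0.8, -0.6, -2.6]
opening: 0.0247
```

```bash
python3 snapw.py w11; python3 s24.py | tail -13
```

```text
t 16.35 pos [0.4792 0.1355 0.2417] z [ 0.575  0.096 -0.812] x [-0.162  0.987  0.002] 
q [-0.465  0.513 -0.025  2.518  2.743  0.523 -1.482] F [ 0.77 -0.55 -2.56] open 0.0247
(np.float64(0.12122277142802627), np.float64(0.08672973298080576), np.float64(3.779948740089862e-11)) [(array([-0.39,  0.51, -0.04,  2.54,  2.81,  0.53, -1.48]), np.float64(0.212)), (array([-0.04,  0.51, -0.1 ,  2.52,  3.09,  0.5 , -1.48]), np.float64(0.121)), (array([-0.04,  0.59, -0.11,  2.55,  3.09,  0.62, -1.47]), np.float64(0.124))]
n 5 hb (array([0.455, 0.077, 0.078]), array([0.611, 0.16 , 0.264]))
[-0.45, -0.02, 0.09] [0.001, 0.001, -0.001]
[-0.45, -0.02, 0.08] 
[-0.45, -0.02, 0.08] 
[-0.45, -0.02, 0.08] 
[-0.45, -0.02, 0.08] 
n 5 hb (array([ 0.471, -0.019,  0.078]), array([0.626, 0.064, 0.264]))
[-1.94, 0.0, 0.0] [0.0, 0.0, 0.0]
[-1.94, 0.0, 0.0] 
[-1.94, 0.0, 0.0] 
[-1.94, 0.0, 0.0] 
[-1.94, 0.0, 0.0]
```

View pics/w11.png

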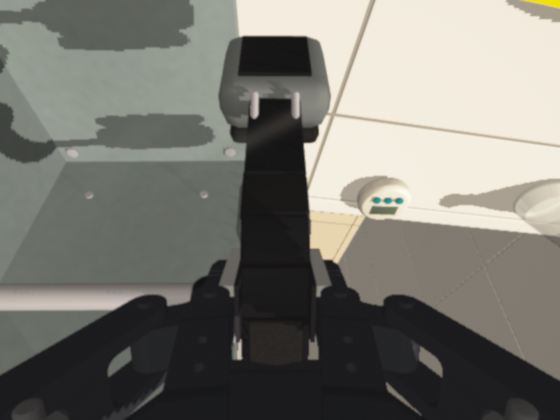

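Call:
arm_command([
  [1.5,-1.2,0,0.2,0,0,0],
  [1.5,-1.2,0,0.2,0,0,0],
  [1.5,-1.2,0,0,0,0,0],
  [1.5,-1.2,0,0,0,0,0],
  [1.5,-1.2,0,0,0,0,0],
])

```text
t: 16.9
ee_pos: [0.4911, 0.077, 0.2383]
tool_rot: [1.726, 2.03, 0.655]
ft_force: [0.7, 0.6, -2.7]
opening: 0.0245
```

Call:
arm_command([
  [1.5,-1.2,0,0,0,0,0],
  [1.5,-1.2,0,0,0,0,0],
  [1.5,-1.2,0,0,0,0,0],
  [1.5,-1.2,0,0,0,0,0],
  [1.5,-1.2,0,0,0,0,0],
])

```text
t: 17.4
ee_pos: [0.5007, 0.0177, 0.2382]
tool_rot: [1.725, 2.03, 0.655]
ft_force: [0.4, 0.4, -1.6]
opening: 0.0246
```

```bash
python3 snapw.py w12; python3 - <<'E'
from go import *
im=env.snapshot('scene');cv2.imwrite('pics/s12.png',cv2.resize(im[130:330,200:450],None,fx=3,fy=2.9,interpolation=2))
im=env.snapshot('top');cv2.imwrite('pics/t12.png',cv2.resize(im[110:310,180:450],None,fx=2.9,fy=2.9,interpolation=2))
E
cat > s25.py <<'E'
from wp import *
s=env.state();T=np.eye(4);T[:3,:3]=R.from_rotvec(s['tool_rot']).as_matrix();T[:3,3]=s['ee_pos'];H=T@G
Rz=R.from_euler('z',ST[2]).as_matrix()
print('q',s['qpos'].round(2),'F',s['ft_force'].round(2),'t',s['t'])
print('crown in stand',(Rz.T@(H[:3,:3]@[0,0,.178]+H[:3,3]-[ST[0],ST[1],0])).round(4),'z tilt',H[:3,2].round(3),'yaw',round(np.arctan2(H[1,0],H[0,0])-ST[2],3))
rows(*tool(head_T(.003,.003,.06)))
E
python3 s25.py
```

```text
t 17.4 pos [0.5007 0.0177 0.2382] z [ 0.576  0.095 -0.812] x [-0.162  0.987  0.002] 
q [-0.034  0.524 -0.11   2.509  3.093  0.512 -1.47 ] F [ 0.39  0.42 -1.56] open 0.0246
q [-0.03  0.52 -0.11  2.51  3.09  0.51 -1.47] F [ 0.48 -0.24 -2.23] t 17.55
crown in stand [0.004  0.0055 0.2569] z tilt [-0.006 -0.002  1.   ] yaw -0.002
n 5 hb (array([ 0.471, -0.019,  0.06 ]), array([0.626, 0.064, 0.246]))
[-0.05, -0.23, 0.29] [0.001, 0.0, -0.0]
[-0.05, -0.23, 0.29] 
[-0.05, -0.23, 0.29] 
[-0.05, -0.23, 0.29] 
[-0.05, -0.23, 0.29]
```

View pics/s12.png

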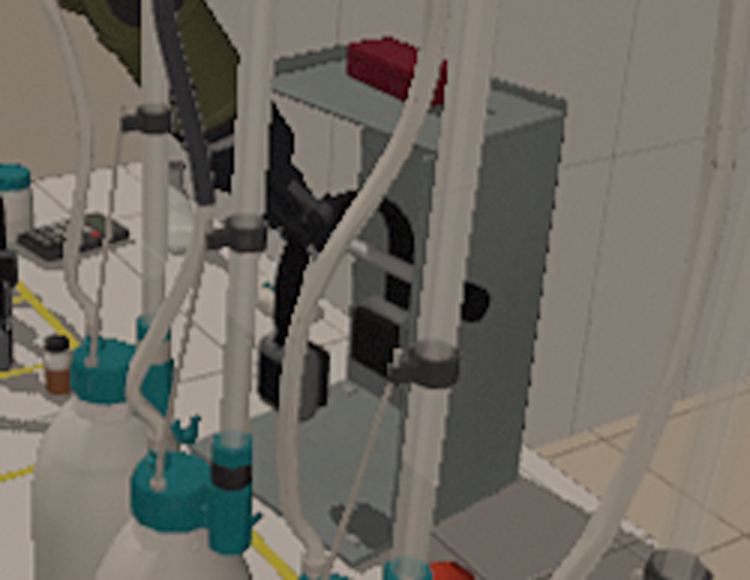

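View pics/t12.png

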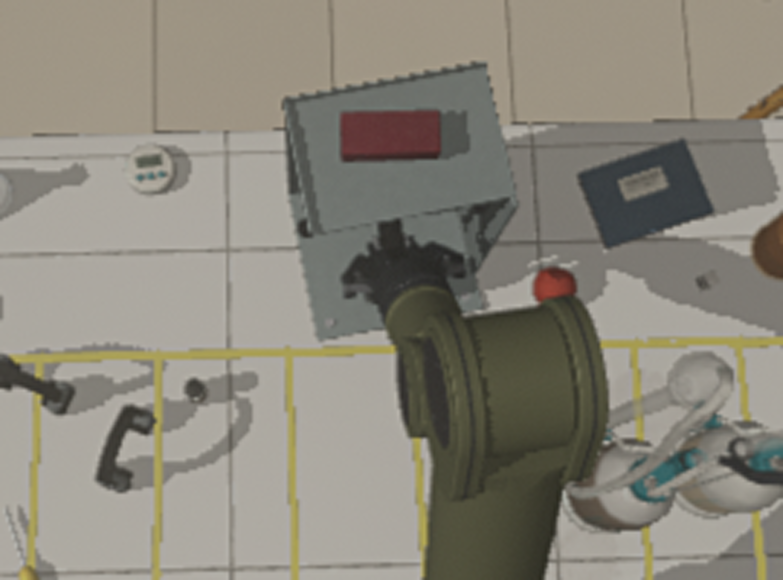

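View pics/w12.png

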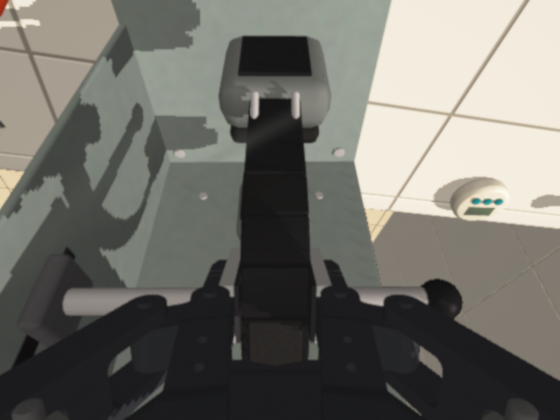

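Call:
arm_command([
  [1.5,0,-0.2,0.27,0,0,0],
  [1.5,0,-0.2,0.27,0,0,0],
  [1.5,0,-0.2,0.27,0,0,0],
  [1.5,0,-0.2,0.27,0,0,0],
  [1.5,0,-0.2,0.27,0,0,0],
])

```text
t: 18.05
ee_pos: [0.5008, 0.0176, 0.2201]
tool_rot: [1.729, 2.027, 0.654]
ft_force: [-0.8, -0.5, -2.3]
opening: 0.0249
```

Call:
arm_command([
  [1.5,0,-0.09,0.12,0,0,0],
  [1.5,0,-0.09,0.12,0,0,0],
  [1.5,0,-0.09,0.12,0,0,0],
  [1.5,0,-0.09,0.12,0,0,0],
  [1.5,0,-0.06,0.08,0,0,0],
])

```text
t: 18.55
ee_pos: [0.5007, 0.0172, 0.2135]
tool_rot: [1.729, 2.026, 0.654]
ft_force: [-0.6, 0.1, -2.1]
opening: 0.0245
```

```bash
python3 s25.py | head -3
```

```text
q [-0.03  0.6  -0.11  2.54  3.08  0.61 -1.46] F [-0.59  0.06 -2.06] t 18.55
crown in stand [0.0039 0.0054 0.2323] z tilt [-0.005 -0.002  1.   ] yaw -0.003
n 5 hb (array([ 0.471, -0.019,  0.06 ]), array([0.626, 0.064, 0.246]))
```

Call:
arm_command([
  [1.5,0,-0.03,0.04,0,0,0],
  [1.5,0,-0.03,0.04,0,0,0],
  [1.5,0,-0.03,0.04,0,0,0],
  [1.5,0,-0.03,0.04,0,0,0],
  [1.5,0,-0.03,0.04,0,0,0],
])

```text
t: 19.05
ee_pos: [0.5007, 0.0172, 0.2111]
tool_rot: [1.729, 2.026, 0.654]
ft_force: [0.3, 0.8, -2.6]
opening: 0.0243
```

Call:
arm_command([
  [1.5,0,-0.03,0.04,0,0,0],
  [1.5,0,-0.03,0.04,0,0,0],
  [1.5,0,-0.03,0.04,0,0,0],
  [1.5,0,-0.03,0.04,0,0,0],
  [1.5,0,0,0,0,0,0],
])

```text
t: 19.55
ee_pos: [0.5006, 0.0172, 0.209]
tool_rot: [1.729, 2.027, 0.654]
ft_force: [-0.2, 0.8, -2.2]
opening: 0.0247
```

```bash
python3 s25.py | head -3
```

```text
q [-0.03  0.61 -0.12  2.54  3.08  0.63 -1.46] F [-0.19  0.76 -2.25] t 19.55
crown in stand [0.0037 0.0055 0.2278] z tilt [-0.005 -0.002  1.   ] yaw -0.003
n 5 hb (array([ 0.471, -0.019,  0.06 ]), array([0.626, 0.064, 0.246]))
```

Call:
arm_command([
  [1.5,0,-0.03,0.04,0,0,0],
  [1.5,0,-0.03,0.04,0,0,0],
  [1.5,0,-0.03,0.04,0,0,0],
  [1.5,0,-0.03,0.04,0,0,0],
  [1.5,0,0,0,0,0,0],
])

```text
t: 20.05
ee_pos: [0.5011, 0.0173, 0.2075]
tool_rot: [1.728, 2.025, 0.655]
ft_force: [-1.0, -0.3, 3.6]
opening: 0.0246
```

```bash
python3 s25.py | head -2; python3 snapw.py w13 >/dev/null; python3 -c "
import cv2
im=cv2.imread('pics/w13.png');cv2.imwrite('pics/w13c.png',cv2.resize(im[220:400,180:380],None,fx=4,fy=3.3,interpolation=2))"
```

```text
q [-0.03  0.62 -0.12  2.54  3.08  0.64 -1.46] F [-1.01 -0.31  3.63] t 20.05
crown in stand [0.0042 0.0055 0.2264] z tilt [-0.007 -0.002  1.   ] yaw -0.003
```

View pics/w13.png

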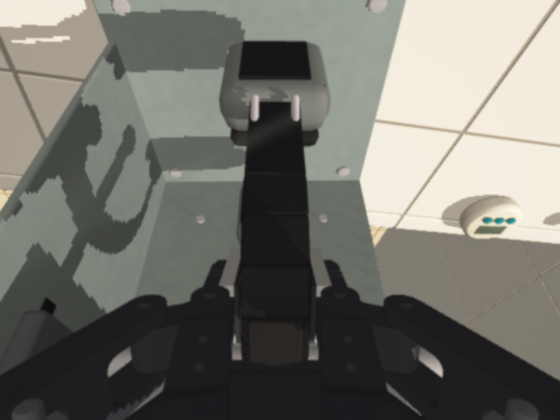

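Call:
arm_command([
  [1.5,0,0,0,0,0,0],
  [1.5,0,0,0,0,0,0],
  [1.5,0,0,0,0,0,0],
  [1.5,0,0.02,-0.03,0,0,0],
  [1.5,0,0,0,0,0,0],
], grip_force=80)

```text
t: 20.6
ee_pos: [0.501, 0.0173, 0.2076]
tool_rot: [1.729, 2.026, 0.655]
ft_force: [-0.6, 0.5, 3.7]
opening: 0.0247
```

Call:
arm_command([
  [2.8,0,0,0,0,0,0],
  [3.5,0,0,0,0,0,0],
  [4.5,0,0,0,0,0,0],
  [6,0,0,0,0,0,0],
  [7,0,0,0,0,0,0],
], grip_force=20)

```text
t: 21.1
ee_pos: [0.5004, 0.0172, 0.2072]
tool_rot: [1.73, 2.027, 0.654]
ft_force: [-0.1, 0.7, 0.3]
opening: 0.0699
```

```bash
python3 snapw.py w14
```

```text
t 21.1 pos [0.5004 0.0172 0.2072] z [ 0.575  0.094 -0.813] x [-0.158  0.987  0.002] 
q [-0.031  0.618 -0.119  2.544  3.08   0.64  -1.458] F [-0.07  0.69  0.31] open 0.0699
```

View pics/w14.png

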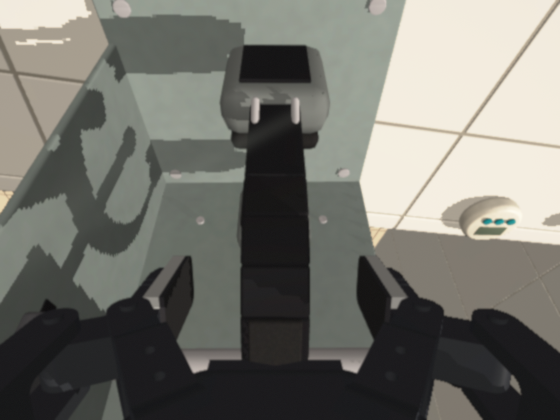

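```bash
cat > s26.py <<'E'
from s19 import *
Lq=[eval(l) for l in open('log.txt')];q1=np.array(Lq[-1][0]);p,M,_=fkj(q1)
for d in ([0,0,-.05],[0,0,-.09]):
    r=path(q1,[(p+M@np.array(d),M)],0);print(d,r)
r=path(q1,[(p+M@np.array([0,0,-.05]),M),(p+M@np.array([0,0,-.05])+[-.02,0,.08],M)],0);print(r)
E
python3 s26.py
```

```text
[0, 0, -0.05] (np.float64(0.05608864289524956), np.float64(0.24968271892397276), np.float64(6.521250323447869e-09), [array([ 0.33207648,  0.53583851, -0.66447101,  2.55430177,  2.54857747,
        0.58887167, -0.9507636 ])])
[0, 0, -0.09] (np.float64(0.0314774664698491), np.float64(0.3035822117381509), np.float64(1.2100338568249485e-09), [array([ 0.57787831,  0.49707741, -1.00683778,  2.55316352,  2.22292472,
        0.58259644, -0.653713  ])])
(np.float64(0.05608864289524956), np.float64(0.24968271892397276), np.float64(5.866044292037774e-10), [array([ 0.33207648,  0.53583851, -0.66447101,  2.55430177,  2.54857747,
        0.58887167, -0.9507636 ]), array([ 0.34461696,  0.27458023, -0.5825264 ,  2.47403657,  2.45570981,
        0.24720128, -0.86361715])])
```

```bash
cat > s27.py <<'E'
from s19 import *
Lq=[eval(l) for l in open('log.txt')];q1=np.array(Lq[-1][0]);p,M,_=fkj(q1)
Rx=lambda a:R.from_rotvec([a,0,0]).as_matrix()
for a in(.08,.12,.16):
  w=[(p+M@np.array([0,0,-.05]),M@Rx(a))]
  w.append((w[0][0]+np.array([-.04,0,.05]),M@Rx(2*a)))
  w.append((w[1][0]+np.array([-.03,0,.05]),M@Rx(2*a)))
  r=path(q1,w,0);print(a,r and (r[:3],[x.round(2) for x in r[3]]))
E
python3 s27.py
```

```text
0.08 None
0.12 None
0.16 None
```

```bash
cat >> s27.py <<'E'
print(q1)
for a in(.0,.06,.12,.2):
  q=q1
  for i in range(10):
    t=(i+1)/10;q,e=step(q,p+M@np.array([0,0,-.05*t]),M@Rx(a*t))
    if i%3==0:print(a,i,q.round(3),round(e,4),round(cheap2(q),3))
E
python3 s27.py
```

```text
0.08 None
0.12 None
0.16 None
[-0.03128547  0.61774578 -0.11930602  2.54417022  3.08002064  0.63980132
 -1.45814657]
0.0 0 [-0.03   0.605 -0.12   2.548  3.081  0.632 -1.459] 0.0 0.12
0.0 3 [ 0.046  0.569 -0.235  2.555  2.969  0.602 -1.352] 0.0 0.097
0.0 6 [ 0.194  0.547 -0.459  2.555  2.749  0.587 -1.141] 0.0 0.055
0.0 9 [ 0.321  0.533 -0.647  2.555  2.565  0.585 -0.967] 0.0 0.032
0.06 0 [-0.031  0.602 -0.118  2.543  3.08   0.617 -1.459] 0.0 0.12
0.06 3 [-0.03   0.556 -0.116  2.538  3.08   0.548 -1.461] 0.0 0.119
0.06 6 [-0.03   0.51  -0.114  2.531  3.08   0.477 -1.462] 0.0 0.118
0.06 9 [-0.029  0.464 -0.111  2.522  3.081  0.404 -1.464] 0.0 0.121
0.12 0 [-0.032  0.599 -0.117  2.538  3.079  0.603 -1.459] 0.0 0.121
0.12 3 [-0.034  0.546 -0.111  2.516  3.078  0.493 -1.46 ] 0.0 0.119
0.12 6 [-0.037  0.495 -0.104  2.493  3.075  0.383 -1.459] 0.0 0.121
0.12 9 [-0.041  0.448 -0.095  2.467  3.073  0.274 -1.458] 0.0 0.124
0.2 0 [-0.033  0.595 -0.116  2.53   3.079  0.584 -1.458] 0.0 0.121
0.2 3 [-0.04   0.534 -0.103  2.487  3.074  0.42  -1.457] 0.0 0.12
0.2 6 [-0.049  0.482 -0.087  2.442  3.068  0.263 -1.454] 0.0 0.124
0.2 9 [-0.064  0.438 -0.066  2.396  3.063  0.113 -1.45 ] 0.0 0.128
```

Call:
arm_command([
  [7,0,0,-0.6,0.008,0,0],
  [7,0,0,-1,0.012,0,0],
  [7,0,0,-1,0.012,0,0],
  [7,0,0,-1.2,0.014,0,0],
  [7,0,0,-1.2,0.014,0,0],
])

```text
t: 21.65
ee_pos: [0.4723, 0.0126, 0.249]
tool_rot: [1.763, 2.067, 0.598]
ft_force: [-0.2, 0.3, 0.2]
opening: 0.0703
```

Call:
arm_command([
  [7,0,0,-0.8,0.01,0,0],
  [7,0,0,-0.8,0.01,0,0],
  [7,0,0,-0.8,0.01,0,0],
  [7,0,0,-0.6,0.01,0,0],
  [7,0,0,0,0,0,0],
])

```text
t: 22.15
ee_pos: [0.4574, 0.0101, 0.2751]
tool_rot: [1.784, 2.091, 0.562]
ft_force: [0.4, 0.8, 0.1]
opening: 0.07
```

```bash
python3 snapw.py w15;  python3 - <<'E'
from go import *
im=env.snapshot('scene');cv2.imwrite('pics/s15.png',cv2.resize(im[130:330,200:450],None,fx=3,fy=2.9,interpolation=2))
im=env.snapshot('top');cv2.imwrite('pics/t15.png',cv2.resize(im[110:310,180:450],None,fx=2.9,fy=2.9,interpolation=2))
E
```

```text
t 22.15 pos [0.4574 0.0101 0.2751] z [ 0.494  0.081 -0.866] x [-0.158  0.987  0.002] 
q [-0.026  0.359 -0.105  2.478  3.081  0.217 -1.464] F [0.37 0.76 0.12] open 0.07
```

View pics/w15.png

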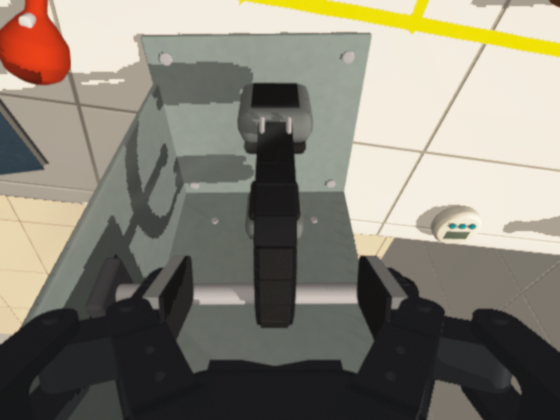

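View pics/s15.png

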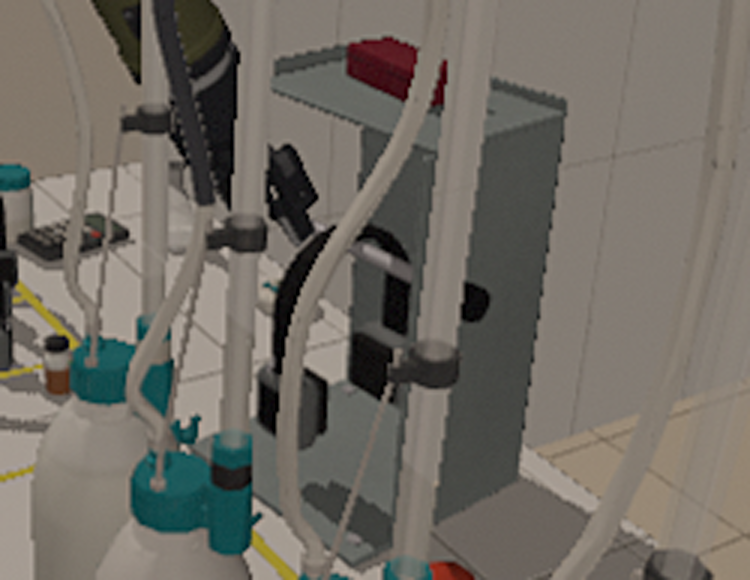

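Call:
arm_command([
  [7,0,0,0,0,0,0],
  [7,0,0,0,0,0,0],
  [7,0,0,0,0,0,0],
  [7,0,0,0,0,0,0],
  [7,0,0,0,0,0,0],
])

```text
t: 22.8
ee_pos: [0.4574, 0.0102, 0.2743]
tool_rot: [1.785, 2.092, 0.561]
ft_force: [0.1, 0.1, -0.5]
opening: 0.0699
```

```bash
python3 snapw.py w16; cat > run5.py <<'E'
from fit import *
import h
from tgt import ST
w=cv2.imread('pics/w16.png');st=pickle.load(open('pics/w16.pkl','rb'));a=cv2.imread('pics/w15.png')
print('diff frac',(np.abs(w.astype(int)-a).max(2)[60:340,200:330]>25).mean())
b=(232,78,318,332);u0,v0,u1,v1=b
D=np.clip((105-w.max(2)[v0:v1,u0:u1].astype(float))/25,0,1)
def m6(p):
    x,y,z,yaw,pit=p;M=np.zeros(((v1-v0)*3,(u1-u0)*3),np.uint8);RR=R.from_euler('ZY',[yaw,pit]).as_matrix()
    for P in parts(1):
        q=(h.proj('wrist',P@RR.T+[x,y,z],st)-[u0,v0]+.5)*3;cv2.fillConvexPoly(M,cv2.convexHull(np.round(q).astype(np.int32)),255)
    return cv2.resize(M,None,fx=1/3,fy=1/3,interpolation=cv2.INTER_AREA)/255.
x0=np.array([ST[0],ST[1],.05,ST[2],0])
r=minimize(lambda p:((m6(p)-D)**2).sum(),x0,method='Nelder-Mead',options=dict(initial_simplex=x0+np.vstack([np.zeros(5),np.diag([.01,.01,.01,.1,.1])]),maxiter=400))
x,y,z,yaw,pit=r.x;RR=R.from_euler('ZY',[yaw,pit]).as_matrix();c=RR@[0,0,.178]+[x,y,z]
print(r.x.round(4),r.fun,D.sum(),'crown stand',(R.from_euler('z',-ST[2]).as_matrix()@(c-[ST[0],ST[1],0])).round(4),'yaw rel',yaw-ST[2],'pitch',pit)
E
python3 run5.py
```

```text
t 22.8 pos [0.4574 0.0102 0.2743] z [ 0.492  0.081 -0.867] x [-0.158  0.987  0.002] 
q [-0.026  0.361 -0.105  2.478  3.081  0.218 -1.464] F [ 0.08  0.05 -0.47] open 0.0699
diff frac 0.0075
[ 0.5541  0.0259  0.0467  0.1504 -0.0111] 2730.9393482506725 11896.4 crown stand [0.0072 0.0055 0.2247] yaw rel -0.012620953607782232 pitch -0.01111862459005885
```

Hanging at rest: crown at about (7, 5, 225) mm in the stand's frame, upright, gripper clear. Handing in.

```bash
python3 - <<'E'
from cell import env
print(env.hand_in())
E
```

```text
the job is handed in; nothing more can be done
None
```

The ear defenders now hang on the middle of the rail, upright, with one cup in front and one behind. I handed the job in at about 22.9 s; no verdict was reported.

**What I did:**
- **Choice:** I picked the full-size pair at pixel (205, 208) in the top view. The other two, at (190, 242) and (223, 264), fitted at only about 0.63 of that size.
- **Carry:** I gripped the band's shoulder with the gripper tilted from the front, carried it past the rail's free end and slid it in under the shelf. I then lowered it until the force reading changed by about 6 N.
- **Release:** I opened the fingers and backed away along the fingers.

**Last checks:**
- **Position:** A fit to the last wrist picture put the crown at about (7, 5, 225) mm in the stand's frame. Pitch and yaw were both about 0.01 rad off.
- **At rest:** The last two wrist pictures, about 0.6 s apart, were nearly identical, and the wrist force was near zero with the gripper clear.
- **Disagreement:** The arm's own position gave (4, 5.5, 226) mm, a few millimetres from the fit and well within tolerance. The rail axis came out at 221 mm.
- **Bystanders:** The maroon case, timer, vial and bulb looked unmoved in the pictures; I did not measure them again.

**Detours:** My first approach to the grasp ran into joint limits, so I had to turn the gripper half round. While carrying the pair I also made a few extra loops to keep the elbow away from the tall tube columns. Those loops are why it took this long.

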